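# Stopper, load and clip a dispensing order

### The arm

A 6-joint arm with a two-finger parallel gripper is mounted at the origin on the work surface. World frame = base frame: x ahead of the robot, y to its left, z up, the work surface at z = 0. Lengths are in m, angles in rad, forces in N, time in s.
With the tool pointing down it reaches from about 0.425 to 1.125 m from the base axis. Payload 14.9 kg.
Tool frame: the origin (TCP) lies midway between the tips of the shut fingers; the grasp point (between the pads) lies 19 mm behind it; z points along the fingers, x is the direction in which the jaws open and shut, and the axes are right-handed (so a half turn about z gives the same grasp; the last joint's range is limited). The gripper opens to 91 mm and grips with 3 to 60 N. Pads are 32 mm wide; open, the fingers measure 118 mm over their backs; the gripper's body (76 mm by 178 mm) begins 60 mm behind the grasp point.
Start: joints at [1.205, 0.379, 1.734, -0, 1.028, -0.033], TCP at [0.229, 0.662, 0.214] pointing down, gripper open.
Joint ranges: [-2.77, 2.77], [-0.74, 2.19], [0, 2.66], [-1.06, 4.2], [0.31, 2.87], [-3.08, 3.08]. Speed limits (rad/s): [1.89, 1.89, 2.39, 3.14, 3.14, 3.14].

### API

Orientations are given as a 3x3 rotation matrix whose columns are the frame's x, y, z axes.
In Python, from station import state, vision, arm, finder gives the robot as it stands.
- The arm moves only by the tool apply_moves, never from a script. Its argument "deltas" is a list of rows, each a list of 2 entries, a list of its own where there are three numbers: the shift along the world's x, y, z in mm, then the turn about the world's z in rad. In form: [[[tx, ty, tz], turn], ...]. A call has 1 to 5 rows; each row is the pose to reach, as a shift and turn from the pose commanded when the call began; what a row does not reach only later rows make up. A row lasts 1/12 s, in which the tool goes at most 41.7 mm and 7.16 degrees, less where a joint would pass 70% of its speed; a pose out of reach is approached as far as the arm can. A call with a gripper value outside its range is refused whole. "fingers" is the opening in per cent of the stroke, from 0 (shut) to 100 (fully open), set as the call begins (left out, the last holds). The fingers move at their own pace and stop on an object; "grip_force" is the grip in N (left out, the last holds). Time passes only in rows, so rows that repeat a pose let the fingers close. It gives the time, the measured TCP pose, the force and the opening at its end, in the units of the state.
- state(): the state, without advancing time (a new reading comes with each control period).
- vision.capture(name): name is "scene" or "top" or "wrist"; returns (picture, depth): 400x640x3 uint8, red, green, blue; 400x640 float32, m along the optical axis (not along the pixel's ray), 0 where there is no reading.
- vision.camera_params(name): a dict with "fx", "fy", "cx", "cy" (pixels), "k1" (the pictures are not rectified: a ray, as slopes to the right and down, at radius r is drawn at 1 + k1 r^2 times it, then the intrinsics apply), "rvec" (rotation vector, rad) and "tvec" (3), from world to camera coordinates, as OpenCV has them. Camera axes: x right, y down, z forward; pixel columns grow to the right and rows downward; lengths in m; the calibration is good to about 2 mm. A picture is of the moment at which its call begins: read the wrist's pose just before it. camera_params takes no time and is no camera call; for the wrist camera it gives the pose at the moment of the call.
- arm.hand_in(): hands the job in, once; it reports no verdict.
Trained networks look in the newest picture that a camera, given by its name, has taken for a name from the list of things; names that differ only in an ending like _2 or _b are one class to them, and where a whole thing is asked for, a point or a joint stands for the part that bears it (a point fixed in the world has none). Each returns a list of dicts, best first, with "confidence" (0 to 1); they miss things now and then, are a little off and sometimes report something else, mostly with a low value. They report only what shows in the picture. A call takes as long as a camera call.
- finder.masks_of(camera, target): "pixels" (400x640 bool, what is visible of it) and "position" ([row, column] in pixels, amid what is visible of it).
The state is a dict: "t": time; "joint_pos": joint angles; "joint_vel": joint speeds; "effort": joint torques, N m; "position": TCP position; "eef_rot": TCP orientation; "ft_force": force on the tool from outside, world axes, zero at the start; "ft_torque": the same for the moment, N m; "grip_width": opening from 0.0 (shut) to 1.0 (fully open).
Only numpy, scipy, OpenCV 4.12 (cv2) and the standard library are available. Lean on these libraries where they do the work, as an engineer would, in place of code of your own. Each camera call takes 0.05 s, during which the arm holds its last target.

### The job

Make the order ready for the ward: close every open bottle on the counter with a rubber stopper pushed fully home and stand the bottles upright in the white tray, and move the order card from its stand upright into the pocket at the tray's end. Only when all that is done, take the spring clip off its rail and clip the card to the tray's upright tongue behind it, over the middle of their top edges with the jaws well down, so that it bites both and stays there. Leave the other things on the counter where they are; spare stoppers do not matter.

Things in the scene. Friction and masses are not known exactly. Their poses are not given: they have to be found in the camera images.
- tray: white plastic dispensing tray, fixed to the counter: inside 120 (x) by 240 (y) mm, floor 3 mm thick, walls 22 mm high and 3 mm thick. Origin: centre of its underside. In the middle of its -y end wall rises the card tongue, a flat plate 40 wide (x), 4 thick (y), its top 84 mm above the counter; the card pocket is on the tongue's outer (-y) face
- pocket (a point): centre of the card pocket's floor (4 mm above the counter), axes as the tray. The pocket is an open slot outside the tray's -y end: 56 mm long (x), 10 mm wide (y, from the tongue's outer face at y = +5 to the lip at y = -5), its lip and end stops stand 28 mm above the counter, and above them the lip flares outward to 38 mm
- tongue_top (a point): middle of the tongue's top edge, axes as the tray; the tongue's faces are at y = -2 and +2. The top of a card standing in the pocket is level with it
- card: white stiff order card, a plate 6 thick (x), 50 wide (y), 80 mm high (z), origin at the middle of its bottom edge, 30 g. Starts upright in a slot (about 8 mm wide) of the grey card stand, its bottom 8 mm above the counter; the stand's cheeks are 60 mm long and 30 mm high. It can be held by its two side edges (50 mm apart)
- card_c (a point): centre of the order card, half-way up; axes as the card
- clip: dark steel spring clip, 30 mm wide (y), 45 g, origin on its hinge axis (y); x crosses the jaws. Two levers rise from the hinge to black finger beads (rods along y, 26 mm long, 8 mm thick), 36 mm above the hinge; two jaws hang down, tips 35 mm below the hinge. Parked, it bites a steel rail 6 mm thick and 70 mm long whose top is 45 mm above the counter, 14 mm below the hinge
- clip_pivot (a point): point on the clip's hinge axis, in the middle of its width; the hinge barrel has 5 mm radius. This frame belongs to one half of the clip: it tilts about y by half the jaw angle as the jaws open. When held by its beads and let go, it tends to creep up 5 to 10 mm as it shuts, since the hinge rises towards the beads
- clip_jaw (a joint): angle of one jaw to the other, rad: 0 parked on the rail (beads 56 mm apart outside), -0.14 shut on nothing, about 0.15 to 0.2 biting card and tongue together, 0.70 fully open (beads 28 mm apart outside, 42 mm above the hinge; jaw tips 30 mm apart). Squeezing the beads together opens the jaws, letting go shuts them; the spring takes 5 N at the beads when parked, 9 N fully open
- bottle1_c (a point): centre (half-way up) of an open amber glass bottle with white label band: 78 mm high, body 42 mm in diameter up to 52 mm height, then a shoulder to a neck 29 mm in outer diameter, 160 g; mouth at the top, 39 mm above this point, its bore 22 mm in diameter and 20 mm deep. z up along the bottle. May be absent
- bottle2_c (a point): centre (half-way up) of an open amber glass bottle with white label band: 78 mm high, body 42 mm in diameter up to 52 mm height, then a shoulder to a neck 29 mm in outer diameter, 160 g; mouth at the top, 39 mm above this point, its bore 22 mm in diameter and 20 mm deep. z up along the bottle. May be absent
- bottle3_c (a point): centre (half-way up) of an open amber glass bottle with white label band: 78 mm high, body 42 mm in diameter up to 52 mm height, then a shoulder to a neck 29 mm in outer diameter, 160 g; mouth at the top, 39 mm above this point, its bore 22 mm in diameter and 20 mm deep. z up along the bottle. May be absent
- bottle4_c (a point): centre (half-way up) of an open amber glass bottle with white label band: 78 mm high, body 42 mm in diameter up to 52 mm height, then a shoulder to a neck 29 mm in outer diameter, 160 g; mouth at the top, 39 mm above this point, its bore 22 mm in diameter and 20 mm deep. z up along the bottle. May be absent
- stopper1_c (a point): centre (half-way up) of a dark rubber stopper, 28 mm high, 20 g: below a tapered plug 16 mm long, 16 to 20 mm in diameter; above a round head 12 mm high, 26 mm in diameter (the grip). Starts in a row, plug down, on a white paper wipe. All alike, more of them than bottles. When home, the head rests on the bottle's rim and this point lies 2 mm below the mouth, 37 mm above the bottle's centre
- stopper2_c (a point): centre (half-way up) of a dark rubber stopper, 28 mm high, 20 g: below a tapered plug 16 mm long, 16 to 20 mm in diameter; above a round head 12 mm high, 26 mm in diameter (the grip). Starts in a row, plug down, on a white paper wipe. All alike, more of them than bottles. When home, the head rests on the bottle's rim and this point lies 2 mm below the mouth, 37 mm above the bottle's centre
- stopper3_c (a point): centre (half-way up) of a dark rubber stopper, 28 mm high, 20 g: below a tapered plug 16 mm long, 16 to 20 mm in diameter; above a round head 12 mm high, 26 mm in diameter (the grip). Starts in a row, plug down, on a white paper wipe. All alike, more of them than bottles. When home, the head rests on the bottle's rim and this point lies 2 mm below the mouth, 37 mm above the bottle's centre
- stopper4_c (a point): centre (half-way up) of a dark rubber stopper, 28 mm high, 20 g: below a tapered plug 16 mm long, 16 to 20 mm in diameter; above a round head 12 mm high, 26 mm in diameter (the grip). Starts in a row, plug down, on a white paper wipe. All alike, more of them than bottles. When home, the head rests on the bottle's rim and this point lies 2 mm below the mouth, 37 mm above the bottle's centre
- carton_flat: bystander, leave alone: flat medicine carton 45 x 75 x 24 mm; origin at the centre of its underside
- pill_jar: bystander, leave alone: closed amber pill jar with white cap, 34 mm wide, 62 mm high; origin at the centre of its underside
- ointment: bystander, leave alone: white ointment pot, 56 mm wide, 38 mm high; origin at the centre of its underside
- marker: bystander, leave alone: black marker pen 130 mm long; origin at the centre of its underside
- carton_tall: bystander, leave alone: standing white carton 32 x 55 x 62 mm; origin at the centre of its underside
- tape: bystander, leave alone: roll of clear tape, 60 mm wide, 18 mm high; origin at the centre of its underside
- stamp: bystander, leave alone: wooden hand stamp, 28 mm wide, 54 mm high; origin at the centre of its underside

How it is judged:
By the outcome, as a careful person would: the job done as asked, in the order asked, and still so for the second after the job is handed in, with the robot touching nothing.
Of bottle1, bottle2, bottle3, bottle4 only 2 to 3 are there at a start; the rules pass over those that are not, and their reading is None.
At some moment in a run one of bottle1, bottle2, bottle3, bottle4, stopper1, stopper2, stopper3, stopper4 may be knocked a few centimetres aside while the robot is not near it.
It also fails if it takes over 210 s, if anything falls off the work surface, if the arm or the gripper's body presses on something with over 40 N, if the wrist force passes 120 N, or if a joint passes its speed limit or range.

## Working session

There is one attempt and no reset: what is moved stays moved. The work goes in short steps, Python scripts to look and compute and a tool call to move; the robot and the scene stay as the last step left them, time stands still between calls to the robot, and variables do not carry over. Pictures are saved under pics/ and viewed, and the job is handed in when it is done.

Besides the shell and the picture viewer there is one more tool, called after "Request:" as name([rows], argument=value, ...), one row to a line, values as JSON. apply_moves: Moves the arm, as the interface text tells. Its arguments: {"type":"object","properties":{"deltas":{"type":"array"},"fingers":{"type":"number"},"grip_force":{"type":"number"}},"required":["deltas"]}

```bash
ls; mkdir -p pics
cat > h.py <<'E'
import numpy as np, cv2
from station import state, vision, arm, finder
def params(n):
    p=vision.camera_params(n); R,_=cv2.Rodrigues(np.array(p['rvec'],float)); return p,R,np.array(p['tvec'],float).ravel()
def K(p): return np.array([[p['fx'],0,p['cx']],[0,p['fy'],p['cy']],[0,0,1.]])
def ray(P,u,v):
    p,R,t=P
    pt=cv2.undistortPoints(np.array([[[u,v]]],float),K(p),np.array([p['k1'],0,0,0,0.]))[0,0]
    d=R.T@np.array([pt[0],pt[1],1.]); return -R.T@t,d
def atz(P,u,v,z):
    o,d=ray(P,u,v); return o+d*(z-o[2])/d[2]
def deproj(P,u,v,dep):
    o,d=ray(P,u,v); return o+d*dep
def cloud(P,dep):
    p,R,t=P
    h,w=dep.shape; uu,vv=np.meshgrid(np.arange(w),np.arange(h))
    pt=cv2.undistortPoints(np.stack([uu,vv],-1).reshape(-1,1,2).astype(float),K(p),np.array([p['k1'],0,0,0,0.])).reshape(h,w,2)
    c=np.dstack([pt,np.ones((h,w))])*dep[...,None]
    return (c-t)@R
def proj(P,X):
    p,R,t=P
    r,_=cv2.projectPoints(np.array(X,float).reshape(-1,1,3),np.array(p['rvec'],float),t,K(p),np.array([p['k1'],0,0,0,0.])); return r.reshape(-1,2)
def save(n,im): cv2.imwrite('pics/'+n+'.png',im[...,::-1])
E
python3 - <<'E'
from h import *
s=state(); print(s)
for n in ['scene','top','wrist']:
    P=params(n); im,d=vision.capture(n); save(n+'0',im); np.savez(n+'0.npz',im=im,d=d)
    print(n,P[0],d.shape)
E
```

```text
pics
{'t': 0.0, 'joint_pos': array([ 1.20469248e+00,  3.79403869e-01,  1.73478599e+00, -2.08549885e-05,
        1.02845699e+00, -3.32999990e-02]), 'joint_vel': array([-0.00082853,  0.00066208, -0.00121483,  0.00219975,  0.00028839,
        0.00107323]), 'effort': array([-3.82550235e-03, -7.63729119e+01, -4.34361148e+01,  6.49522548e-02,
        4.25371144e-02, -1.10543865e-04]), 'position': array([0.22855649, 0.66122389, 0.21328894]), 'eef_rot': array([[ 3.26683938e-01,  9.45133575e-01, -3.60704371e-04],
       [ 9.45133056e-01, -3.26684136e-01, -9.90732338e-04],
       [-1.05421079e-03, -1.72572829e-05, -9.99999444e-01]]), 'ft_force': array([-0.5301478 ,  0.19931372, -0.20165536]), 'ft_torque': array([-0.00956607,  0.00135324,  0.00752875]), 'grip_width': 0.99951159034557}
scene {'fx': 427.2045931893393, 'fy': 427.2045931893393, 'cx': 326.2836202367258, 'cy': 195.09231172150623, 'k1': 0.016702976326235765, 'rvec': array([ 2.37333533,  0.94733633, -0.31773454]), 'tvec': array([-0.34773387, -0.33355712,  1.28784584])} (400, 640)
top {'fx': 388.2921372288694, 'fy': 388.2921372288694, 'cx': 320.04433322770757, 'cy': 196.8875289850705, 'k1': -0.0918294145629896, 'rvec': array([ 2.16838848, -2.2056116 ,  0.0385639 ]), 'tvec': array([-0.0818536 ,  0.5685167 ,  1.07660282])} (400, 640)
wrist {'fx': 345.84229822808726, 'fy': 345.84229822808726, 'cx': 321.9705722935163, 'cy': 204.97362042122919, 'k1': -0.052619584874345135, 'rvec': array([-2.39160297, -1.70409322, -0.20458223]), 'tvec': array([-0.69831782, -0.02789974,  0.39085283])} (400, 640)
```

View pics/scene0.png

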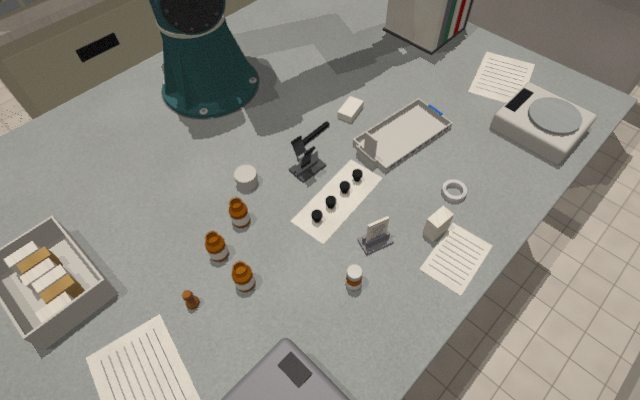

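View pics/top0.png

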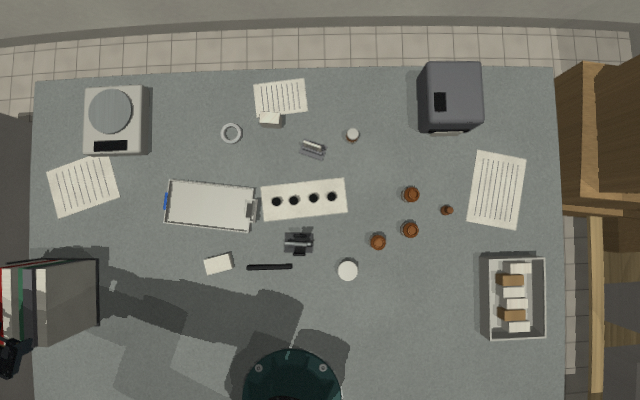

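View pics/wrist0.png

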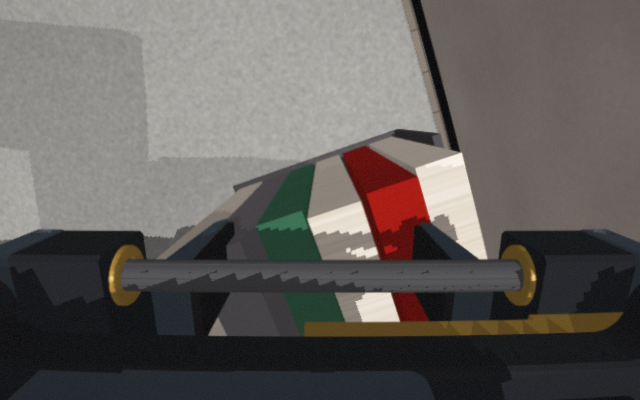

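The scene shows the tray at about (210,205) in the top view with its tongue and pocket on the right at (250,208). The stopper row is near (305,200), with three bottles at (378,241), (410,230) and (411,194). The clip is at (298,241), the card at (313,147), and the robot is clear of all of it.

Run:
```python
from h import *
for n in ['top','scene']:
    P=params(n); im,d=vision.capture(n); C=cloud(P,d)
    np.savez(n+'1.npz',im=im,d=d)
    for t in ['bottle1_c','stopper1_c','card','clip','tray','carton_flat','pill_jar','ointment','marker','carton_tall','tape','stamp']:
        for r in finder.masks_of(n,t)[:5]:
            if r['confidence']<0.3: continue
            m=r['pixels']&(d>0); X=C[m]
            v,u=np.nonzero(r['pixels'])
            if len(X)==0: continue
            print(n,t,round(r['confidence'],2),np.round(r['position'],1),'c',np.round(np.median(X,0),3),'lo',np.round(np.percentile(X,3,axis=0),3),'hi',np.round(np.percentile(X,97,axis=0),3),m.sum())
            np.save(f"m_{n}_{t}_{int(r['position'][0])}_{int(r['position'][1])}.npy",r['pixels'])
print(state()['t'])
```

```text
top bottle1_c 0.51 [245.5 378.4] c [ 0.442 -0.243  0.055] lo [ 0.42  -0.273 -0.002] hi [ 0.461 -0.225  0.079] 266
top stopper1_c 0.45 [197.7 331.7] c [ 0.568 -0.125  0.028] lo [ 0.557 -0.136  0.006] hi [ 0.579 -0.111  0.031] 71
top card 0.67 [263.4 220.4] c [0.384 0.194 0.024] lo [0.361 0.162 0.008] hi [0.409 0.232 0.028] 437
top card 0.62 [148.4 313.2] c [ 0.703 -0.075  0.056] lo [ 0.694 -0.097  0.007] hi [ 0.726 -0.052  0.089] 145
top clip 0.7 [241.8 300.6] c [ 0.439 -0.038  0.072] lo [ 0.414 -0.052  0.012] hi [ 0.467 -0.023  0.1  ] 262
top tray 0.59 [206.9 208.8] c [0.548 0.224 0.004] lo [ 0.484  0.1   -0.   ] hi [0.611 0.347 0.033] 4055
top carton_flat 0.75 [264.7 221.3] c [0.384 0.196 0.024] lo [ 0.359  0.162 -0.   ] hi [0.409 0.233 0.028] 478
top carton_flat 0.51 [146.6 312.6] c [ 0.703 -0.074  0.07 ] lo [ 0.695 -0.095  0.025] hi [ 0.71  -0.052  0.09 ] 102
top pill_jar 0.72 [135.3 352.7] c [ 0.729 -0.179  0.06 ] lo [ 0.719 -0.193  0.013] hi [ 0.745 -0.166  0.065] 142
top ointment 0.87 [270.6 346. ] c [ 0.365 -0.162  0.038] lo [ 0.338 -0.184  0.029] hi [ 0.389 -0.137  0.042] 342
[... 1382 characters left out ...]
91  0.004] hi [ 0.392 -0.142  0.039] 483
scene ointment 0.73 [212.2 236.1] c [ 0.453 -0.252  0.052] lo [ 0.429 -0.268  0.002] hi [ 0.463 -0.231  0.077] 492
scene ointment 0.36 [137.3 399.5] c [0.549 0.221 0.003] lo [ 0.481  0.091 -0.002] hi [0.618 0.347 0.055] 3917
scene marker 0.48 [131.3 313.6] c [0.378 0.064 0.011] lo [ 0.366  0.021 -0.001] hi [0.383 0.11  0.015] 187
scene carton_tall 0.59 [224.2 434.7] c [0.791 0.029 0.056] lo [0.771 0.013 0.   ] hi [0.805 0.065 0.063] 635
scene tape 0.89 [197.9 451.5] c [0.757 0.152 0.014] lo [ 0.73  0.13 -0.  ] hi [0.784 0.182 0.018] 358
scene stamp 0.55 [297.9 190.6] c [ 0.529 -0.447  0.021] lo [ 0.516 -0.458  0.002] hi [ 0.537 -0.435  0.054] 232
1.45
```

```bash
cat >> h.py <<'E'
def fused(files=('top','scene'),suf='1'):
    out=[]
    for n in files:
        z=np.load(n+suf+'.npz'); P=params(n); C=cloud(P,z['d']); m=z['d']>0
        out.append(C[m])
    return out
def clusters(X,zlo,zhi,box,eps=0.004,minpx=6):
    s=(X[:,2]>zlo)&(X[:,2]<zhi)&(X[:,0]>box[0])&(X[:,0]<box[1])&(X[:,1]>box[2])&(X[:,1]<box[3]); Y=X[s]
    nx=int((box[1]-box[0])/eps)+2; ny=int((box[3]-box[2])/eps)+2
    g=np.zeros((nx,ny),np.uint8); i=((Y[:,0]-box[0])/eps).astype(int); j=((Y[:,1]-box[2])/eps).astype(int); g[i,j]=1
    g2=cv2.morphologyEx(g,cv2.MORPH_CLOSE,np.ones((3,3),np.uint8))
    n,l=cv2.connectedComponents(g2); res=[]
    for k in range(1,n):
        q=Y[l[i,j]==k]
        if len(q)>=minpx: res.append(q)
    return res
E
python3 - <<'E'
from h import *
box=(0.33,0.85,-0.5,0.4)
for nm,X in zip(['top','scene'],fused()):
    print(nm)
    for q in clusters(X,0.02,0.13,box):
        lo=q.min(0);hi=q.max(0); (c,sz,a)=cv2.minAreaRect((q[:,:2]*1000).astype(np.float32))
        print(np.round(c,0),np.round(sz,0),round(a,1),'z',np.round(np.percentile(q[:,2],[5,50,98])*1000),len(q))
P=params('wrist'); s=state()
p,R,t=P; cam=-R.T@t; E=s['eef_rot']
print('cam in tcp',E.T@(cam-s['position']), 'axes in tcp\n',np.round(E.T@R.T,3))
E
```

```text
top
[ 364. -162.] [55. 55.] 0.1 z [34. 38. 42.] 338
[383. 199.] [45. 75.] 15.9 z [21. 24. 28.] 418
[441. -29.] [68. 54.] 89.0 z [ 39.  68. 101.] 301
[ 441. -245.] [41. 40.] 64.5 z [35. 56. 79.] 213
[ 472. -334.] [40. 41.] 71.9 z [29. 56. 80.] 226
[548. 220.] [270. 127.] 83.0 z [21. 24. 85.] 453
[ 524. -444.] [19. 18.] 31.5 z [26. 51. 56.] 57
[557.  31.] [23. 22.] 88.7 z [25. 28. 32.] 67
[ 570. -339.] [40. 40.] 33.1 z [29. 57. 79.] 220
[565. -72.] [22. 25.] 89.4 z [26. 28. 31.] 67
[559. -18.] [25. 22.] 88.8 z [24. 29. 32.] 67
[ 570. -124.] [24. 24.] 44.4 z [25. 28. 31.] 68
[705. -74.] [60. 20.] 70.0 z [24. 42. 90.] 174
[ 734. -181.] [33. 32.] 21.4 z [25. 61. 65.] 153
[ 794. -436.] [128. 113.] 90.0 z [ 36. 126. 130.] 2025
[740. 183.] [15.  7.] 36.6 z [21. 21. 22.] 6
[784.  43.] [55. 34.] 83.7 z [28. 61. 65.] 316
scene
[ 366. -165.] [55. 54.] 62.0 z [25. 36. 40.] 400
[386. 198.] [45. 82.] 15.2 z [20. 22. 26.] 294
[441. -36.] [59. 65.] 39.6 z [26. 62. 98.] 481
[ 446. -249.] [42. 36.] 80.4 z [25. 54. 78.] 413
[ 478. -338.] [41. 36.] 86.3 z [25. 55. 78.] 458
[531. 113.] [ 64. 136.] 68.0 z [21. 38. 83.] 360
[554. 263.] [183. 127.] 83.6 z [20. 22. 24.] 135
[ 526. -447.] [18. 19.] 45.7 z [22. 50. 54.] 120
[ 574. -344.] [41. 36.] 71.6 z [26. 56. 78.] 471
[560. -19.] [22. 26.] 42.7 z [22. 26. 29.] 86
[558.  29.] [24. 24.] 62.5 z [21. 26. 30.] 83
[ 570. -124.] [24. 25.] 7.7 z [23. 27. 29.] 93
[567. -73.] [24. 26.] 43.4 z [21. 26. 29.] 92
[606. 171.] [77.  4.] 82.1 z [20. 21. 22.] 24
[615. 244.] [53.  4.] 82.5 z [20. 21. 24.] 13
[709. -76.] [60. 19.] 62.1 z [24. 50. 88.] 457
[ 739. -186.] [32. 31.] 41.1 z [23. 59. 63.] 311
[ 798. -438.] [125. 104.] 89.5 z [124. 129. 130.] 2309
[787.  41.] [57. 33.] 84.5 z [25. 59. 63.] 526
cam in tcp [-0.00075902 -0.06644975 -0.17138423] axes in tcp
 [[ 1.     0.    -0.001]
 [ 0.     0.971  0.239]
 [ 0.001 -0.239  0.971]]
```

Request:
apply_moves([
  [[0,0,40],0],
  [[30,-20,60],-0.1],
  [[60,-50,70],-0.2],
  [[85,-80,70],-0.3],
  [[110,-110,70],-0.4],
], fingers=60)

```text
t: 1.87
position: [0.3398, 0.5506, 0.285]
eef_rot: [[0.672, 0.74, 0.001], [0.74, -0.672, 0.001], [0.002, -0.0, -1.0]]
ft_force: [0.3, -0.3, -0.5]
grip_width: 0.665
```

Request:
apply_moves([
  [[25,-30,0],-0.12],
  [[50,-60,0],-0.24],
  [[75,-90,-5],-0.36],
  [[100,-120,-10],-0.48],
  [[125,-150,-10],-0.6],
])

```text
t: 2.28
position: [0.4643, 0.3997, 0.2732]
eef_rot: [[0.973, 0.23, -0.001], [0.23, -0.973, -0.001], [-0.001, 0.0, -1.0]]
ft_force: [-0.5, -0.4, 0.2]
grip_width: 0.599
```

Request:
apply_moves([
  [[15,-37,0],-0.12],
  [[30,-75,0],-0.24],
  [[45,-112,-5],-0.36],
  [[60,-150,-10],-0.36],
  [[66,-181,-20],-0.36],
])

```text
t: 2.7
position: [0.5313, 0.2184, 0.2548]
eef_rot: [[0.992, -0.123, 0.002], [-0.123, -0.992, 0.001], [0.002, -0.001, -1.0]]
ft_force: [-1.1, 0.5, 0.5]
grip_width: 0.6
```

Run:
```python
from h import *
s=state(); print(s['t'],s['position'],np.degrees(np.arctan2(s['eef_rot'][1,0],s['eef_rot'][0,0])),s['joint_pos'])
P=params('wrist'); im,d=vision.capture('wrist'); save('w1',im); np.savez('w1.npz',im=im,d=d,rvec=P[0]['rvec'],tvec=P[2])
```

```text
2.7 [0.53134035 0.21837482 0.25481403] -7.080888853993453 [ 3.49475237e-01  1.32768290e-01  1.96695944e+00 -2.54070508e-04
  1.03964584e+00  4.73187665e-01]
```

View pics/w1.png

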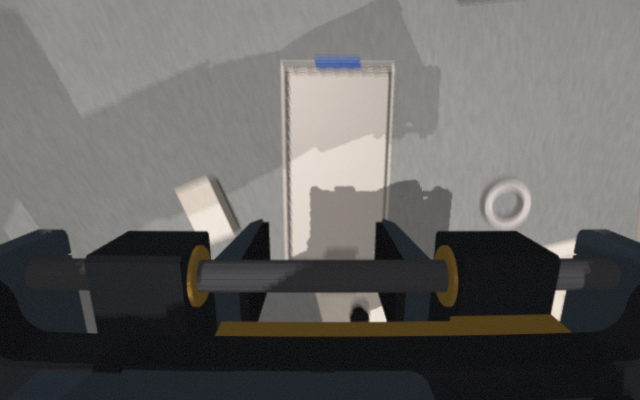

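Wrist view w1: the tray runs from its blue end mark at (338,62) down to about y = 260 px. It is aligned with the image, so the tray is turned about −7° as the tool is. The tape is at (507,203), and the gripper hides the lower half of the picture.

Request:
apply_moves([
  [[0,-41,0],0],
  [[0,-82,0],0],
  [[0,-123,0],0],
  [[0,-164,0],0],
  [[0,-205,0],0],
])

```text
t: 3.17
position: [0.5293, 0.0138, 0.2541]
eef_rot: [[0.993, -0.121, 0.0], [-0.121, -0.993, -0.0], [0.0, -0.0, -1.0]]
ft_force: [2.4, 0.5, -0.5]
grip_width: 0.604
```

```bash
cat >> h.py <<'E'
def snap(name):
    P=params('wrist'); im,d=vision.capture('wrist'); save(name,im); np.savez(name+'.npz',im=im,d=d,P=np.array([P],dtype=object))
    return P,im,d
E
python3 - <<'E'
from h import *
P,im,d=snap('w2')
for t in ['tray','stopper1_c','clip','card']:
    for r in finder.masks_of('wrist',t)[:5]:
        print(t,round(r['confidence'],2),np.round(r['position'],1),r['pixels'].sum())
X=cloud(P,d)[d>0]; s=state(); print(s['position'])
for q in clusters(X,0.018,0.13,(0.33,0.85,-0.15,0.4),eps=0.003):
    (c,sz,a)=cv2.minAreaRect((q[:,:2]*1000).astype(np.float32))
    print(np.round(c,0),np.round(sz,0),round(a,1),'z',np.round(np.percentile(q[:,2],[5,50,98])*1000),len(q))
E
```

```text
tray 0.72 [ 51.9 317.1] 12584
clip 0.82 [235.5 225.4] 533
card 0.85 [227.  485.3] 352
[0.52972345 0.0157843  0.25402139]
[385. 198.] [46. 75.] 14.1 z [23. 24. 26.] 2771
[433. -21.] [57. 27.] 45.6 z [ 25.  64. 100.] 794
[539. 145.] [123. 127.] 83.2 z [20. 24. 85.] 1783
[557.  31.] [24. 25.] 55.1 z [27. 29. 30.] 389
[564. -72.] [25. 25.] 59.8 z [22. 29. 30.] 374
[559. -17.] [25. 25.] 62.4 z [24. 29. 30.] 389
[709. -61.] [33. 21.] 68.9 z [20. 33. 88.] 674
[755. 157.] [54. 59.] 85.1 z [18. 19. 20.] 889
[786.  42.] [56. 34.] 84.4 z [24. 62. 64.] 2644
```

View pics/w2.png

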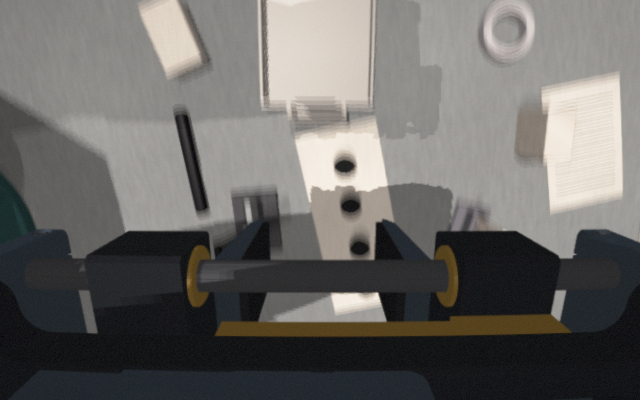

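Run:
```python
from h import *
import numpy as np
def load(n):
    z=np.load(n+'.npz',allow_pickle=True)
    if n=='w1': P=dict(vision.camera_params('wrist')); P['rvec']=z['rvec']; R,_=cv2.Rodrigues(z['rvec']); P=(P,R,z['tvec'])
    elif n.startswith('w'): P=tuple(z['P'][0])
    else: P=params(n[:-1])
    return cloud(P,z['d'])[z['d']>0]
a=np.radians(-6.8); ex=np.array([np.cos(a),np.sin(a)]); ey=np.array([-ex[1],ex[0]])
for n in ['w1','w2','top1','scene1']:
    X=load(n); s=(X[:,0]>0.44)&(X[:,0]<0.68)&(X[:,1]>0.04)&(X[:,1]<0.4)
    X=X[s]
    w=X[(X[:,2]>0.019)&(X[:,2]<0.027)]; t=X[X[:,2]>0.05]
    u=w[:,:2]@ex*1000; v=w[:,:2]@ey*1000
    print(n,'wall',len(w),'u',np.round([np.percentile(u,1),np.percentile(u,99)],1),'v',np.round([np.percentile(v,1),np.percentile(v,99)],1))
    # side walls fit
    for side in (0,1):
        um=(u.min()+u.max())/2
        m=(u<um-45) if side==0 else (u>um+45)
        m&=(v>v.min()+60)
        if m.sum()>10: p=np.polyfit(v[m],u[m],1); print(' wall slope',round(np.degrees(np.arctan(p[0])),2),'u at mid',round(np.median(u[m]),1),m.sum())
    if len(t):
        u=t[:,:2]@ex*1000; v=t[:,:2]@ey*1000
        print('  tongue u',np.round(np.percentile(u,[1,50,99]),1),'v',np.round(np.percentile(v,[1,50,99]),1),'z',np.round(np.percentile(t[:,2]*1000,[50,99]),1),len(t))
        h=t[:,2]>0.078
        if h.sum(): print('   top u',np.round(np.percentile(u[h],[0,100]),1),'v',np.round(np.percentile(v[h],[0,50,100]),1),h.sum())
print(ex,ey)
```

```text
w1 wall 1710 u [455.5 582.2] v [108.  416.7]
 wall slope 1.14 u at mid 457.7 587
 wall slope -0.42 u at mid 579.7 560
  tongue u [428.  501.3 575.7] v [277.1 304.5 317.3] z [359.  382.9] 97800
   top u [420.1 583.2] v [260.8 304.5 318. ] 97800
w2 wall 932 u [454.8 581.1] v [154.3 267.4]
 wall slope -2.36 u at mid 457.0 376
 wall slope 2.5 u at mid 579.2 338
  tongue u [449.7 491.4 598.1] v [ 96.5 105.6 114.3] z [356.7 382.3] 46362
   top u [442.6 605.4] v [ 94.  105.5 168.4] 46289
top1 wall 338 u [454.8 581.1] v [156.3 417.6]
 wall slope 0.35 u at mid 456.7 109
 wall slope -1.19 u at mid 579.0 93
  tongue u [497.5 517.6 537.3] v [165. 166. 170.] z [77.6 86.1] 62
   top u [499.8 537.5] v [165.1 167.3 170.3] 30
scene1 wall 378 u [455.4 583.3] v [107.9 416.8]
 wall slope 0.28 u at mid 458.4 101
 wall slope -0.32 u at mid 580.5 98
  tongue u [498.8 520.5 539.3] v [162.9 165.3 169. ] z [68.7 83.6] 136
   top u [498.7 539.1] v [163.5 165.8 169.1] 32
[ 0.99296551 -0.11840397] [0.11840397 0.99296551]
```

Request:
apply_moves([
  [[-5,-41,0],0],
  [[-10,-82,0],0],
  [[-15,-123,0],0],
  [[-20,-164,0],0],
  [[-25,-205,0],0],
])

```text
t: 3.83
position: [0.5048, -0.1897, 0.2541]
eef_rot: [[0.993, -0.119, 0.0], [-0.119, -0.993, -0.0], [0.0, -0.0, -1.0]]
ft_force: [1.0, 1.0, 0.1]
grip_width: 0.603
```

Request:
apply_moves([
  [[0,-41,0],0],
  [[0,-82,0],0],
  [[0,-123,0],0],
  [[0,-164,0],0],
  [[0,-164,0],0],
])

```text
t: 4.25
position: [0.5057, -0.3576, 0.254]
eef_rot: [[0.992, -0.123, 0.001], [-0.123, -0.992, -0.001], [0.001, 0.001, -1.0]]
ft_force: [-0.4, 0.7, 0.9]
grip_width: 0.598
```

Run:
```python
from h import *
P,im,d=snap('w3')
for t in ['bottle1_c','stopper1_c']:
    for r in finder.masks_of('wrist',t)[:5]:
        print(t,round(r['confidence'],2),np.round(r['position'],1),r['pixels'].sum())
X=cloud(P,d)[d>0]; s=state(); print(s['position'],s['t'])
for q in clusters(X,0.018,0.13,(0.33,0.85,-0.45,0.1),eps=0.003):
    (c,sz,a)=cv2.minAreaRect((q[:,:2]*1000).astype(np.float32))
    h=q[q[:,2]>q[:,2].max()-0.006]; (c2,r2)=cv2.minEnclosingCircle((h[:,:2]*1000).astype(np.float32))
    print(np.round(c,0),np.round(sz,0),round(a,1),'z',np.round(np.percentile(q[:,2],[5,50,98])*1000),len(q),'topcirc',np.round(c2,1),round(r2,1))
```

```text
bottle1_c 0.73 [ 88.6 245.5] 1508
[ 0.50521052 -0.35228922  0.25349396] 4.4
[ 364. -171.] [43. 56.] 84.1 z [29. 38. 40.] 2171 topcirc [ 364.1 -164.5] 28.3
[ 443. -249.] [42. 37.] 55.4 z [33. 58. 79.] 1508 topcirc [ 440.2 -248.3] 14.6
[ 472. -337.] [40. 40.] 19.3 z [38. 58. 80.] 1184 topcirc [ 472.  -337.7] 14.4
[ 523. -442.] [14. 20.] 88.5 z [19. 50. 55.] 308 topcirc [ 523.7 -444.8] 9.3
[ 568. -342.] [41. 41.] 40.8 z [35. 59. 80.] 1300 topcirc [ 568.2 -342.5] 14.5
[ 731. -197.] [ 9. 30.] 67.1 z [19. 32. 56.] 355 topcirc [ 733.2 -199.1] 6.0
[ 793. -413.] [ 75. 113.] 89.8 z [ 26.  86. 130.] 7260 topcirc [ 774.9 -404.2] 35.8
```

View pics/w3.png

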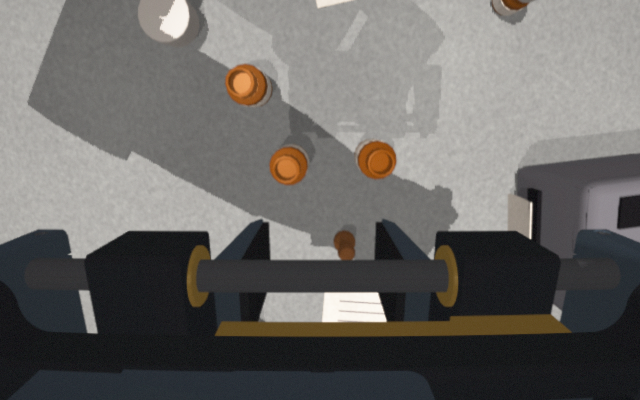

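Wrist view w3: the three open bottles have mouths near (243,84), (288,168) and (378,160). The stamp is at (345,245). I'll take a settled measurement next.

```bash
cat >> h.py <<'E'
def circ_fit(q):
    x,y=q[:,0],q[:,1]; A=np.c_[2*x,2*y,np.ones(len(x))]; c=np.linalg.lstsq(A,x*x+y*y,rcond=None)[0]
    return c[:2],np.sqrt(c[2]+c[0]**2+c[1]**2)
def bottles(name,box=(0.33,0.9,-0.5,0.4)):
    P,im,d=snap(name); X=cloud(P,d)[d>0]; s=state(); tcp=s['position']
    print('t',round(s['t'],2),'tcp',np.round(tcp*1000,1),'ang',round(np.degrees(np.arctan2(s['eef_rot'][1,0],s['eef_rot'][0,0])),2),'grip',round(s['grip_width'],3),'f',np.round(s['ft_force'],1))
    for q in clusters(X,0.018,0.135,box,eps=0.003,minpx=60):
        zt=np.percentile(q[:,2],99); h=q[q[:,2]>zt-0.005]
        (c,sz,a)=cv2.minAreaRect((q[:,:2]*1000).astype(np.float32)); (c2,r2)=cv2.minEnclosingCircle((h[:,:2]*1000).astype(np.float32))
        print('rect',np.round(c,0),np.round(sz,0),round(a,1),'ztop',round(zt*1000,1),'topcirc',np.round(c2,1),round(r2,1),len(h),'dTCP',np.round(np.array(c2)-tcp[:2]*1000,1))
    return P,im,d
E
python3 - <<'E'
from h import *
bottles('w4')
E
```

```text
t 4.45 tcp [ 505.2 -351.8  253.6] ang -6.91 grip 0.602 f [0.  0.5 0.6]
rect [ 364. -168.] [49. 56.] 86.2 ztop 40.3 topcirc [ 363.9 -164.7] 28.3 2118 dTCP [-141.3  187.2]
rect [ 443. -249.] [42. 38.] 65.2 ztop 79.7 topcirc [ 439.9 -248.1] 14.5 336 dTCP [-65.3 103.8]
rect [ 472. -337.] [40. 40.] 39.8 ztop 79.7 topcirc [ 471.6 -337. ] 14.0 267 dTCP [-33.6  14.8]
rect [ 523. -442.] [20. 13.] 1.2 ztop 54.5 topcirc [ 524.3 -443.4] 8.8 93 dTCP [ 19.1 -91.6]
rect [ 567. -341.] [41. 38.] 45.9 ztop 79.9 topcirc [ 567.9 -342.9] 14.4 287 dTCP [62.7  8.9]
rect [ 730. -195.] [12. 31.] 58.4 ztop 64.0 topcirc [ 734.4 -196. ] 10.7 117 dTCP [229.2 155.8]
rect [ 807. -389.] [174.  68.] 24.4 ztop 134.5 topcirc [ 775.7 -407.6] 32.0 1540 dTCP [270.5 -55.7]
rect [ 745. -494.] [12.  2.] 89.5 ztop 106.5 topcirc [ 745.5 -493.7] 5.9 32 dTCP [ 240.3 -141.9]
```

Request:
apply_moves([
  [[-20,8,-20],0],
  [[-33,15,-50],0],
  [[-33,15,-85],0],
  [[-33,15,-120],0],
  [[-33,15,-130],0],
], fingers=66, grip_force=15)

```text
t: 4.87
position: [0.47, -0.3351, 0.1199]
eef_rot: [[0.993, -0.12, -0.004], [-0.12, -0.993, 0.003], [-0.005, -0.003, -1.0]]
ft_force: [-0.8, 0.9, -0.9]
grip_width: 0.662
```

Request:
apply_moves([
  [[0,0,-30],0],
  [[0,0,-60],0],
  [[0,0,-90],0],
  [[0,0,-104],0],
  [[0,0,-104],0],
])

```text
t: 5.28
position: [0.471, -0.3367, 0.0181]
eef_rot: [[0.993, -0.121, -0.003], [-0.121, -0.993, 0.002], [-0.003, -0.002, -1.0]]
ft_force: [-0.3, 0.9, -0.4]
grip_width: 0.658
```

Request:
apply_moves([
  [[0,0,0],0],
  [[0,0,0],0],
  [[0,0,0],0],
  [[0,0,0],0],
  [[0,0,0],0],
], fingers=0)

```text
t: 5.7
position: [0.4726, -0.339, 0.0217]
eef_rot: [[0.993, -0.122, 0.002], [-0.122, -0.993, -0.001], [0.002, 0.001, -1.0]]
ft_force: [-1.6, 2.6, 11.5]
grip_width: 0.458
```

Request:
apply_moves([
  [[0,0,25],0],
  [[0,0,60],0],
  [[0,0,95],0],
  [[0,10,110],0],
  [[5,35,112],0],
])

```text
t: 6.12
position: [0.4785, -0.3061, 0.1369]
eef_rot: [[0.992, -0.124, 0.006], [-0.124, -0.992, -0.005], [0.007, 0.004, -1.0]]
ft_force: [1.0, 0.8, -1.4]
grip_width: 0.459
```

Request:
apply_moves([
  [[5,38,0],0],
  [[10,78,0],0],
  [[15,118,0],0],
  [[20,158,0],0],
  [[25,198,0],0],
])

```text
t: 6.53
position: [0.5018, -0.1037, 0.133]
eef_rot: [[0.992, -0.122, 0.002], [-0.122, -0.993, -0.0], [0.002, 0.0, -1.0]]
ft_force: [1.5, 0.3, -2.0]
grip_width: 0.453
```

Request:
apply_moves([
  [[5,40,0],0],
  [[10,80,0],0],
  [[15,120,0],0],
  [[20,160,0],0],
  [[25,200,0],0],
])

```text
t: 6.95
position: [0.5268, 0.0967, 0.1331]
eef_rot: [[0.993, -0.122, 0.002], [-0.122, -0.993, 0.0], [0.002, -0.0, -1.0]]
ft_force: [0.9, -0.3, -2.4]
grip_width: 0.456
```

Request:
apply_moves([
  [[10,40,0],0],
  [[20,80,0],0],
  [[25,120,0],0],
  [[30,160,0],0],
  [[31,190,0],0],
])

```text
t: 7.37
position: [0.5583, 0.2878, 0.1332]
eef_rot: [[0.993, -0.121, 0.002], [-0.121, -0.993, 0.001], [0.002, -0.001, -1.0]]
ft_force: [0.4, -0.7, -1.7]
grip_width: 0.459
```

Request:
apply_moves([
  [[0,19,0],0],
  [[0,19,0],0],
  [[0,19,0],0],
  [[0,19,0],0],
  [[0,19,0],0],
])

```text
t: 7.78
position: [0.5577, 0.3027, 0.1323]
eef_rot: [[0.992, -0.123, 0.0], [-0.123, -0.992, -0.0], [0.0, -0.0, -1.0]]
ft_force: [0.3, 0.5, -1.7]
grip_width: 0.46
```

Run:
```python
from h import *
P,im,d=bottles('w5',(0.4,0.7,0,0.5))
a=np.radians(-6.8); ex=np.array([np.cos(a),np.sin(a)]); ey=np.array([-ex[1],ex[0]])
X=cloud(P,d)[d>0]; w=X[(X[:,2]>0.019)&(X[:,2]<0.026)&(X[:,0]>.43)&(X[:,0]<.68)&(X[:,1]>.2)&(X[:,1]<.5)]
u=w[:,:2]@ex*1000; v=w[:,:2]@ey*1000; print(np.percentile(u,[1,50,99]),np.percentile(v,[1,50,99]),len(w))
```

```text
t 7.83 tcp [557.8 302.7 132.3] ang -7.05 grip 0.458 f [ 0.1 -0.7 -2. ]
rect [560. 311.] [ 82. 126.] 82.8 ztop 25.1 topcirc [559.8 308.4] 73.7 1769 dTCP [2.1 5.7]
rect [561. 318.] [17. 53.] 81.8 ztop 134.8 topcirc [560.8 319.2] 26.7 212 dTCP [ 3.  16.5]
rect [700. 430.] [27.  1.] 89.5 ztop 50.8 topcirc [699.4 425.7] 8.8 30 dTCP [141.7 123.1]
[456.5337744  519.36755253 581.77768399] [337.67521522 408.81123903 416.17383967] 1821
```

View pics/w5.png

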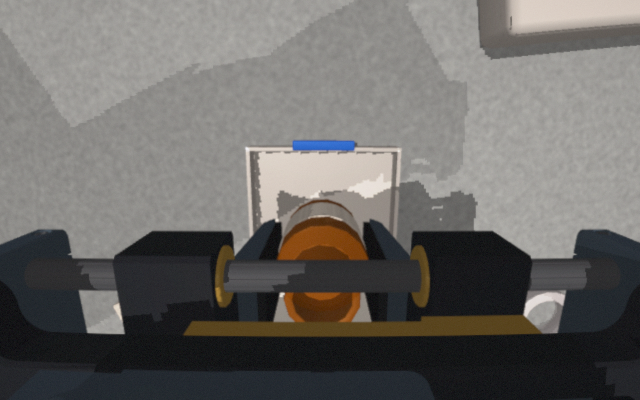

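Request:
apply_moves([
  [[0,0,-35],0],
  [[0,0,-70],0],
  [[0,0,-95],0],
  [[0,0,-103],0],
  [[0,0,-108],0],
])

```text
t: 8.25
position: [0.5561, 0.3024, 0.0232]
eef_rot: [[0.992, -0.123, -0.005], [-0.123, -0.992, -0.002], [-0.005, 0.003, -1.0]]
ft_force: [-19.1, -2.7, 24.8]
grip_width: 0.459
```

Request:
apply_moves([
  [[0,0,-1],0],
  [[0,0,-1],0],
  [[0,0,-1],0],
  [[0,0,-1],0],
])

```text
t: 8.58
position: [0.5585, 0.3037, 0.024]
eef_rot: [[0.993, -0.122, 0.001], [-0.122, -0.993, 0.001], [0.001, -0.001, -1.0]]
ft_force: [0.3, 0.8, -1.6]
grip_width: 0.45
```

Request:
apply_moves([
  [[0,0,0],0],
  [[0,0,0],0],
  [[0,0,0],0],
], fingers=62)

```text
t: 8.83
position: [0.558, 0.3037, 0.0233]
eef_rot: [[0.993, -0.122, 0.001], [-0.122, -0.993, 0.0], [0.001, -0.0, -1.0]]
ft_force: [0.1, 0.3, -0.3]
grip_width: 0.613
```

Request:
apply_moves([
  [[0,0,40],0],
  [[0,0,80],0],
  [[0,0,120],0],
  [[0,-35,140],0],
  [[0,-75,145],0],
])

```text
t: 9.25
position: [0.5598, 0.23, 0.1727]
eef_rot: [[0.993, -0.119, 0.006], [-0.119, -0.993, 0.002], [0.006, -0.003, -1.0]]
ft_force: [2.0, -0.3, -0.5]
grip_width: 0.623
```

Request:
apply_moves([
  [[-5,-40,0],0],
  [[-10,-80,0],0],
  [[-15,-80,0],0],
  [[-15,-80,0],0],
  [[-15,-80,0],0],
])

```text
t: 9.67
position: [0.5429, 0.1488, 0.1682]
eef_rot: [[0.992, -0.122, 0.001], [-0.122, -0.992, 0.0], [0.001, -0.0, -1.0]]
ft_force: [0.2, 0.3, 0.8]
grip_width: 0.62
```

Run:
```python
from h import *
P,im,d=bottles('w6',(0.4,0.7,0,0.5))
```

```text
t 9.72 tcp [543.1 149.3 168.2] ang -6.97 grip 0.617 f [-0.1 -0.2  0.2]
rect [408. 196.] [16. 65.] 0.2 ztop 26.0 topcirc [400.1 195.7] 32.7 694 dTCP [-143.    46.4]
rect [487. 226.] [193.   4.] 82.7 ztop 24.4 topcirc [486.2 225.5] 96.1 904 dTCP [-56.9  76.2]
rect [537.  97.] [ 19. 105.] 83.0 ztop 78.2 topcirc [533.7 106.7] 19.3 137 dTCP [ -9.4 -42.6]
rect [558. 293.] [20. 42.] 83.4 ztop 82.1 topcirc [557.7 295.6] 10.7 174 dTCP [ 14.5 146.3]
rect [557.  31.] [26. 25.] 76.6 ztop 30.5 topcirc [556.7  31.1] 13.1 488 dTCP [  13.6 -118.2]
rect [609. 211.] [193.   4.] 82.7 ztop 24.4 topcirc [608.6 210.7] 96.5 886 dTCP [65.5 61.4]
```

View pics/w6.png

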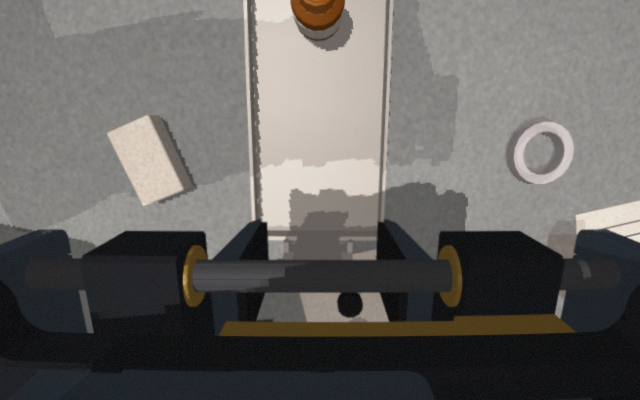

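Wrist view w6: the first bottle stands upright at the far end of the tray, near (318,10). A stopper is visible at (350,303) and the tongue at about (320,245). I'll go back for the next bottle.

Request:
apply_moves([
  [[0,-40,15],0],
  [[0,-80,30],0],
  [[0,-121,45],0],
  [[0,-161,50],0],
  [[0,-202,50],0],
])

```text
t: 10.13
position: [0.544, -0.0521, 0.2198]
eef_rot: [[0.993, -0.119, 0.003], [-0.119, -0.993, -0.0], [0.003, -0.0, -1.0]]
ft_force: [0.9, 1.2, -1.3]
grip_width: 0.62
```

Request:
apply_moves([
  [[0,-41,0],0],
  [[0,-82,0],0],
  [[0,-123,0],0],
  [[0,-164,0],0],
  [[0,-205,0],0],
])

```text
t: 10.55
position: [0.5435, -0.2576, 0.218]
eef_rot: [[0.993, -0.12, 0.0], [-0.12, -0.993, -0.0], [0.0, 0.0, -1.0]]
ft_force: [1.3, -0.4, 0.9]
grip_width: 0.619
```

Request:
apply_moves([
  [[0,-41,0],0],
  [[0,-80,0],0],
  [[0,-100,0],0],
  [[0,-100,0],0],
  [[0,-100,0],0],
])

```text
t: 10.97
position: [0.5435, -0.3566, 0.2175]
eef_rot: [[0.993, -0.122, -0.0], [-0.122, -0.993, 0.0], [-0.0, -0.0, -1.0]]
ft_force: [0.6, -0.1, -1.5]
grip_width: 0.618
```

Request:
apply_moves([
  [[0,0,0],0],
  [[0,0,0],0],
])

```text
t: 11.13
position: [0.5432, -0.355, 0.2178]
eef_rot: [[0.993, -0.12, -0.0], [-0.12, -0.993, 0.0], [-0.0, -0.0, -1.0]]
ft_force: [-0.4, 0.1, -0.0]
grip_width: 0.623
```

Run:
```python
from h import *
P,im,d=bottles('w7',(0.4,0.7,-0.4,0))
```

```text
t 11.18 tcp [ 543.2 -355.1  217.9] ang -6.9 grip 0.622 f [ 0.4  0.  -0.3]
rect [ 444. -248.] [42. 35.] 75.7 ztop 79.5 topcirc [ 440.4 -248. ] 14.6 446 dTCP [-102.7  107.1]
rect [ 568. -342.] [41. 41.] 22.2 ztop 79.7 topcirc [ 567.8 -341.9] 14.3 342 dTCP [24.6 13.2]
```

Request:
apply_moves([
  [[15,8,-25],0],
  [[25,13,-60],0],
  [[25,13,-95],0],
  [[25,13,-130],0],
  [[25,13,-160],0],
], fingers=66)

```text
t: 11.6
position: [0.5677, -0.3419, 0.0559]
eef_rot: [[0.993, -0.12, -0.001], [-0.12, -0.993, 0.0], [-0.001, -0.0, -1.0]]
ft_force: [0.1, -0.4, -0.4]
grip_width: 0.657
```

Request:
apply_moves([
  [[0,0,-25],0],
  [[0,0,-36],0],
  [[0,0,-37],0],
  [[0,0,-37],0],
])

```text
t: 11.93
position: [0.5681, -0.3431, 0.0214]
eef_rot: [[0.993, -0.121, 0.0], [-0.121, -0.993, 0.0], [0.0, -0.0, -1.0]]
ft_force: [0.4, -0.0, 0.7]
grip_width: 0.662
```

Request:
apply_moves([
  [[0,0,0],0],
  [[0,0,0],0],
  [[0,0,0],0],
  [[0,0,0],0],
  [[0,0,0],0],
], fingers=0)

```text
t: 12.35
position: [0.5684, -0.3439, 0.0224]
eef_rot: [[0.993, -0.122, 0.001], [-0.122, -0.993, -0.001], [0.002, 0.001, -1.0]]
ft_force: [-2.0, 3.1, 8.9]
grip_width: 0.457
```

Request:
apply_moves([
  [[0,0,25],0],
  [[0,0,60],0],
  [[0,0,95],0],
  [[0,10,110],0],
  [[0,40,112],0],
])

```text
t: 12.77
position: [0.5699, -0.3066, 0.1378]
eef_rot: [[0.992, -0.124, 0.006], [-0.124, -0.992, -0.004], [0.007, 0.003, -1.0]]
ft_force: [1.3, 0.1, -0.6]
grip_width: 0.457
```

Request:
apply_moves([
  [[0,40,0],0],
  [[0,80,0],0],
  [[0,120,0],0],
  [[0,160,0],0],
  [[0,200,0],0],
])

```text
t: 13.18
position: [0.5674, -0.1018, 0.1335]
eef_rot: [[0.993, -0.122, 0.001], [-0.122, -0.993, -0.0], [0.001, 0.0, -1.0]]
ft_force: [1.6, 0.1, -0.6]
grip_width: 0.455
```

Request:
apply_moves([
  [[0,40,0],0],
  [[0,80,0],0],
  [[-5,120,0],0],
  [[-10,160,0],0],
  [[-18,200,0],0],
])

```text
t: 13.6
position: [0.5496, 0.0984, 0.1336]
eef_rot: [[0.993, -0.122, 0.001], [-0.122, -0.993, 0.0], [0.001, -0.0, -1.0]]
ft_force: [1.1, 0.3, -1.7]
grip_width: 0.454
```

Request:
apply_moves([
  [[0,40,0],0],
  [[0,80,0],0],
  [[0,120,0],0],
  [[0,139,0],0],
  [[0,139,0],0],
])

```text
t: 14.02
position: [0.5497, 0.2392, 0.1336]
eef_rot: [[0.993, -0.119, 0.001], [-0.119, -0.993, 0.001], [0.001, -0.001, -1.0]]
ft_force: [0.5, 0.4, -1.1]
grip_width: 0.459
```

Request:
apply_moves([
  [[0,0,0],0],
  [[0,0,0],0],
])

```text
t: 14.18
position: [0.5495, 0.2351, 0.1331]
eef_rot: [[0.993, -0.122, -0.0], [-0.122, -0.993, -0.0], [-0.0, 0.0, -1.0]]
ft_force: [-0.1, 0.5, -2.0]
grip_width: 0.454
```

Request:
apply_moves([
  [[0,0,-35],0],
  [[0,0,-70],0],
  [[0,0,-90],0],
  [[0,0,-98],0],
  [[0,0,-103],0],
])

```text
t: 14.6
position: [0.5493, 0.2344, 0.029]
eef_rot: [[0.992, -0.123, -0.002], [-0.123, -0.992, -0.001], [-0.002, 0.001, -1.0]]
ft_force: [-0.4, -0.0, -1.6]
grip_width: 0.461
```

Request:
apply_moves([
  [[0,0,-2],0],
  [[0,0,-4],0],
  [[0,0,-6],0],
  [[0,0,-6],0],
])

```text
t: 14.93
position: [0.5506, 0.2358, 0.0252]
eef_rot: [[0.993, -0.122, 0.002], [-0.122, -0.993, 0.001], [0.002, -0.001, -1.0]]
ft_force: [0.2, 0.5, -0.7]
grip_width: 0.456
```

Request:
apply_moves([
  [[0,0,0],0],
  [[0,0,0],0],
  [[0,0,0],0],
], fingers=62)

```text
t: 15.18
position: [0.55, 0.2357, 0.0244]
eef_rot: [[0.993, -0.122, 0.001], [-0.122, -0.993, 0.0], [0.001, -0.0, -1.0]]
ft_force: [-0.1, 1.1, -0.5]
grip_width: 0.616
```

Request:
apply_moves([
  [[0,0,40],0],
  [[0,0,80],0],
  [[0,0,120],0],
  [[0,-35,150],0],
  [[0,-75,175],0],
])

```text
t: 15.6
position: [0.5504, 0.1695, 0.1966]
eef_rot: [[0.993, -0.119, 0.003], [-0.119, -0.993, 0.001], [0.003, -0.001, -1.0]]
ft_force: [0.5, -1.1, 0.5]
grip_width: 0.623
```

Request:
apply_moves([
  [[0,-41,0],0],
  [[0,-82,0],0],
  [[0,-123,0],0],
  [[0,-164,0],0],
  [[0,-205,0],0],
])

```text
t: 16.02
position: [0.5493, -0.038, 0.194]
eef_rot: [[0.993, -0.121, 0.001], [-0.121, -0.993, -0.0], [0.001, -0.0, -1.0]]
ft_force: [2.0, 0.3, 0.2]
grip_width: 0.617
```

Request:
apply_moves([
  [[-10,-40,0],0],
  [[-20,-80,0],0],
  [[-30,-120,0],0],
  [[-40,-160,0],0],
  [[-50,-200,0],0],
])

```text
t: 16.43
position: [0.4988, -0.238, 0.1939]
eef_rot: [[0.993, -0.122, 0.0], [-0.122, -0.993, -0.0], [0.001, 0.0, -1.0]]
ft_force: [0.7, 0.0, 0.2]
grip_width: 0.619
```

Request:
apply_moves([
  [[-15,-35,0],0],
  [[-30,-70,0],0],
  [[-30,-70,0],0],
  [[-30,-70,0],0],
  [[-30,-70,0],0],
])

```text
t: 16.85
position: [0.4696, -0.3059, 0.1936]
eef_rot: [[0.992, -0.122, -0.0], [-0.122, -0.992, 0.0], [-0.0, -0.0, -1.0]]
ft_force: [0.2, 0.6, -0.1]
grip_width: 0.618
```

Run:
```python
from h import *
P,im,d=bottles('w8',(0.35,0.7,-0.4,0))
```

```text
t 16.9 tcp [ 469.9 -305.4  193.6] ang -6.97 grip 0.618 f [-0.5  0.1 -0.4]
rect [ 371. -164.] [56. 41.] 89.9 ztop 40.3 topcirc [ 363.7 -164.3] 28.0 2542 dTCP [-106.1  141.1]
rect [ 441. -248.] [42. 42.] 37.3 ztop 79.8 topcirc [ 440.4 -247.9] 14.4 430 dTCP [-29.5  57.5]
```

View pics/w8.png

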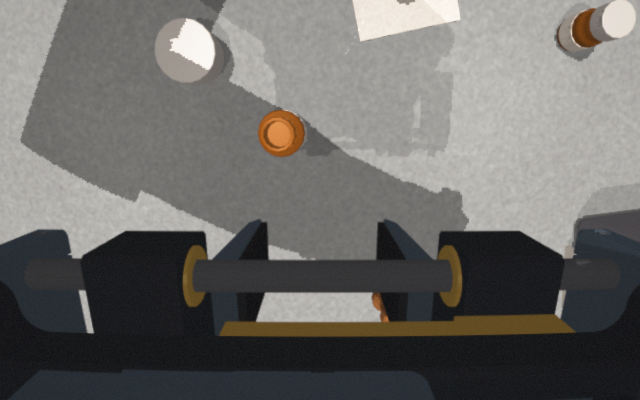

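Wrist view w8: the last counter bottle has its mouth at (279,133), with the ointment pot at (188,50) beside it and well clear of the fingers.

Request:
apply_moves([
  [[-15,30,-15],0],
  [[-29,58,-40],0],
  [[-29,58,-75],0],
  [[-29,58,-115],0],
  [[-29,58,-145],0],
], fingers=66)

```text
t: 17.32
position: [0.4406, -0.2462, 0.0468]
eef_rot: [[0.993, -0.119, -0.0], [-0.119, -0.993, 0.0], [-0.0, -0.0, -1.0]]
ft_force: [-0.4, -0.4, -0.7]
grip_width: 0.662
```

Request:
apply_moves([
  [[0,0,-20],0],
  [[0,0,-28],0],
  [[0,0,-28],0],
  [[0,0,-28],0],
])

```text
t: 17.65
position: [0.4413, -0.2477, 0.0212]
eef_rot: [[0.993, -0.121, 0.0], [-0.121, -0.993, -0.0], [0.0, 0.0, -1.0]]
ft_force: [0.7, -0.4, 0.6]
grip_width: 0.656
```

Request:
apply_moves([
  [[0,0,0],0],
  [[0,0,0],0],
  [[0,0,0],0],
  [[0,0,0],0],
  [[0,0,0],0],
], fingers=0)

```text
t: 18.07
position: [0.4412, -0.2484, 0.0216]
eef_rot: [[0.993, -0.122, 0.001], [-0.122, -0.993, -0.001], [0.001, 0.0, -1.0]]
ft_force: [-1.8, 1.8, 11.8]
grip_width: 0.458
```

Request:
apply_moves([
  [[0,0,25],0],
  [[0,0,60],0],
  [[0,0,95],0],
  [[15,10,110],0],
  [[35,30,112],0],
])

```text
t: 18.48
position: [0.4773, -0.2199, 0.1368]
eef_rot: [[0.992, -0.124, 0.005], [-0.124, -0.992, -0.003], [0.006, 0.002, -1.0]]
ft_force: [1.0, -0.6, -1.6]
grip_width: 0.457
```

Request:
apply_moves([
  [[30,26,0],0],
  [[50,60,0],0],
  [[55,100,0],0],
  [[60,140,0],0],
  [[66,180,0],0],
])

```text
t: 18.9
position: [0.5416, -0.0363, 0.1329]
eef_rot: [[0.993, -0.122, 0.0], [-0.122, -0.993, -0.0], [0.0, -0.0, -1.0]]
ft_force: [0.9, -0.3, -1.8]
grip_width: 0.456
```

Request:
apply_moves([
  [[0,40,0],0],
  [[0,80,0],0],
  [[0,120,0],0],
  [[0,160,0],0],
  [[0,200,0],0],
])

```text
t: 19.32
position: [0.5413, 0.1638, 0.1331]
eef_rot: [[0.993, -0.122, 0.001], [-0.122, -0.993, 0.0], [0.001, -0.0, -1.0]]
ft_force: [2.2, 0.3, -1.6]
grip_width: 0.457
```

Request:
apply_moves([
  [[0,6,0],0],
  [[0,6,0],0],
  [[0,6,0],0],
  [[0,6,0],0],
])

```text
t: 19.65
position: [0.5416, 0.1669, 0.1326]
eef_rot: [[0.992, -0.122, -0.0], [-0.122, -0.992, -0.0], [-0.0, 0.0, -1.0]]
ft_force: [0.5, 0.1, -1.6]
grip_width: 0.46
```

Run:
```python
from h import *
P,im,d=bottles('w9',(0.4,0.7,0,0.5))
```

```text
t 19.7 tcp [541.7 166.7 132.6] ang -7.06 grip 0.457 f [-0.4  0.  -1.8]
rect [407. 198.] [15. 68.] 0.9 ztop 26.0 topcirc [400.2 197.8] 34.0 819 dTCP [-141.5   31.1]
rect [488. 235.] [186.   4.] 82.8 ztop 24.3 topcirc [488.4 234.9] 93.2 1109 dTCP [-53.2  68.2]
rect [544. 181.] [16. 52.] 82.0 ztop 134.9 topcirc [543.9 183.4] 26.1 204 dTCP [ 2.3 16.7]
rect [551. 237.] [41. 41.] 22.1 ztop 82.7 topcirc [550.9 237.1] 14.5 722 dTCP [ 9.2 70.5]
rect [558. 296.] [26. 42.] 83.0 ztop 82.4 topcirc [558.6 301.1] 13.6 394 dTCP [ 16.9 134.4]
rect [610. 221.] [187.   4.] 82.5 ztop 24.5 topcirc [611.3 220.2] 92.9 1090 dTCP [69.6 53.5]
```

View pics/w9.png

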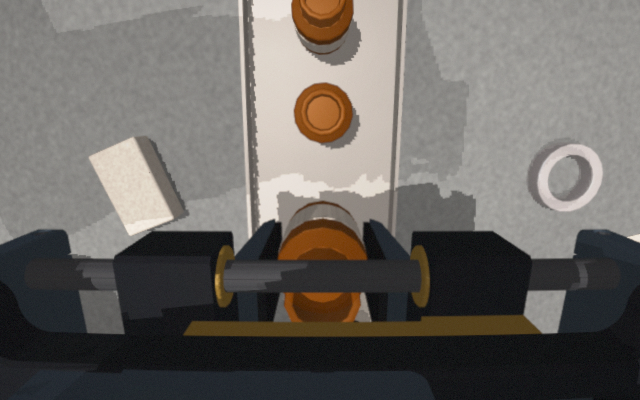

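Wrist view w9: both placed bottles stand upright, with mouths at (322,112) and (322,5). The third is held above its place near (320,265), about 70 mm from its neighbour.

Request:
apply_moves([
  [[0,0,-35],0],
  [[0,0,-70],0],
  [[0,0,-90],0],
  [[0,0,-98],0],
  [[0,0,-102],0],
])

```text
t: 20.12
position: [0.5412, 0.1668, 0.0295]
eef_rot: [[0.992, -0.123, -0.002], [-0.123, -0.992, -0.001], [-0.002, 0.001, -1.0]]
ft_force: [-0.1, -0.2, -1.1]
grip_width: 0.46
```

Request:
apply_moves([
  [[0,0,-2],0],
  [[0,0,-4],0],
  [[0,0,-6],0],
  [[0,0,-6],0],
])

```text
t: 20.45
position: [0.5422, 0.168, 0.0253]
eef_rot: [[0.993, -0.122, 0.001], [-0.122, -0.993, 0.0], [0.001, -0.0, -1.0]]
ft_force: [-0.3, -0.6, -2.2]
grip_width: 0.456
```

Request:
apply_moves([
  [[0,0,0],0],
  [[0,0,0],0],
  [[0,0,0],0],
], fingers=62)

```text
t: 20.7
position: [0.542, 0.168, 0.025]
eef_rot: [[0.993, -0.122, 0.001], [-0.122, -0.993, 0.0], [0.001, -0.0, -1.0]]
ft_force: [0.0, 0.9, -0.1]
grip_width: 0.615
```

Request:
apply_moves([
  [[0,0,40],0],
  [[0,0,80],0],
  [[0,0,120],0],
  [[0,-35,130],0],
  [[0,-75,135],0],
])

```text
t: 21.12
position: [0.5434, 0.0937, 0.1631]
eef_rot: [[0.993, -0.118, 0.006], [-0.118, -0.993, 0.001], [0.005, -0.002, -1.0]]
ft_force: [0.5, -0.6, 0.4]
grip_width: 0.62
```

Request:
apply_moves([
  [[0,-41,0],0],
  [[5,-82,0],0],
  [[10,-123,0],0],
  [[15,-164,0],0],
  [[20,-205,0],0],
])

```text
t: 21.53
position: [0.5616, -0.1142, 0.16]
eef_rot: [[0.993, -0.122, 0.001], [-0.122, -0.993, -0.0], [0.001, 0.0, -1.0]]
ft_force: [0.5, 0.4, 0.7]
grip_width: 0.616
```

Request:
apply_moves([
  [[0,-41,0],0],
  [[0,-80,0],0],
  [[0,-80,0],0],
  [[0,-80,0],0],
  [[0,-80,0],0],
])

```text
t: 21.95
position: [0.5615, -0.1919, 0.1595]
eef_rot: [[0.993, -0.122, -0.0], [-0.122, -0.993, 0.0], [-0.0, -0.0, -1.0]]
ft_force: [-0.1, 0.1, 0.8]
grip_width: 0.619
```

Run:
```python
from h import *
P,im,d=bottles('w10',(0.4,0.7,-0.3,0.1))
```

```text
t 22.0 tcp [ 561.6 -191.3  159.5] ang -6.96 grip 0.622 f [ 0.   0.2 -0.6]
rect [440. -43.] [54. 49.] 31.9 ztop 100.0 topcirc [440.5 -42.5] 29.5 881 dTCP [-121.1  148.7]
rect [558. -29.] [ 4. 19.] 82.0 ztop 30.1 topcirc [558.4 -29.6] 6.4 29 dTCP [ -3.1 161.7]
rect [565. -74.] [25. 25.] 83.3 ztop 30.4 topcirc [565.2 -73.6] 13.2 795 dTCP [  3.6 117.7]
rect [ 569. -124.] [25. 24.] 82.5 ztop 30.4 topcirc [ 568.  -124.2] 12.9 702 dTCP [ 6.5 67.1]
rect [692. -81.] [15. 47.] 0.0 ztop 89.5 topcirc [698.7 -87.8] 10.6 248 dTCP [137.2 103.5]
```

View pics/w10.png

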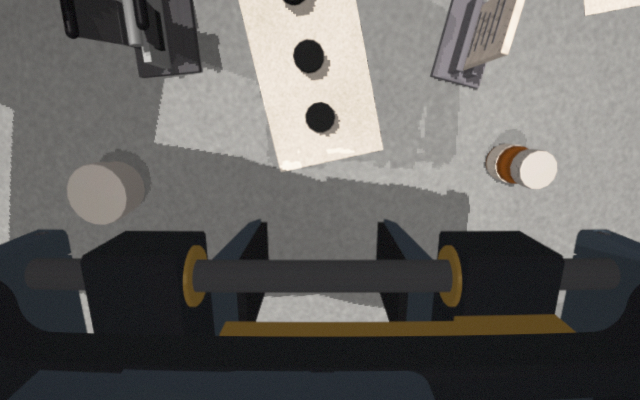

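Wrist view w10: the stopper row on the wipe has heads at (320,117), (308,55) and (293,0). The clip is upper left and the card upper right, undisturbed. I'll pick the stopper nearest the camera.

Request:
apply_moves([
  [[3,35,-10],0],
  [[6,66,-40],0],
  [[6,66,-80],0],
  [[6,66,-115],0],
  [[6,66,-132],0],
], fingers=48, grip_force=30)

```text
t: 22.42
position: [0.5657, -0.1234, 0.024]
eef_rot: [[0.993, -0.119, -0.004], [-0.119, -0.993, 0.001], [-0.004, -0.001, -1.0]]
ft_force: [-0.2, 0.2, -0.1]
grip_width: 0.482
```

Request:
apply_moves([
  [[0,0,-5],0],
  [[0,0,-9],0],
  [[0,0,-9],0],
  [[0,0,-9],0],
])

```text
t: 22.75
position: [0.5686, -0.126, 0.0199]
eef_rot: [[0.993, -0.121, 0.002], [-0.121, -0.993, -0.0], [0.002, 0.0, -1.0]]
ft_force: [0.5, -0.0, 0.8]
grip_width: 0.475
```

Request:
apply_moves([
  [[0,0,0],0],
  [[0,0,0],0],
  [[0,0,0],0],
  [[0,0,0],0],
  [[0,0,0],0],
], fingers=0)

```text
t: 23.17
position: [0.5682, -0.1263, 0.0192]
eef_rot: [[0.993, -0.122, 0.001], [-0.122, -0.993, -0.0], [0.001, 0.0, -1.0]]
ft_force: [-1.3, 0.5, 7.1]
grip_width: 0.269
```

Request:
apply_moves([
  [[0,0,25],0],
  [[0,0,60],0],
  [[0,0,95],0],
  [[0,0,110],0],
  [[0,0,110],0],
])

```text
t: 23.58
position: [0.5698, -0.1267, 0.1325]
eef_rot: [[0.993, -0.122, 0.006], [-0.122, -0.993, -0.001], [0.006, 0.001, -1.0]]
ft_force: [0.8, -0.3, 0.3]
grip_width: 0.274
```

Run:
```python
from h import *
P,im,d=bottles('w11',(0.4,0.7,-0.3,0.1))
```

```text
t 23.63 tcp [ 568.7 -126.4  130.3] ang -7.0 grip 0.268 f [-0.5 -0.1 -1.1]
rect [443. -35.] [64. 61.] 47.4 ztop 100.2 topcirc [440.8 -37.6] 31.0 1561 dTCP [-127.9   88.8]
rect [560. -18.] [25. 25.] 82.5 ztop 30.2 topcirc [559.4 -17.8] 13.1 960 dTCP [ -9.2 108.7]
rect [557.  23.] [12. 25.] 88.3 ztop 30.2 topcirc [556.9  26.5] 12.1 415 dTCP [-11.8 153. ]
rect [ 571. -116.] [12. 34.] 82.9 ztop 134.9 topcirc [ 571.2 -111. ] 17.1 135 dTCP [ 2.6 15.4]
rect [565. -74.] [24. 25.] 37.5 ztop 30.3 topcirc [565.4 -73.7] 12.8 808 dTCP [-3.3 52.8]
rect [692. -81.] [47. 15.] 89.9 ztop 89.7 topcirc [698.3 -87.5] 10.4 276 dTCP [129.6  39. ]
```

View pics/w11.png

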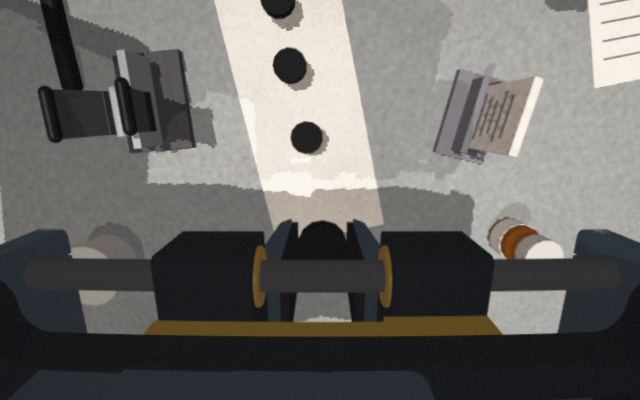

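Wrist view w11: the stopper head is held between the pads at (322,237). The other three are still in their row at (306,137), (290,65) and (278,2).

Request:
apply_moves([
  [[-6,40,10],0],
  [[-12,80,20],0],
  [[-18,120,30],0],
  [[-24,160,30],0],
  [[-27,200,30],0],
])

```text
t: 24.05
position: [0.5393, 0.0754, 0.1577]
eef_rot: [[0.993, -0.122, -0.001], [-0.122, -0.993, -0.0], [-0.001, 0.0, -1.0]]
ft_force: [1.1, 0.0, 0.6]
grip_width: 0.273
```

Request:
apply_moves([
  [[0,0,0],0],
  [[0,0,0],0],
  [[0,0,0],0],
  [[0,0,0],0],
])

```text
t: 24.38
position: [0.5404, 0.0729, 0.1578]
eef_rot: [[0.992, -0.123, -0.001], [-0.123, -0.992, -0.0], [-0.001, 0.0, -1.0]]
ft_force: [0.5, -0.4, -0.1]
grip_width: 0.27
```

Run:
```python
from h import *
P,im,d=bottles('w12',(0.45,0.65,0.1,0.4))
```

```text
t 24.43 tcp [540.6  72.8 158. ] ang -7.07 grip 0.27 f [ 0.2 -0.1 -0.8]
rect [499. 149.] [ 87. 169.] 32.0 ztop 85.6 topcirc [533.5 104.5] 19.7 342 dTCP [-7.1 31.7]
rect [543. 168.] [41. 41.] 24.5 ztop 82.8 topcirc [542.7 168.7] 14.3 624 dTCP [ 2.1 96. ]
rect [550. 223.] [15. 40.] 87.7 ztop 61.1 topcirc [549.2 223.5] 14.4 261 dTCP [  8.6 150.8]
rect [603. 164.] [128.   4.] 82.8 ztop 24.4 topcirc [602.8 163.8] 63.9 651 dTCP [62.2 91. ]
```

View pics/w12.png

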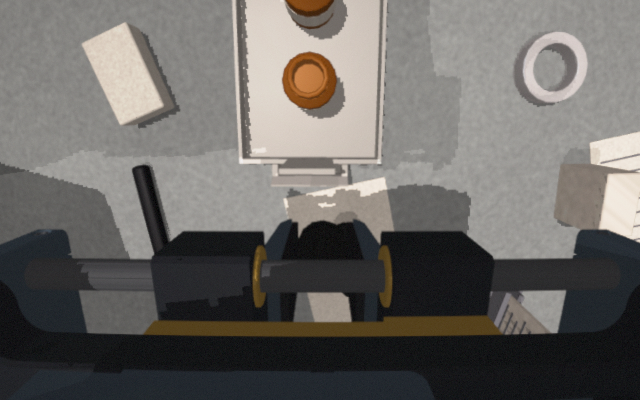

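Wrist view w12: the nearest bottle's mouth is at (310,78), and the tongue and pocket show at (310,172). The stopper is still held at (322,237).

Request:
apply_moves([
  [[1,40,0],0],
  [[1,80,0],0],
  [[1,94,-20],0],
  [[1,94,-45],0],
  [[1,94,-52],0],
])

```text
t: 24.85
position: [0.5403, 0.1673, 0.1036]
eef_rot: [[0.993, -0.122, -0.003], [-0.122, -0.993, -0.001], [-0.003, 0.001, -1.0]]
ft_force: [-1.0, -0.9, -0.3]
grip_width: 0.272
```

Request:
apply_moves([
  [[0,0,0],0],
  [[0,0,-3],0],
  [[0,0,-6],0],
  [[0,0,-9],0],
  [[0,0,-9],0],
])

```text
t: 25.27
position: [0.5419, 0.1675, 0.0978]
eef_rot: [[0.992, -0.122, 0.0], [-0.122, -0.992, 0.0], [0.0, -0.0, -1.0]]
ft_force: [-0.3, -1.1, 0.0]
grip_width: 0.271
```

Run:
```python
from h import *
P,im,d=bottles('w13',(0.45,0.65,0.1,0.4))
```

```text
t 25.32 tcp [541.9 167.6  97.9] ang -7.02 grip 0.272 f [ 0.1  0.4 -1. ]
rect [489. 239.] [159.   4.] 82.8 ztop 24.1 topcirc [490.4 238.6] 79.4 1268 dTCP [-51.5  71. ]
rect [535. 106.] [ 2. 38.] 83.5 ztop 69.4 topcirc [534.8 106.8] 18.6 249 dTCP [ -7.1 -60.8]
rect [542. 170.] [41. 47.] 82.9 ztop 133.9 topcirc [542.7 172.6] 25.9 339 dTCP [0.8 5. ]
rect [551. 237.] [41. 41.] 82.6 ztop 82.7 topcirc [550.8 237.2] 14.6 1035 dTCP [ 8.9 69.6]
rect [558. 292.] [18. 42.] 84.8 ztop 79.2 topcirc [557.2 293. ] 8.2 118 dTCP [ 15.3 125.4]
rect [611. 224.] [159.   4.] 82.7 ztop 24.4 topcirc [609.  224.4] 79.4 1258 dTCP [67.1 56.8]
```

View pics/w13.png

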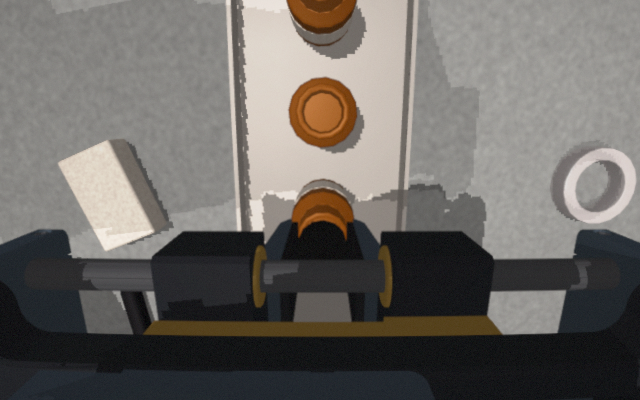

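Wrist view w13: the stopper is concentric with the mouth at (322,225), just entering, with no side force.

Request:
apply_moves([
  [[0,0,-3],0],
  [[0,0,-6],0],
  [[0,0,-9],0],
  [[0,0,-11],0],
  [[0,0,-11],0],
])

```text
t: 25.73
position: [0.5414, 0.1678, 0.086]
eef_rot: [[0.993, -0.122, -0.001], [-0.122, -0.993, -0.0], [-0.001, 0.0, -1.0]]
ft_force: [-0.4, -1.0, 0.1]
grip_width: 0.274
```

Request:
apply_moves([
  [[0,0,-1],0],
  [[0,0,-2],0],
  [[0,0,-3],0],
  [[0,0,-4],0],
  [[0,0,-4],0],
])

```text
t: 26.15
position: [0.5431, 0.1682, 0.0841]
eef_rot: [[0.993, -0.122, 0.002], [-0.122, -0.993, 0.001], [0.002, -0.001, -1.0]]
ft_force: [-2.3, -1.5, 19.6]
grip_width: 0.268
```

Request:
apply_moves([
  [[0,0,-1],0],
  [[0,0,-2],0],
  [[0,0,-2],0],
  [[0,0,-2],0],
])

```text
t: 26.48
position: [0.5438, 0.1685, 0.0832]
eef_rot: [[0.993, -0.122, 0.004], [-0.122, -0.993, 0.001], [0.004, -0.001, -1.0]]
ft_force: [-5.3, -2.4, 34.0]
grip_width: 0.271
```

Request:
apply_moves([
  [[0,0,2],0],
  [[0,0,2],0],
  [[0,0,2],0],
  [[0,0,2],0],
], fingers=45)

```text
t: 26.82
position: [0.5415, 0.1678, 0.0823]
eef_rot: [[0.993, -0.122, -0.0], [-0.122, -0.993, -0.0], [-0.0, 0.0, -1.0]]
ft_force: [-0.1, -0.3, 0.1]
grip_width: 0.453
```

Request:
apply_moves([
  [[0,0,40],0],
  [[0,0,80],0],
  [[0,-40,90],0],
  [[0,-80,90],0],
  [[0,-100,90],0],
])

```text
t: 27.23
position: [0.5418, 0.0655, 0.1735]
eef_rot: [[0.993, -0.122, 0.002], [-0.122, -0.993, -0.0], [0.002, 0.0, -1.0]]
ft_force: [-0.2, -0.4, -0.5]
grip_width: 0.448
```

Request:
apply_moves([
  [[0,0,0],0],
  [[0,0,0],0],
  [[0,0,0],0],
  [[0,0,0],0],
])

```text
t: 27.57
position: [0.5416, 0.0687, 0.1723]
eef_rot: [[0.993, -0.121, -0.0], [-0.121, -0.993, 0.0], [-0.0, 0.0, -1.0]]
ft_force: [0.0, 0.7, -0.8]
grip_width: 0.447
```

Run:
```python
from h import *
P,im,d=bottles('w14',(0.45,0.65,0.1,0.4))
```

```text
t 27.62 tcp [541.6  68.8 172.3] ang -6.93 grip 0.448 f [ 0.   0.5 -0.3]
rect [498. 150.] [ 86. 169.] 31.6 ztop 85.8 topcirc [533.4 104.3] 19.6 303 dTCP [-8.2 35.6]
rect [543. 167.] [41. 40.] 11.7 ztop 95.0 topcirc [542.7 169.8] 13.0 1113 dTCP [  1.1 101.1]
rect [551. 223.] [16. 41.] 89.1 ztop 61.1 topcirc [549.1 223.9] 14.8 274 dTCP [  7.5 155.1]
rect [603. 164.] [129.   4.] 82.8 ztop 24.4 topcirc [603.  164.3] 64.4 598 dTCP [61.4 95.6]
```

View pics/w14.png

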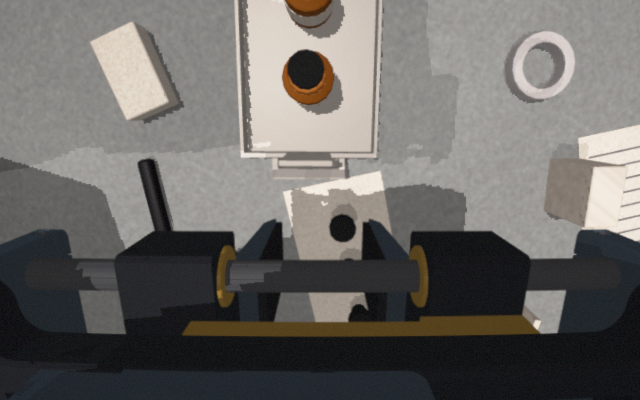

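Wrist view w14: the stopper sits level on the nearest bottle at (305,70). Its top reads 95.0 mm, which is 93 after the camera's +1.7 mm bias, so it is home. Now the next stopper.

Request:
apply_moves([
  [[5,-41,0],0],
  [[10,-82,0],0],
  [[15,-123,-5],0],
  [[20,-164,-10],0],
  [[22,-205,-12],0],
])

```text
t: 28.03
position: [0.564, -0.1382, 0.16]
eef_rot: [[0.993, -0.12, -0.0], [-0.12, -0.993, 0.0], [-0.0, -0.0, -1.0]]
ft_force: [0.6, 0.3, -0.8]
grip_width: 0.446
```

Request:
apply_moves([
  [[0,-25,0],0],
  [[0,-25,0],0],
  [[0,-25,0],0],
  [[0,-25,0],0],
  [[0,-25,0],0],
])

```text
t: 28.45
position: [0.5637, -0.1608, 0.1605]
eef_rot: [[0.993, -0.12, -0.0], [-0.12, -0.993, 0.0], [-0.0, -0.0, -1.0]]
ft_force: [0.1, -0.5, 1.1]
grip_width: 0.454
```

Run:
```python
from h import *
P,im,d=bottles('w15',(0.5,0.62,-0.3,0.1))
```

```text
t 28.5 tcp [ 563.8 -160.8  160.6] ang -6.89 grip 0.45 f [ 0.7 -0.2 -0.7]
rect [560. -18.] [26. 25.] 82.4 ztop 30.3 topcirc [559.7 -18.1] 13.1 846 dTCP [ -4.1 142.6]
rect [565. -73.] [24. 25.] 31.8 ztop 30.4 topcirc [565.4 -73.3] 12.8 728 dTCP [ 1.6 87.4]
```

Request:
apply_moves([
  [[1,40,-5],0],
  [[1,75,-35],0],
  [[1,86,-70],0],
  [[1,86,-105],0],
  [[1,86,-128],0],
], fingers=48)

```text
t: 28.92
position: [0.5634, -0.0738, 0.03]
eef_rot: [[0.993, -0.119, -0.002], [-0.119, -0.993, 0.0], [-0.002, -0.0, -1.0]]
ft_force: [-0.6, -0.0, 0.4]
grip_width: 0.479
```

Request:
apply_moves([
  [[0,0,-8],0],
  [[0,0,-14],0],
  [[0,0,-14],0],
  [[0,0,-14],0],
])

```text
t: 29.25
position: [0.5655, -0.0762, 0.0197]
eef_rot: [[0.993, -0.122, 0.001], [-0.122, -0.993, -0.0], [0.001, 0.0, -1.0]]
ft_force: [0.0, -0.5, 0.6]
grip_width: 0.48
```

Request:
apply_moves([
  [[0,0,0],0],
  [[0,0,0],0],
  [[0,0,0],0],
  [[0,0,0],0],
  [[0,0,0],0],
], fingers=0)

```text
t: 29.67
position: [0.5653, -0.0763, 0.0193]
eef_rot: [[0.993, -0.122, 0.001], [-0.122, -0.993, -0.0], [0.001, 0.0, -1.0]]
ft_force: [-1.8, -0.3, 8.0]
grip_width: 0.271
```

Request:
apply_moves([
  [[0,0,30],0],
  [[0,0,65],0],
  [[0,0,100],0],
  [[-2,30,125],0],
  [[-4,70,125],0],
])

```text
t: 30.08
position: [0.5637, -0.0072, 0.1491]
eef_rot: [[0.992, -0.125, 0.008], [-0.125, -0.992, -0.001], [0.008, -0.0, -1.0]]
ft_force: [1.6, 0.6, 0.9]
grip_width: 0.275
```

Request:
apply_moves([
  [[-2,40,0],0],
  [[-4,80,0],0],
  [[-6,120,0],0],
  [[-8,150,0],0],
  [[-10,150,0],0],
])

```text
t: 30.5
position: [0.5505, 0.148, 0.144]
eef_rot: [[0.993, -0.119, 0.001], [-0.119, -0.993, 0.001], [0.001, -0.001, -1.0]]
ft_force: [-0.4, -0.9, -0.2]
grip_width: 0.273
```

Request:
apply_moves([
  [[0,0,0],0],
  [[0,0,0],0],
  [[0,0,0],0],
  [[0,0,0],0],
])

```text
t: 30.83
position: [0.5508, 0.1428, 0.1436]
eef_rot: [[0.992, -0.123, -0.0], [-0.123, -0.992, -0.0], [-0.0, 0.0, -1.0]]
ft_force: [0.8, -0.2, -0.4]
grip_width: 0.269
```

Run:
```python
from h import *
P,im,d=bottles('w16',(0.45,0.65,0.1,0.4))
```

```text
t 30.88 tcp [550.8 142.9 143.6] ang -7.07 grip 0.269 f [-1.  -0.2 -0.3]
rect [486. 216.] [188.   4.] 82.7 ztop 24.0 topcirc [487.5 215.4] 94.0 1082 dTCP [-63.3  72.5]
rect [543. 170.] [39. 41.] 62.8 ztop 94.9 topcirc [542.7 169.9] 12.7 1146 dTCP [-8.2 27. ]
rect [551. 237.] [40. 42.] 22.3 ztop 82.7 topcirc [550.9 237. ] 14.5 719 dTCP [ 0.1 94.1]
rect [558. 290.] [14. 40.] 87.7 ztop 59.6 topcirc [556.7 290.3] 14.1 261 dTCP [  5.9 147.4]
rect [607. 197.] [195.   4.] 82.7 ztop 24.5 topcirc [606.9 196.9] 97.0 1016 dTCP [56.1 54. ]
```

View pics/w16.png

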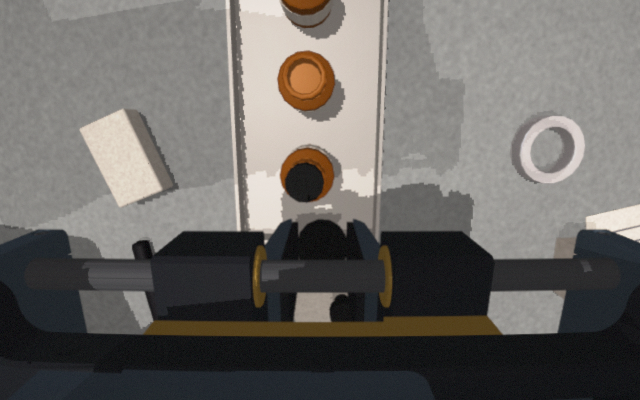

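Wrist view w16: the second stopper is held at (322,238) and the next open mouth is at (306,78). The stoppered bottle is at (305,178).

Request:
apply_moves([
  [[0,40,0],0],
  [[-1,80,0],0],
  [[-1,92,-20],0],
  [[-1,92,-38],0],
  [[-1,92,-38],0],
])

```text
t: 31.3
position: [0.5481, 0.2354, 0.1027]
eef_rot: [[0.993, -0.121, -0.004], [-0.121, -0.993, -0.001], [-0.004, 0.002, -1.0]]
ft_force: [-0.8, -1.3, -1.0]
grip_width: 0.27
```

Request:
apply_moves([
  [[0,0,0],0],
  [[0,0,-3],0],
  [[0,0,-6],0],
  [[0,0,-9],0],
  [[0,0,-9],0],
])

```text
t: 31.72
position: [0.5497, 0.2355, 0.0965]
eef_rot: [[0.992, -0.122, 0.0], [-0.122, -0.992, 0.0], [0.0, -0.0, -1.0]]
ft_force: [-0.1, 0.3, -1.4]
grip_width: 0.272
```

Request:
apply_moves([
  [[0,0,-3],0],
  [[0,0,-6],0],
  [[0,0,-9],0],
  [[0,0,-11],0],
  [[0,0,-11],0],
])

```text
t: 32.13
position: [0.5495, 0.2358, 0.0851]
eef_rot: [[0.993, -0.122, -0.001], [-0.122, -0.993, -0.0], [-0.0, 0.0, -1.0]]
ft_force: [0.1, -0.3, -0.7]
grip_width: 0.271
```

Request:
apply_moves([
  [[0,0,-1],0],
  [[0,0,-2],0],
  [[0,0,-3],0],
  [[0,0,-3.5],0],
  [[0,0,-3.5],0],
])

```text
t: 32.55
position: [0.5514, 0.2365, 0.0842]
eef_rot: [[0.993, -0.122, 0.003], [-0.122, -0.993, 0.001], [0.003, -0.001, -1.0]]
ft_force: [-4.1, -2.2, 25.6]
grip_width: 0.272
```

Request:
apply_moves([
  [[0,0,-1],0],
  [[0,0,-1.5],0],
  [[0,0,-1.5],0],
])

```text
t: 32.8
position: [0.5523, 0.2369, 0.0841]
eef_rot: [[0.993, -0.122, 0.004], [-0.122, -0.993, 0.002], [0.004, -0.002, -1.0]]
ft_force: [-8.3, -4.7, 42.3]
grip_width: 0.27
```

Request:
apply_moves([
  [[0,0,2],0],
  [[0,0,2],0],
  [[0,0,2],0],
  [[0,0,2],0],
], fingers=45)

```text
t: 33.13
position: [0.5495, 0.2358, 0.0823]
eef_rot: [[0.993, -0.122, -0.0], [-0.122, -0.993, -0.0], [-0.0, 0.0, -1.0]]
ft_force: [-0.4, 0.0, 0.2]
grip_width: 0.45
```

Request:
apply_moves([
  [[0,0,40],0],
  [[0,0,80],0],
  [[0,-40,90],0],
  [[0,-80,90],0],
  [[0,-100,90],0],
])

```text
t: 33.55
position: [0.5496, 0.1335, 0.1733]
eef_rot: [[0.993, -0.122, 0.001], [-0.122, -0.993, -0.0], [0.001, -0.0, -1.0]]
ft_force: [-0.1, 0.1, -0.1]
grip_width: 0.448
```

Request:
apply_moves([
  [[0,0,0],0],
  [[0,0,0],0],
  [[0,0,0],0],
  [[0,0,0],0],
])

```text
t: 33.88
position: [0.5496, 0.1366, 0.1723]
eef_rot: [[0.993, -0.121, -0.0], [-0.121, -0.993, 0.0], [-0.0, 0.0, -1.0]]
ft_force: [0.8, -0.9, -0.7]
grip_width: 0.45
```

Run:
```python
from h import *
P,im,d=bottles('w17',(0.45,0.65,0.1,0.4))
```

```text
t 33.93 tcp [549.6 136.7 172.3] ang -6.93 grip 0.452 f [-0.6  0.7 -0.1]
rect [491. 210.] [201.  17.] 83.6 ztop 24.3 topcirc [491.5 210.2] 100.9 995 dTCP [-58.1  73.5]
rect [596. 182.] [221.  78.] 59.4 ztop 85.6 topcirc [534.  105.2] 18.6 294 dTCP [-15.6 -31.5]
rect [543. 169.] [40. 41.] 3.4 ztop 95.0 topcirc [542.4 170. ] 12.6 910 dTCP [-7.2 33.3]
rect [552. 235.] [41. 39.] 8.2 ztop 95.1 topcirc [551.1 238.2] 12.9 1122 dTCP [  1.5 101.6]
rect [559. 291.] [41. 16.] 0.8 ztop 61.4 topcirc [556.7 292.1] 15.2 257 dTCP [  7.1 155.5]
```

View pics/w17.png

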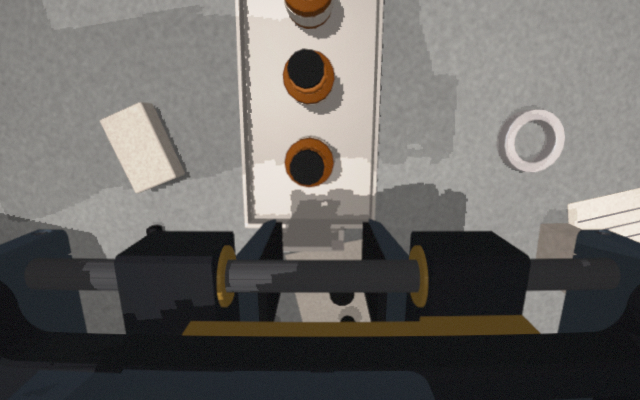

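Wrist view w17: two bottles are stoppered, at (306,68) and (308,165), both reading 95.0. I'll fetch the third stopper, the one at y ≈ 31 mm, which keeps the hand away from the clip.

Request:
apply_moves([
  [[2,-41,0],0],
  [[4,-82,0],0],
  [[6,-123,-5],0],
  [[7,-164,-10],0],
  [[7,-205,-12],0],
])

```text
t: 34.35
position: [0.5566, -0.0702, 0.16]
eef_rot: [[0.993, -0.12, -0.0], [-0.12, -0.993, 0.0], [-0.0, -0.0, -1.0]]
ft_force: [0.8, 0.3, -0.2]
grip_width: 0.45
```

Request:
apply_moves([
  [[0,0,0],0],
  [[0,0,0],0],
  [[0,0,0],0],
  [[0,0,0],0],
])

```text
t: 34.68
position: [0.5568, -0.0678, 0.1605]
eef_rot: [[0.993, -0.12, -0.0], [-0.12, -0.993, 0.0], [-0.0, -0.0, -1.0]]
ft_force: [-0.6, 0.7, 0.9]
grip_width: 0.448
```

Run:
```python
from h import *
P,im,d=bottles('w18',(0.35,0.62,-0.3,0.1))
```

```text
t 34.73 tcp [556.8 -67.7 160.6] ang -6.88 grip 0.452 f [ 0.1 -0.5  0.5]
rect [443. -35.] [64. 60.] 47.1 ztop 100.3 topcirc [440.9 -37.6] 31.1 1030 dTCP [-115.9   30.1]
rect [532.  90.] [13. 66.] 83.8 ztop 39.8 topcirc [531.1  85.5] 32.6 345 dTCP [-25.7 153.2]
rect [559. -18.] [25. 23.] 83.1 ztop 30.3 topcirc [559.  -18.2] 12.9 667 dTCP [ 2.2 49.6]
rect [557.  30.] [25. 24.] 84.8 ztop 30.2 topcirc [557.1  30.5] 12.7 728 dTCP [ 0.3 98.2]
```

View pics/w18.png

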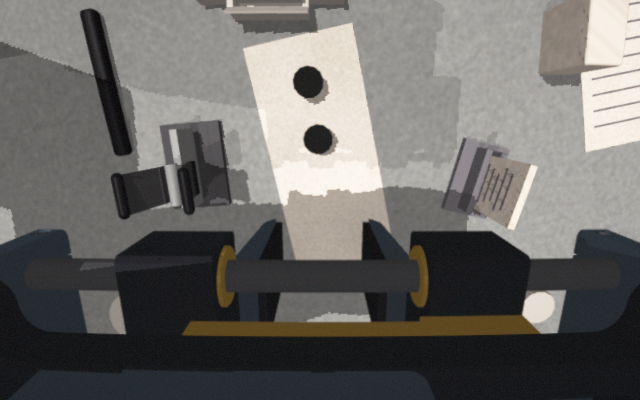

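Request:
apply_moves([
  [[0,40,-5],0],
  [[0,80,-30],0],
  [[0,98,-65],0],
  [[0,98,-100],0],
  [[0,98,-128],0],
], fingers=48)

```text
t: 35.15
position: [0.5559, 0.0316, 0.0306]
eef_rot: [[0.993, -0.118, -0.0], [-0.118, -0.993, 0.0], [-0.0, -0.0, -1.0]]
ft_force: [1.0, -0.2, -0.7]
grip_width: 0.482
```

Request:
apply_moves([
  [[0,0,-8],0],
  [[0,0,-14],0],
  [[0,0,-14],0],
  [[0,0,-14],0],
])

```text
t: 35.48
position: [0.5576, 0.029, 0.0199]
eef_rot: [[0.993, -0.122, 0.002], [-0.122, -0.993, 0.0], [0.002, -0.0, -1.0]]
ft_force: [-0.4, 0.1, 0.3]
grip_width: 0.48
```

Request:
apply_moves([
  [[0,0,0],0],
  [[0,0,0],0],
  [[0,0,0],0],
  [[0,0,0],0],
  [[0,0,0],0],
], fingers=0)

```text
t: 35.9
position: [0.5574, 0.0288, 0.0194]
eef_rot: [[0.993, -0.122, 0.001], [-0.122, -0.993, 0.0], [0.001, -0.0, -1.0]]
ft_force: [-0.9, -0.4, 8.7]
grip_width: 0.267
```

Request:
apply_moves([
  [[0,0,30],0],
  [[0,0,65],0],
  [[0,0,100],0],
  [[0,30,125],0],
  [[0,70,125],0],
])

```text
t: 36.32
position: [0.5596, 0.0983, 0.1492]
eef_rot: [[0.992, -0.125, 0.007], [-0.125, -0.992, 0.001], [0.007, -0.002, -1.0]]
ft_force: [3.0, 0.7, 0.4]
grip_width: 0.271
```

Request:
apply_moves([
  [[0,40,0],0],
  [[0,80,0],0],
  [[1,107,0],0],
  [[1,107,0],0],
  [[1,107,0],0],
])

```text
t: 36.73
position: [0.5575, 0.207, 0.1436]
eef_rot: [[0.993, -0.119, 0.0], [-0.119, -0.993, -0.0], [0.0, 0.0, -1.0]]
ft_force: [-0.3, -0.0, -0.3]
grip_width: 0.27
```

Request:
apply_moves([
  [[0,0,0],0],
  [[0,0,0],0],
  [[0,0,0],0],
  [[0,0,0],0],
])

```text
t: 37.07
position: [0.5578, 0.205, 0.1436]
eef_rot: [[0.992, -0.123, -0.0], [-0.123, -0.992, -0.0], [-0.0, 0.0, -1.0]]
ft_force: [-0.3, -0.4, -0.4]
grip_width: 0.27
```

Run:
```python
from h import *
P,im,d=bottles('w19',(0.45,0.65,0.1,0.4))
```

```text
t 37.12 tcp [557.8 205.1 143.6] ang -7.05 grip 0.269 f [-1.1  0.5  0.8]
rect [553. 260.] [187. 127.] 82.5 ztop 24.7 topcirc [552.7 256.7] 110.3 3050 dTCP [-5.1 51.6]
rect [546. 104.] [ 5. 49.] 81.7 ztop 53.4 topcirc [537.1 105.9] 15.6 127 dTCP [-20.7 -99.2]
rect [545. 188.] [ 6. 26.] 88.1 ztop 58.3 topcirc [539.  187.3] 3.2 23 dTCP [-18.8 -17.8]
rect [551. 238.] [41. 40.] 67.3 ztop 95.1 topcirc [550.8 238.2] 12.7 1153 dTCP [-7. 33.]
rect [559. 304.] [41. 42.] 39.7 ztop 82.6 topcirc [559.1 305. ] 14.6 724 dTCP [ 1.3 99.9]
```

View pics/w19.png

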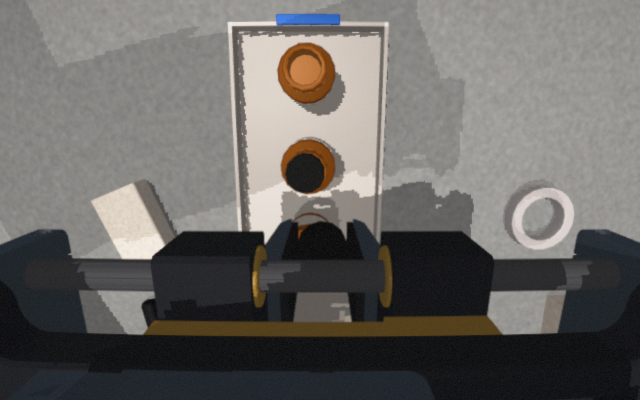

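Wrist view w19: the last open mouth is at (305,70) and the stopper is held at (322,238).

Request:
apply_moves([
  [[0,40,0],0],
  [[0,80,0],0],
  [[0,98,-15],0],
  [[0,98,-38],0],
  [[0,98,-38],0],
])

```text
t: 37.53
position: [0.5558, 0.3036, 0.1022]
eef_rot: [[0.993, -0.121, -0.004], [-0.121, -0.993, -0.002], [-0.004, 0.002, -1.0]]
ft_force: [-0.8, -1.3, -0.9]
grip_width: 0.268
```

Request:
apply_moves([
  [[0,0,0],0],
  [[0,0,-3],0],
  [[0,0,-6],0],
  [[0,0,-9],0],
  [[0,0,-9],0],
])

```text
t: 37.95
position: [0.5578, 0.3034, 0.0966]
eef_rot: [[0.992, -0.122, 0.0], [-0.122, -0.992, 0.0], [0.0, -0.0, -1.0]]
ft_force: [0.1, -0.5, -0.6]
grip_width: 0.271
```

Request:
apply_moves([
  [[0,0,-3],0],
  [[0,0,-6],0],
  [[0,0,-9],0],
  [[0,0,-11],0],
  [[0,0,-11],0],
])

```text
t: 38.37
position: [0.5575, 0.3037, 0.085]
eef_rot: [[0.993, -0.122, -0.001], [-0.122, -0.993, -0.0], [-0.001, 0.0, -1.0]]
ft_force: [-0.6, 0.1, -0.6]
grip_width: 0.27
```

Request:
apply_moves([
  [[0,0,-1],0],
  [[0,0,-2],0],
  [[0,0,-3],0],
  [[0,0,-3.5],0],
  [[0,0,-3.5],0],
])

```text
t: 38.78
position: [0.5592, 0.3047, 0.0843]
eef_rot: [[0.993, -0.122, 0.003], [-0.122, -0.993, 0.001], [0.003, -0.002, -1.0]]
ft_force: [-4.0, -1.7, 23.9]
grip_width: 0.276
```

Request:
apply_moves([
  [[0,0,-1],0],
  [[0,0,-1.5],0],
  [[0,0,-1.5],0],
])

```text
t: 39.03
position: [0.56, 0.3052, 0.0842]
eef_rot: [[0.993, -0.122, 0.004], [-0.122, -0.993, 0.002], [0.004, -0.003, -1.0]]
ft_force: [-7.3, -3.5, 39.1]
grip_width: 0.269
```

Request:
apply_moves([
  [[0,0,2],0],
  [[0,0,2],0],
  [[0,0,2],0],
  [[0,0,2],0],
], fingers=45)

```text
t: 39.37
position: [0.5575, 0.3038, 0.0822]
eef_rot: [[0.993, -0.122, -0.0], [-0.122, -0.993, -0.0], [-0.0, 0.0, -1.0]]
ft_force: [0.3, -0.2, -0.1]
grip_width: 0.446
```

Request:
apply_moves([
  [[0,0,40],0],
  [[0,0,80],0],
  [[0,-40,90],0],
  [[0,-80,90],0],
  [[0,-120,90],0],
])

```text
t: 39.78
position: [0.5577, 0.183, 0.1734]
eef_rot: [[0.993, -0.12, 0.002], [-0.12, -0.993, 0.0], [0.001, -0.001, -1.0]]
ft_force: [0.3, 0.2, -1.0]
grip_width: 0.451
```

Request:
apply_moves([
  [[0,-20,0],0],
  [[0,-20,0],0],
  [[0,-20,0],0],
  [[0,-20,0],0],
])

```text
t: 40.12
position: [0.5577, 0.1643, 0.1724]
eef_rot: [[0.993, -0.122, -0.0], [-0.122, -0.993, 0.0], [-0.0, -0.0, -1.0]]
ft_force: [0.4, -0.8, 0.9]
grip_width: 0.449
```

Run:
```python
from h import *
P,im,d=bottles('w20',(0.45,0.65,0.1,0.4))
```

```text
t 40.17 tcp [557.7 164.6 172.4] ang -6.96 grip 0.446 f [-0.2  0.4 -0.7]
rect [488. 229.] [224.   4.] 82.8 ztop 24.3 topcirc [488.1 229. ] 111.8 1013 dTCP [-69.6  64.3]
rect [550. 103.] [ 5. 74.] 82.3 ztop 41.5 topcirc [533.9 106.7] 19.0 93 dTCP [-23.8 -57.9]
rect [544. 172.] [37. 41.] 63.4 ztop 95.0 topcirc [542.4 170.2] 13.1 906 dTCP [-15.3   5.6]
rect [551. 237.] [42. 40.] 82.5 ztop 95.1 topcirc [551.  238.1] 12.9 1056 dTCP [-6.7 73.4]
rect [559. 301.] [41. 35.] 3.2 ztop 95.0 topcirc [559.1 305.3] 13.0 900 dTCP [  1.4 140.6]
rect [611. 228.] [196.   4.] 82.7 ztop 24.2 topcirc [610.  227.7] 97.9 843 dTCP [52.3 63. ]
```

View pics/w20.png

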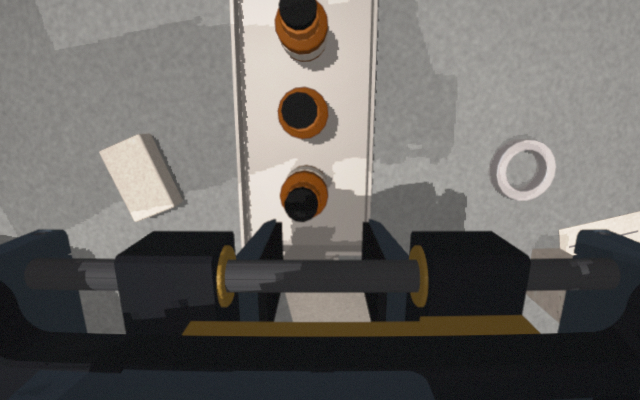

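Wrist view w20: all three bottles are stoppered, at (297,12), (300,110) and (300,205), with tops all reading 95. Now I'll measure the pocket and the card closely.

Request:
apply_moves([
  [[0,-40,0],0],
  [[-5,-80,0],0],
  [[-10,-120,0],0],
  [[-15,-160,-10],0],
  [[-20,-180,-12],0],
])

```text
t: 40.58
position: [0.5371, -0.0181, 0.1596]
eef_rot: [[0.993, -0.121, -0.001], [-0.121, -0.993, -0.0], [-0.001, 0.0, -1.0]]
ft_force: [-0.3, 0.8, -1.1]
grip_width: 0.451
```

Request:
apply_moves([
  [[0,0,0],0],
  [[0,0,0],0],
  [[0,0,0],0],
  [[0,0,0],0],
  [[0,0,0],0],
])

```text
t: 41.0
position: [0.5381, -0.015, 0.1607]
eef_rot: [[0.993, -0.12, 0.0], [-0.12, -0.993, 0.0], [0.0, -0.0, -1.0]]
ft_force: [0.2, -0.0, -0.4]
grip_width: 0.453
```

```bash
cat >> h.py <<'E'
A0=np.radians(-6.9); EX=np.array([np.cos(A0),np.sin(A0)]); EY=np.array([-EX[1],EX[0]])
def pocketinfo(P,d,bias=(0.8,1.0,1.7)):
    X=cloud(P,d)[d>0]*1000-np.array(bias); u=X[:,:2]@EX; v=X[:,:2]@EY; z=X[:,2]
    s=(u>480)&(u<560)&(v>130)&(v<200)&(z<120)
    u,v,z=u[s],v[s],z[s]
    for lo,hi in [(80,88),(60,78),(35,42),(29,35),(25,29),(20,25),(0,8)]:
        m=(z>lo)&(z<hi)
        if m.sum()>5: print('z',lo,hi,'n',m.sum(),'u',np.round(np.percentile(u[m],[1,99]),1),'v',np.round(np.percentile(v[m],[1,25,50,75,99]),1))
    return u,v,z
E
python3 - <<'E'
from h import *
P,im,d=bottles('w21',(0.45,0.65,0.05,0.4))
u,v,z=pocketinfo(P,d)
m=(z>20)&(z<40)&(u<512+38)&(u>475)
r=im[0:260,200:440]; save('w21c',cv2.resize(r,None,fx=3,fy=3)[:600])
E
```

```text
t 41.05 tcp [538.  -15.1 160.7] ang -6.91 grip 0.451 f [ 1.  -0.3 -0.2]
rect [535. 117.] [ 65. 127.] 82.5 ztop 85.6 topcirc [533.  104.4] 19.8 429 dTCP [ -5.  119.5]
z 80 88 n 404 u [496.4 535.7] v [164.4 165.4 166.4 167.6 168.4]
z 60 78 n 299 u [496.8 535.7] v [164.4 164.8 164.9 165.1 165.3]
z 35 42 n 351 u [484.7 548.2] v [147.  147.9 148.7 150.3 164.9]
z 29 35 n 313 u [484.2 548. ] v [147.3 150.6 151.6 152.7 165. ]
z 25 29 n 309 u [483.4 549.1] v [152.7 153.7 157.9 162.6 165. ]
z 20 25 n 260 u [480.6 559.3] v [157.1 164.7 165.9 167.4 168.4]
z 0 8 n 2882 u [480.7 559.5] v [131.7 163.7 186.6 193.4 199.8]
```

View pics/w21c.png

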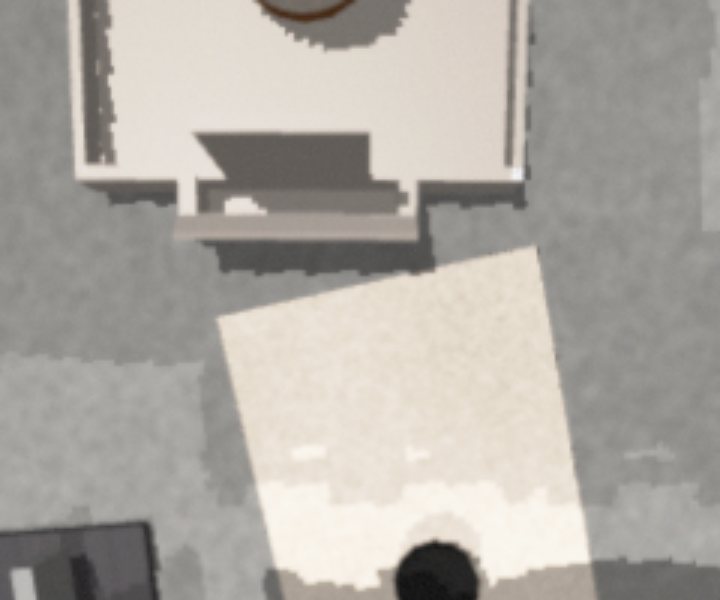

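Wrist view w21 (crop): the tongue stands at the tray end with the flared pocket in front of it, its slot between about (200,215) and (415,215) in the crop. The measured widths agree with the text: tongue 39.3 mm, tongue thickness about 4 mm. Next, the card.

Request:
apply_moves([
  [[28,-28,3],0],
  [[56,-56,6],0],
  [[84,-84,10],0],
  [[112,-112,10],0],
  [[140,-140,10],0],
])

```text
t: 41.47
position: [0.6793, -0.1569, 0.1708]
eef_rot: [[0.993, -0.121, 0.0], [-0.121, -0.993, -0.0], [0.001, 0.0, -1.0]]
ft_force: [-0.0, 1.8, -0.6]
grip_width: 0.448
```

Request:
apply_moves([
  [[10,-25,0],0],
  [[10,-25,0],0],
  [[10,-25,0],0],
  [[10,-25,0],0],
  [[10,-25,0],0],
])

```text
t: 41.88
position: [0.6872, -0.1799, 0.1705]
eef_rot: [[0.993, -0.121, -0.0], [-0.121, -0.993, 0.0], [-0.0, -0.0, -1.0]]
ft_force: [-1.1, 0.5, -0.0]
grip_width: 0.453
```

```bash
cat >> h.py <<'E'
def cardinfo(P,d,bias=(0.8,1.0,1.7),zmin=40,zmax=95,c=(703,-76),r=50):
    X=cloud(P,d)[d>0]*1000-np.array(bias)
    s=(X[:,2]>zmin)&(X[:,2]<zmax)&(np.hypot(X[:,0]-c[0],X[:,1]-c[1])<r); Q=X[s]
    for lo,hi in [(40,60),(60,80),(80,86),(86,95),(40,95)]:
        q=Q[(Q[:,2]>lo)&(Q[:,2]<hi)]
        if len(q)<8: continue
        m=q[:,:2].mean(0); w,V=np.linalg.eigh(np.cov((q[:,:2]-m).T)); e=V[:,1]; e=e*np.sign(e[1]); n=np.array([e[1],-e[0]])
        a=(q[:,:2]-m)@e; b=(q[:,:2]-m)@n
        a0,a1=np.percentile(a,[0.5,99.5]); b0,b1=np.percentile(b,[1,99])
        print('z',lo,hi,len(q),'ang',round(np.degrees(np.arctan2(e[1],e[0])),2),'len',round(a1-a0,1),'thick',round(b1-b0,1),'mid',np.round(m+e*(a0+a1)/2+n*(b0+b1)/2,1))
    print('zmax',np.percentile(Q[:,2],99))
    return Q
E
python3 - <<'E'
from h import *
P,im,d=bottles('w22',(0.65,0.75,-0.15,0.0))
cardinfo(P,d)
save('w22c',cv2.resize(im[0:260,180:500],None,fx=2.4,fy=2.2))
E
```

```text
t 41.93 tcp [ 687.3 -179.9  170.6] ang -6.93 grip 0.451 f [ 0.1 -0.6 -0. ]
rect [704. -74.] [60. 20.] 69.2 ztop 89.8 topcirc [705.2 -74.3] 25.3 659 dTCP [ 17.9 105.7]
z 40 60 19 ang 65.84 len 48.6 thick 4.7 mid [705.1 -76.8]
z 60 80 50 ang 66.46 len 46.5 thick 4.6 mid [704.5 -77.6]
z 80 86 108 ang 69.62 len 50.4 thick 6.1 mid [703.7 -75.1]
z 86 95 556 ang 69.62 len 49.3 thick 5.7 mid [703.6 -75.3]
z 40 95 733 ang 69.68 len 49.8 thick 6.2 mid [703.7 -75.4]
zmax 88.34181035534239
```

View pics/w22c.png

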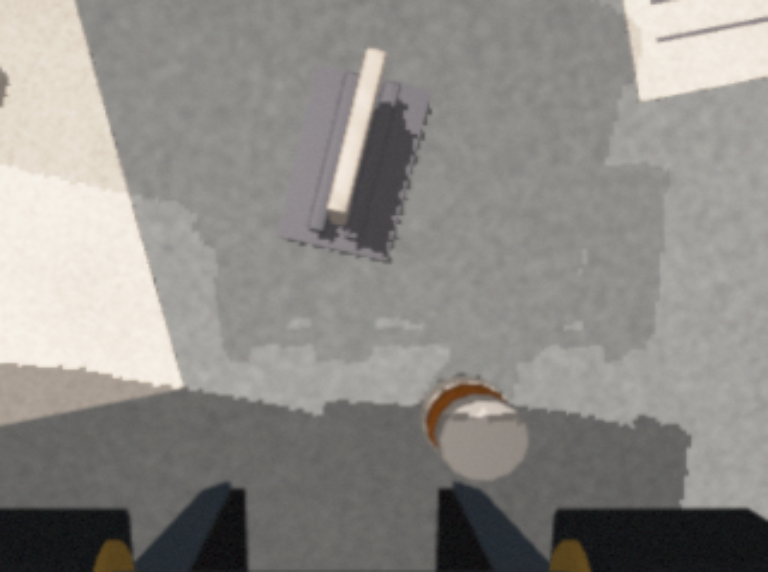

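Wrist view w22 (crop): the card stands on edge in its stand, running from (375,55) to (338,215). It measures 50 × 6 mm with its top at 88 mm, as it should.

Request:
apply_moves([
  [[3,20,0],0.12],
  [[6,40,0],0.24],
  [[9,60,0],0.36],
  [[12,80,0],0.48],
  [[16,105,0],0.6],
], fingers=85, grip_force=15)

```text
t: 42.35
position: [0.7033, -0.0748, 0.1709]
eef_rot: [[0.885, 0.466, 0.0], [0.466, -0.885, -0.0], [0.0, 0.0, -1.0]]
ft_force: [0.1, 0.3, 0.0]
grip_width: 0.786
```

Request:
apply_moves([
  [[0,0,0],0.12],
  [[0,0,0],0.24],
  [[0,0,0],0.36],
  [[0,0,0],0.48],
  [[0,0,0],0.6],
])

```text
t: 42.77
position: [0.7033, -0.0751, 0.1708]
eef_rot: [[0.467, 0.884, 0.0], [0.884, -0.467, 0.0], [0.0, 0.0, -1.0]]
ft_force: [-0.6, -0.1, -0.4]
grip_width: 0.85
```

Request:
apply_moves([
  [[0,0,0],0.12],
  [[0,0,0],0.137],
  [[0,0,0],0.137],
  [[0,0,0],0.137],
  [[0,0,0],0.137],
])

```text
t: 43.18
position: [0.7036, -0.0759, 0.1707]
eef_rot: [[0.351, 0.936, 0.0], [0.936, -0.351, -0.0], [0.0, 0.0, -1.0]]
ft_force: [-0.8, 0.3, -0.2]
grip_width: 0.849
```

Run:
```python
from h import *
P,im,d=bottles('w23',(0.65,0.75,-0.15,0.0))
cardinfo(P,d)
```

```text
t 43.23 tcp [703.6 -76.  170.6] ang 69.49 grip 0.846 f [ 0.7 -0.1 -0.2]
rect [702. -74.] [60. 19.] 72.1 ztop 89.7 topcirc [703.9 -74.2] 24.9 564 dTCP [0.3 1.8]
z 40 60 283 ang 69.58 len 48.5 thick 1.0 mid [700.4 -74.5]
z 60 80 359 ang 69.65 len 48.7 thick 1.0 mid [700.5 -74.3]
z 80 86 158 ang 69.51 len 49.0 thick 5.3 mid [702.8 -74.8]
z 86 95 462 ang 69.42 len 49.2 thick 5.7 mid [703.1 -75.2]
z 40 95 1262 ang 69.53 len 49.1 thick 6.0 mid [702.9 -75.2]
zmax 88.20047622720766
```

View pics/w23.png

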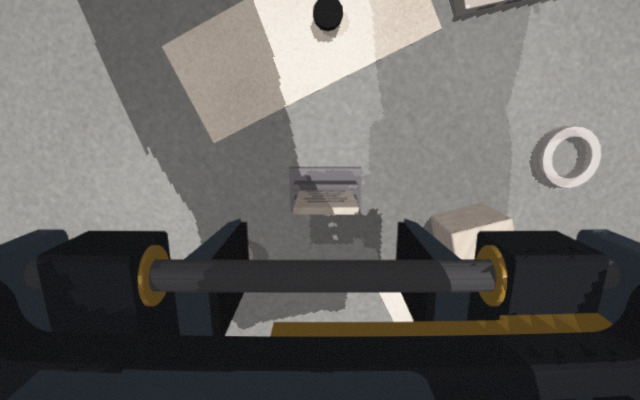

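Wrist view w23: the card is at (326,200) between the opened fingers, lined up with the jaws at 69.5°.

Request:
apply_moves([
  [[0,1,-35],0],
  [[0,1,-70],0],
  [[0,1,-100],0],
  [[0,1,-115],0],
  [[0,1,-120],0],
])

```text
t: 43.65
position: [0.7021, -0.0749, 0.0478]
eef_rot: [[0.349, 0.937, -0.004], [0.937, -0.349, 0.001], [-0.001, -0.004, -1.0]]
ft_force: [-0.4, -0.1, -0.1]
grip_width: 0.851
```

Request:
apply_moves([
  [[0,0,0],0],
  [[0,0,0],0],
  [[0,0,0],0],
  [[0,0,0],0],
])

```text
t: 43.98
position: [0.7048, -0.0753, 0.0524]
eef_rot: [[0.348, 0.937, 0.002], [0.937, -0.348, -0.0], [0.001, 0.002, -1.0]]
ft_force: [0.1, 0.2, 0.7]
grip_width: 0.848
```

Request:
apply_moves([
  [[0,0,0],0],
  [[0,0,0],0],
  [[0,0,0],0],
  [[0,0,0],0],
  [[0,0,0],0],
], fingers=0)

```text
t: 44.4
position: [0.7038, -0.0751, 0.0507]
eef_rot: [[0.348, 0.937, 0.0], [0.937, -0.348, -0.0], [0.0, 0.0, -1.0]]
ft_force: [0.2, -0.9, 1.4]
grip_width: 0.546
```

Run:
```python
from h import *
P,im,d=bottles('w24',(0.65,0.75,-0.15,0.0))
cardinfo(P,d)
```

```text
t 44.45 tcp [703.8 -75.1  50.7] ang 69.61 grip 0.546 f [-0.  -0.2  1.2]
rect [ 662. -139.] [ 3. 26.] 71.6 ztop 135.0 topcirc [ 662.4 -138.3] 13.2 504 dTCP [-41.4 -63.2]
rect [702. -76.] [75. 37.] 69.5 ztop 133.5 topcirc [690.8 -71.2] 29.1 382 dTCP [-13.    3.9]
rect [718.  -3.] [ 3. 16.] 69.8 ztop 134.9 topcirc [718.1  -2.8] 7.9 471 dTCP [14.3 72.3]
z 40 60 1604 ang 69.79 len 63.7 thick 15.2 mid [693.4 -73.4]
z 60 80 1732 ang 69.56 len 68.7 thick 33.1 mid [701.7 -76.5]
z 80 86 427 ang 68.98 len 70.4 thick 34.0 mid [701.8 -76.9]
z 86 95 781 ang 69.66 len 71.9 thick 33.2 mid [701.6 -76.6]
z 40 95 4544 ang 69.54 len 70.5 thick 33.0 mid [701.6 -76.6]
zmax 94.55639040136894
```

View pics/w24.png

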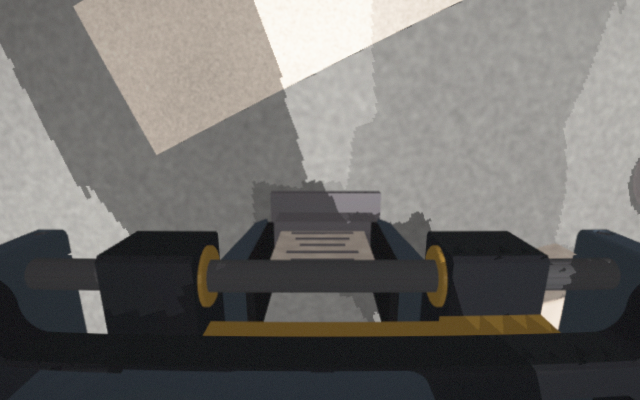

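Request:
apply_moves([
  [[0,0,10],0],
  [[0,0,25],0],
  [[0,0,50],0],
  [[0,0,80],0],
  [[0,0,95],0],
])

```text
t: 44.87
position: [0.7051, -0.0753, 0.1503]
eef_rot: [[0.348, 0.937, 0.004], [0.937, -0.348, -0.001], [0.001, 0.004, -1.0]]
ft_force: [-0.7, -0.7, 0.5]
grip_width: 0.543
```

Request:
apply_moves([
  [[-15,12,0],-0.11],
  [[-30,24,0],-0.22],
  [[-45,36,0],-0.33],
  [[-60,48,0],-0.44],
  [[-75,60,0],-0.55],
])

```text
t: 45.28
position: [0.628, -0.0147, 0.1463]
eef_rot: [[0.79, 0.613, 0.001], [0.613, -0.79, -0.0], [0.0, 0.0, -1.0]]
ft_force: [0.0, 1.2, -0.1]
grip_width: 0.544
```

Request:
apply_moves([
  [[-15,12,0],-0.11],
  [[-30,24,0],-0.22],
  [[-45,36,0],-0.33],
  [[-60,48,0],-0.44],
  [[-75,60,0],-0.55],
])

```text
t: 45.7
position: [0.553, 0.0454, 0.1463]
eef_rot: [[0.994, 0.109, 0.001], [0.109, -0.994, 0.0], [0.001, 0.0, -1.0]]
ft_force: [0.5, 0.8, -0.0]
grip_width: 0.543
```

Request:
apply_moves([
  [[-11,10,0],-0.11],
  [[-21,20,0],-0.22],
  [[-21,30,0],-0.235],
  [[-21,30,0],-0.235],
  [[-21,30,0],-0.235],
])

```text
t: 46.12
position: [0.533, 0.075, 0.1462]
eef_rot: [[0.993, -0.118, 0.001], [-0.118, -0.993, 0.0], [0.001, -0.0, -1.0]]
ft_force: [0.0, -0.2, 0.4]
grip_width: 0.547
```

Request:
apply_moves([
  [[0,0,0],0],
  [[0,0,0],0],
  [[0,0,0],0],
  [[0,0,0],0],
])

```text
t: 46.45
position: [0.5328, 0.0745, 0.1456]
eef_rot: [[0.993, -0.12, 0.0], [-0.12, -0.993, -0.0], [0.0, 0.0, -1.0]]
ft_force: [-1.0, -0.1, 0.5]
grip_width: 0.55
```

Run:
```python
from h import *
P,im,d=bottles('w25',(0.45,0.65,0.0,0.2))
X=cloud(P,d)*1000; s=state(); T=s['position']*1000; E=s['eef_rot']
m=(d>0); L=(X-T)@E   # tool frame, z down
for lo,hi in [(-50,-36),(-36,-30),(-30,-20),(-20,-10),(-10,0),(0,20),(20,45)]:
    k=m&(np.abs(L[...,0])<20)&(L[...,2]>lo)&(L[...,2]<hi)&(np.abs(L[...,1])<40)
    if k.sum()>5: print('tool z',lo,hi,k.sum(),'y',np.round(np.percentile(L[...,1][k],[2,25,50,75,98]),1))
save('w25c',cv2.resize(im[150:340,180:460],None,fx=2.7,fy=2.7))
```

```text
t 46.5 tcp [532.7  74.6 145.5] ang -6.88 grip 0.546 f [-0.1  0.  -0.4]
rect [538. 142.] [132. 127.] 82.9 ztop 133.8 topcirc [533.3  76.4] 24.4 270 dTCP [0.6 1.8]
rect [543. 168.] [41. 41.] 48.3 ztop 95.0 topcirc [541.2 168.8] 12.9 1380 dTCP [ 8.4 94.2]
tool z -20 -10 610 y [-2.9 -2.5 -2.3 -2.1 -1.8]
tool z -10 0 544 y [-2.9 -2.5 -2.3 -2.1 -1.8]
tool z 0 20 870 y [-2.8 -2.5 -2.3 -2.2 -1.8]
tool z 20 45 677 y [-2.7 -2.4 -2.3 -2.1 -1.8]
```

View pics/w25c.png

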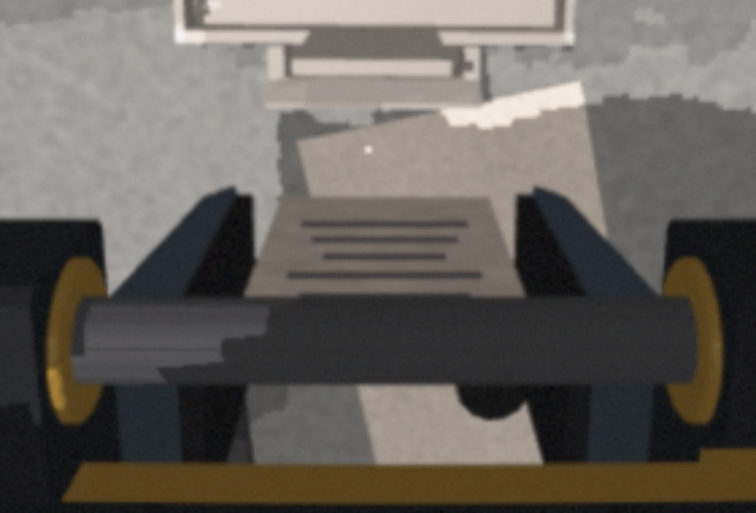

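Wrist view w25 (crop): the card hangs vertical in the jaws at (385,250), parallel to the pocket at (375,80). I'll measure card and pocket in the same picture so the camera bias cancels.

Run:
```python
from h import *
z=np.load('w25.npz',allow_pickle=True); P=tuple(z['P'][0]); d=z['d']
u,v,zz=pocketinfo(P,d,bias=(0,0,1.7))
X=cloud(P,d)[d>0]*1000; U=X[:,:2]@EX; V=X[:,:2]@EY
k=(np.abs(V-140.4)<1.2)&(X[:,2]>105)&(X[:,2]<160)
print('card u',np.percentile(U[k],[0.5,50,99.5]),'v',np.percentile(V[k],[5,50,95]),'z',np.percentile(X[k,2],[0,1,99]))
k2=(V>150)&(V<175)&(zz.min()<0 or True)
s=state()['position']*1000; print('tcp u,v',s[:2]@EX,s[:2]@EY)
# slope of card face
kk=np.polyfit(U[k],V[k],1); print('card slope deg',np.degrees(np.arctan(kk[0])))
t=(X[:,2]>60)&(X[:,2]<78)&(V>160)&(V<170)&(abs(U-516)<18)
if t.sum()>20: print('tongue slope',np.degrees(np.arctan(np.polyfit(U[t],V[t],1)[0])),t.sum(),np.median(V[t]))
```

```text
z 80 88 n 375 u [498.  536.6] v [166.1 167.  168.2 169.5 170.2]
z 60 78 n 180 u [498.  536.4] v [169.3 169.6 170.1 170.2 170.3]
z 35 42 n 368 u [485.6 548.6] v [148.5 149.5 150.3 151.1 169.5]
z 29 35 n 471 u [485.2 548.8] v [150.7 152.3 153.4 154.3 169.5]
z 25 29 n 324 u [485.  549.1] v [154.  155.5 156.2 160.4 169.5]
z 20 25 n 300 u [480.3 559.5] v [156.1 165.7 167.4 169.  169.5]
z 0 8 n 3392 u [480.9 559.3] v [131.4 174.9 183.7 191.7 199.6]
card u [495.51401917 520.3025927  545.07102876] v [139.92478905 140.33670222 140.76683106] z [105.02444902 106.13160182 159.66439662]
tcp u,v 519.9291534371041 138.04165070310708
card slope deg 0.0446404213589658
tongue slope 0.6300590872234404 63 169.614900184298
```

Request:
apply_moves([
  [[0,12,0],0],
  [[0,23.5,0],0],
  [[0,23.5,0],0],
  [[0,23.5,0],0],
  [[0,23.5,0],0],
])

```text
t: 46.92
position: [0.5326, 0.0988, 0.1455]
eef_rot: [[0.993, -0.119, -0.0], [-0.119, -0.993, -0.0], [-0.0, 0.0, -1.0]]
ft_force: [0.7, 1.1, -0.4]
grip_width: 0.547
```

Run:
```python
from h import *
P,im,d=snap('w26')
u,v,zz=pocketinfo(P,d,bias=(0,0,1.7))
s=state()['position']*1000; print('tcp',s,'u,v',s[:2]@EX,s[:2]@EY)
X=cloud(P,d)[d>0]*1000; U=X[:,:2]@EX; V=X[:,:2]@EY
k=(np.abs(V-s[:2]@EY-2.3)<1.2)&(X[:,2]>105)&(X[:,2]<160)
print('card u',np.percentile(U[k],[0.5,50,99.5]),'v',np.percentile(V[k],[5,50,95]))
save('w26c',cv2.resize(im[150:340,180:460],None,fx=2.7,fy=2.7))
```

```text
z 80 88 n 399 u [497.1 536.7] v [166.1 167.2 168.4 169.7 170.4]
z 60 78 n 294 u [497.2 536.4] v [169.7 170.  170.1 170.2 170.6]
z 35 42 n 396 u [484.7 548.4] v [148.6 149.8 150.6 152.1 170.4]
z 29 35 n 288 u [484.4 549.3] v [149.8 151.7 152.4 154.2 170.4]
z 25 29 n 227 u [483.8 549.1] v [154.5 156.8 161.1 165.4 170.3]
z 20 25 n 282 u [480.9 559.7] v [156.  167.  168.5 169.8 170.5]
z 0 8 n 3156 u [480.8 559.3] v [135.6 175.9 184.3 192.5 199.8]
tcp [532.60744545  98.497881   145.52231932] u,v 516.9167277769163 161.77026936786402
card u [492.48703511 517.19025505 541.94237091] v [163.94465226 164.34488732 164.79075614]
```

View pics/w26c.png

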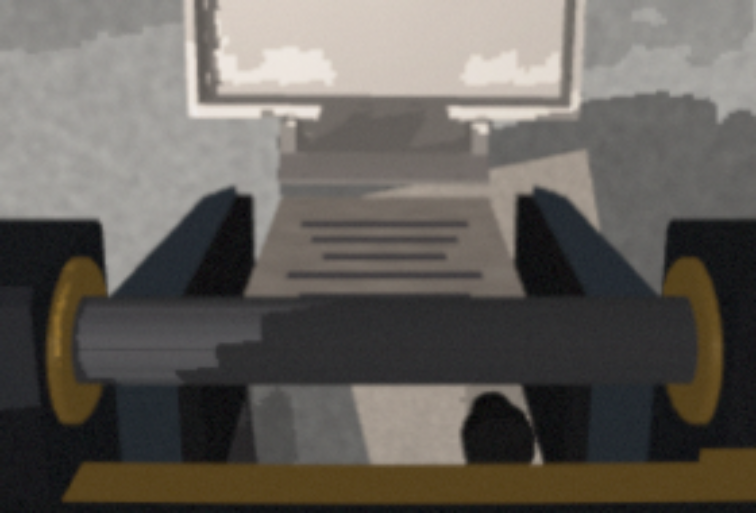

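Wrist view w26 (crop): the card is centred on the pocket, with centres within 0.2 mm along x and about 1.8 mm clear of the tongue's face. I'll lower it slowly.

Request:
apply_moves([
  [[0,-0.5,-5],0],
  [[0,-0.5,-15],0],
  [[0,-0.5,-28],0],
  [[0,-0.5,-40],0],
  [[0,-0.5,-48],0],
])

```text
t: 47.38
position: [0.5317, 0.0976, 0.0953]
eef_rot: [[0.993, -0.12, -0.002], [-0.12, -0.993, -0.0], [-0.002, 0.001, -1.0]]
ft_force: [-0.3, -0.6, -0.6]
grip_width: 0.545
```

Request:
apply_moves([
  [[0,0,-5],0],
  [[0,0,-10],0],
  [[0,0,-14],0],
  [[0,0,-16],0],
  [[0,0,-16],0],
])

```text
t: 47.8
position: [0.5326, 0.0978, 0.0813]
eef_rot: [[0.993, -0.12, -0.0], [-0.12, -0.993, -0.0], [-0.0, 0.0, -1.0]]
ft_force: [-0.0, -0.2, -0.7]
grip_width: 0.551
```

Request:
apply_moves([
  [[0,0,-5],0],
  [[0,0,-10],0],
  [[0,0,-15],0],
  [[0,0,-20],0],
  [[0,0,-20],0],
])

```text
t: 48.22
position: [0.5321, 0.0978, 0.0605]
eef_rot: [[0.993, -0.12, -0.001], [-0.12, -0.993, -0.0], [-0.001, 0.0, -1.0]]
ft_force: [-0.1, -0.8, -0.6]
grip_width: 0.549
```

Run:
```python
from h import *
P,im,d=snap('w27')
s=state(); print(s['position'],s['ft_force'],s['ft_torque'],s['grip_width'])
save('w27c',cv2.resize(im[100:340,180:460],None,fx=2.4,fy=2.4))
```

```text
[0.53229566 0.09781268 0.06095021] [-0.22616764  0.22858303  0.00254087] [-0.13748682  0.0463679   0.04944181] 0.5484522174418344
```

View pics/w27c.png

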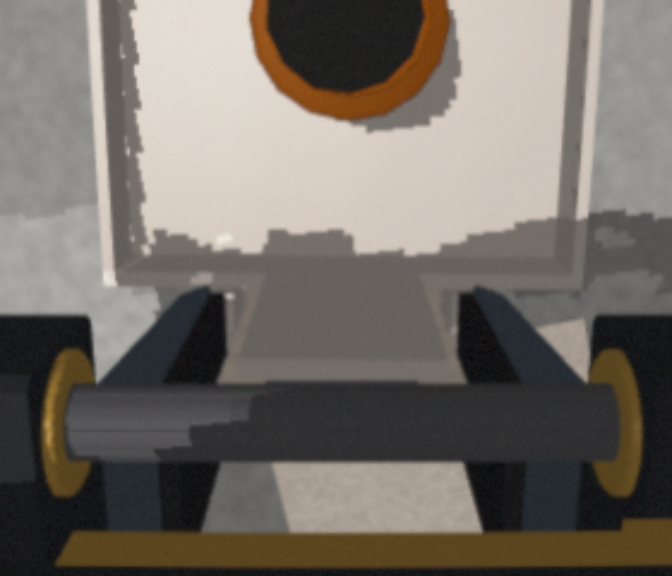

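Wrist view w27 (crop): the card is inside the slot in front of the tongue at (340,330), with no contact force. I'll lower it the rest of the way.

Request:
apply_moves([
  [[0,0,-4],0],
  [[0,0,-8],0],
  [[0,0,-11],0],
  [[0,0,-13],0],
  [[0,0,-13.5],0],
])

```text
t: 48.68
position: [0.5325, 0.0978, 0.0476]
eef_rot: [[0.993, -0.12, -0.001], [-0.12, -0.993, -0.0], [-0.001, 0.0, -1.0]]
ft_force: [0.4, 0.2, -0.1]
grip_width: 0.546
```

Request:
apply_moves([
  [[0,0,-1],0],
  [[0,0,-1],0],
  [[0,0,-1],0],
])

```text
t: 48.93
position: [0.5327, 0.0979, 0.0471]
eef_rot: [[0.993, -0.12, 0.0], [-0.12, -0.993, 0.0], [0.0, -0.0, -1.0]]
ft_force: [0.2, 0.1, -0.7]
grip_width: 0.55
```

Request:
apply_moves([
  [[0,0,-1],0],
  [[0,0,-1.5],0],
  [[0,0,-1.5],0],
])

```text
t: 49.18
position: [0.5331, 0.098, 0.0465]
eef_rot: [[0.993, -0.12, 0.0], [-0.12, -0.993, 0.0], [0.0, -0.0, -1.0]]
ft_force: [-4.3, -0.2, 16.8]
grip_width: 0.545
```

Request:
apply_moves([
  [[0,0,0],0],
  [[0,0,0],0],
  [[0,0,0],0],
  [[0,0,0],0],
], fingers=72)

```text
t: 49.52
position: [0.5326, 0.0979, 0.0455]
eef_rot: [[0.993, -0.12, -0.0], [-0.12, -0.993, -0.0], [-0.0, 0.0, -1.0]]
ft_force: [-0.5, 0.8, 0.2]
grip_width: 0.721
```

Request:
apply_moves([
  [[0,0,30],0],
  [[0,0,65],0],
  [[0,0,100],0],
  [[0,-30,115],0],
  [[0,-70,115],0],
])

```text
t: 49.93
position: [0.5349, 0.0287, 0.1645]
eef_rot: [[0.993, -0.117, 0.006], [-0.117, -0.993, 0.0], [0.006, -0.001, -1.0]]
ft_force: [1.5, -0.0, 0.3]
grip_width: 0.725
```

Request:
apply_moves([
  [[0,-35,0],0],
  [[0,-35,0],0],
  [[0,-35,0],0],
  [[0,-35,0],0],
  [[0,-35,0],0],
])

```text
t: 50.35
position: [0.5326, -0.0064, 0.1604]
eef_rot: [[0.993, -0.119, -0.0], [-0.119, -0.993, 0.0], [-0.0, -0.0, -1.0]]
ft_force: [-0.0, -0.0, -0.0]
grip_width: 0.721
```

Run:
```python
from h import *
P,im,d=bottles('w28',(0.38,0.65,0.05,0.2))
u,v,zz=pocketinfo(P,d,bias=(0,0,1.7))
save('w28c',cv2.resize(im[0:240,180:460],None,fx=2.5,fy=2.5))
im,d=vision.capture('scene'); np.savez('scene2.npz',im=im,d=d); save('scene2c',cv2.resize(im[60:260,180:480],None,fx=2.6,fy=2.6))
```

```text
t 50.4 tcp [532.6  -6.3 160.4] ang -6.82 grip 0.721 f [ 0.4 -0.1  0.6]
rect [398. 168.] [35. 20.] 0.0 ztop 26.2 topcirc [396.3 168.2] 19.0 761 dTCP [-136.3  174.5]
rect [536. 121.] [ 73. 127.] 82.7 ztop 85.9 topcirc [533.   96.4] 24.5 1144 dTCP [  0.4 102.7]
rect [541. 152.] [10. 34.] 84.9 ztop 49.2 topcirc [539.8 149.1] 7.2 22 dTCP [  7.2 155.4]
z 80 88 n 1126 u [493.8 541.2] v [156.9 159.1 161.3 166.8 169.6]
z 60 78 n 422 u [494.3 541.3] v [156.7 156.9 157.  165.7 166.1]
z 35 42 n 361 u [485.  548.8] v [148.1 149.  149.7 150.6 157.6]
z 29 35 n 346 u [485.1 548.8] v [150.7 152.4 153.4 154.4 157.6]
z 25 29 n 267 u [484.7 549.8] v [154.4 155.4 157.1 159.5 165. ]
z 20 25 n 131 u [480.7 559.4] v [157.2 165.1 166.7 168.3 169.2]
z 0 8 n 2324 u [480.6 559.7] v [131.7 181.4 189.4 194.6 199.7]
```

View pics/w28c.png

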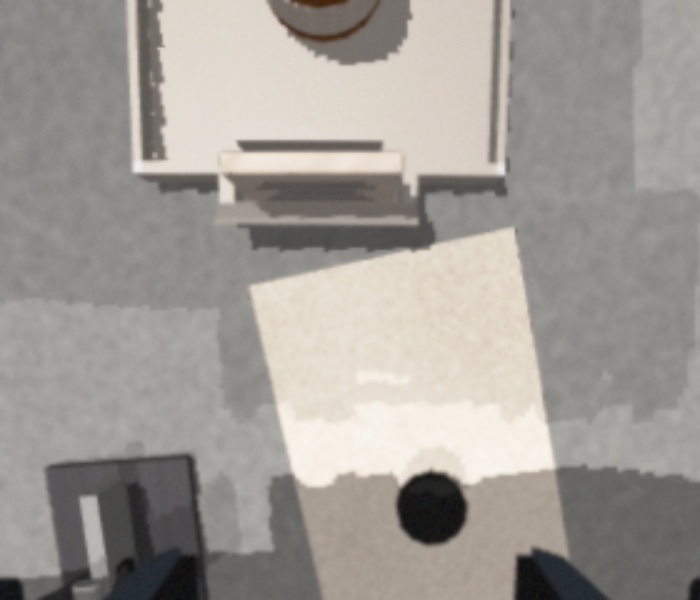

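View pics/scene2c.png

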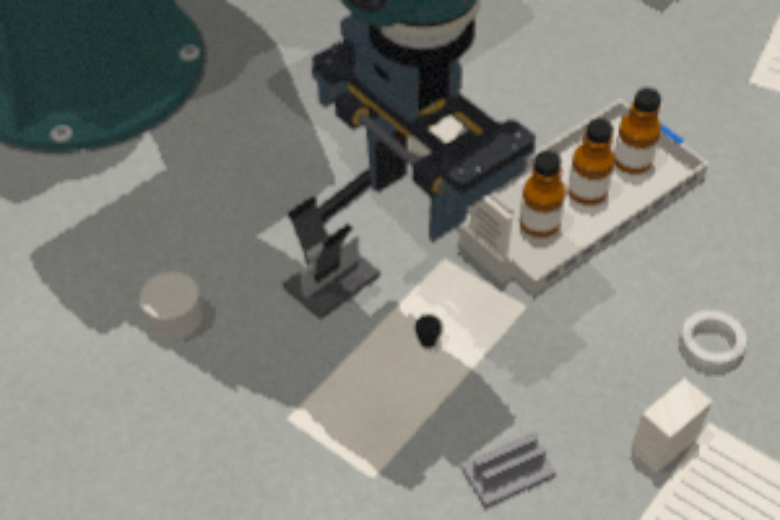

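Wrist view w28 (crop): the card stands in the pocket at (310,163) in front of the tongue. Its top is at 84 mm, level with the tongue. The scene crop shows three stoppered bottles upright in the tray, the card in its pocket and an empty stand. Now the clip.

Request:
apply_moves([
  [[-20,-30,5],0],
  [[-40,-60,10],0],
  [[-60,-90,20],0],
  [[-80,-115,20],0],
  [[-92,-140,20],0],
])

```text
t: 50.87
position: [0.4392, -0.1474, 0.1808]
eef_rot: [[0.993, -0.119, 0.0], [-0.119, -0.993, -0.0], [0.0, 0.0, -1.0]]
ft_force: [0.3, 0.3, -0.0]
grip_width: 0.719
```

Request:
apply_moves([
  [[0,0,0],0],
  [[0,0,0],0],
  [[0,0,0],0],
  [[0,0,0],0],
  [[0,0,0],0],
])

```text
t: 51.28
position: [0.4412, -0.1463, 0.1804]
eef_rot: [[0.993, -0.118, -0.0], [-0.118, -0.993, 0.0], [-0.0, -0.0, -1.0]]
ft_force: [0.9, 0.2, 1.0]
grip_width: 0.719
```

```bash
cat >> h.py <<'E'
def clipinfo(P,d,bias=(0.8,1.0,1.7),c=(440,-37),r=60):
    X=cloud(P,d)[d>0]*1000-np.array(bias)
    s=(np.hypot(X[:,0]-c[0],X[:,1]-c[1])<r); Q=X[s]
    for lo,hi in [(2,12),(12,30),(38,47),(50,56),(56,70),(70,85),(85,103)]:
        q=Q[(Q[:,2]>lo)&(Q[:,2]<hi)]
        if len(q)<8: continue
        for cl in clusters(np.c_[q[:,:2]/1000,q[:,2]/1000],-1,1,(.35,.53,-.13,.06),eps=0.003,minpx=12):
            (cc,sz,a)=cv2.minAreaRect((cl[:,:2]*1000).astype(np.float32))
            print('z',lo,hi,'n',len(cl),np.round(cc,1),np.round(sz,1),round(a,1),'zmax',round(cl[:,2].max()*1000,1),'x',np.round([cl[:,0].min()*1000,cl[:,0].max()*1000],1),'y',np.round([cl[:,1].min()*1000,cl[:,1].max()*1000],1))
    return Q
E
python3 - <<'E'
from h import *
P,im,d=bottles('w29',(0.4,0.5,-0.1,0.05))
clipinfo(P,d)
save('w29c',cv2.resize(im[0:260,160:480],None,fx=2.4,fy=2.2))
E
```

```text
t 51.33 tcp [ 441.1 -146.3  180.5] ang -6.79 grip 0.72 f [-0.1  0.3  0.8]
rect [438. -35.] [60. 64.] 36.7 ztop 100.4 topcirc [440.1 -37.5] 30.9 1112 dTCP [ -1.  108.8]
z 2 12 n 1233 [438.6 -58.2] [24.3 55.4] 87.5 zmax 9.9 x [410.5 466.6] y [-71.4 -45.6]
z 2 12 n 1211 [440.9  -3.7] [28.  55.7] 87.0 zmax 9.4 x [413.2 469.4] y [-18.   11.4]
z 12 30 n 20 [439.  -59.4] [11.9 12.6] 87.9 zmax 29.2 x [432.9 445.5] y [-65.3 -53.2]
z 38 47 n 433 [441.2 -30.4] [70.1 16. ] 84.1 zmax 47.0 x [430.8 447.2] y [-65.2   5. ]
z 50 56 n 65 [432.1 -38.4] [29.8  2.3] 82.9 zmax 55.9 x [429.  433.2] y [-53.1 -23.5]
z 50 56 n 42 [447.5 -39.2] [ 1.9 29.4] 0.5 zmax 55.9 x [446.6 448.6] y [-53.9 -24.5]
z 56 70 n 1174 [439.7 -38.5] [34.1 29.7] 85.8 zmax 70.0 x [423.7 453.4] y [-55.7 -21.4]
z 70 85 n 452 [422.7 -37.7] [30.   7.7] 87.7 zmax 85.0 x [418.9 427. ] y [-52.7 -22.8]
z 70 85 n 377 [455.7 -39.4] [ 8.2 30.4] 0.7 zmax 85.0 x [451.7 459.9] y [-54.5 -24.2]
z 85 103 n 630 [415.9 -37.6] [33.2  9. ] 87.7 zmax 99.5 x [411.2 420.5] y [-54.2 -21. ]
z 85 103 n 595 [462.9 -39.9] [33.1  8.6] 87.0 zmax 100.0 x [458.2 467.7] y [-56.5 -23.3]
```

View pics/w29c.png

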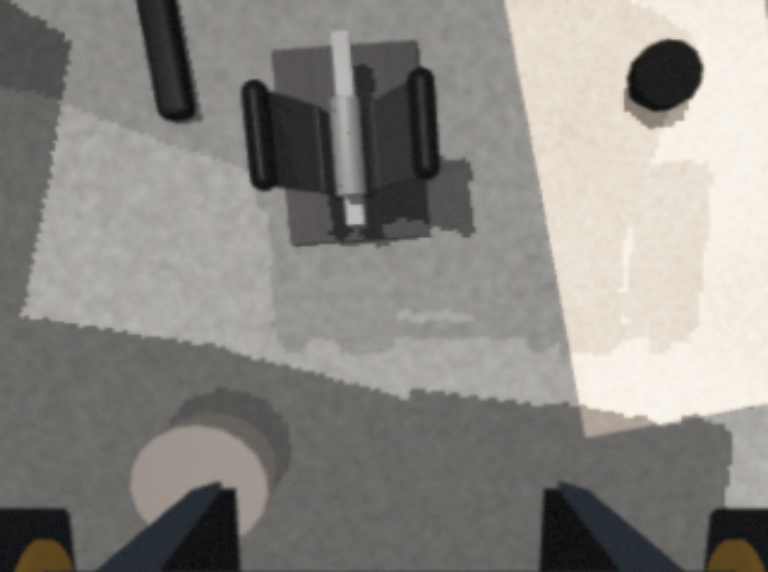

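Wrist view w29 (crop): the clip is on its rail, with beads at (258,135) and (423,122). That puts its middle at (439,−39) mm and its x axis at about −2.7°. Bead tops are at about 99 mm and the outside span is about 56 mm, as given.

Request:
apply_moves([
  [[0,35,0],0.03],
  [[-1,75,0],0.07],
  [[-2,107,0],0.07],
  [[-2,107,-30],0.07],
  [[-2,107,-45],0.07],
], fingers=76, grip_force=20)

```text
t: 51.75
position: [0.4385, -0.038, 0.1344]
eef_rot: [[0.999, -0.046, 0.001], [-0.046, -0.999, -0.0], [0.001, 0.0, -1.0]]
ft_force: [-1.0, -0.1, -0.2]
grip_width: 0.762
```

Request:
apply_moves([
  [[0,0,0],0],
  [[0,0,0],0],
  [[0,0,0],0],
  [[0,0,0],0],
])

```text
t: 52.08
position: [0.4394, -0.0404, 0.1366]
eef_rot: [[0.999, -0.05, 0.001], [-0.05, -0.999, -0.0], [0.001, 0.0, -1.0]]
ft_force: [-0.0, -0.6, -0.7]
grip_width: 0.764
```

Run:
```python
from h import *
P,im,d=bottles('w30',(0.4,0.5,-0.1,0.05))
Q=clipinfo(P,d)
save('w30c',cv2.resize(im[100:340,160:480],None,fx=2.4,fy=2.4))
```

```text
t 52.13 tcp [439.4 -40.4 136.5] ang -2.89 grip 0.764 f [-0.1 -0.1  0.6]
rect [442. -35.] [62. 60.] 46.4 ztop 100.5 topcirc [440.5 -36.6] 30.8 1162 dTCP [1.  3.8]
z 2 12 n 2804 [441.3 -14.5] [48.  58.2] 87.2 zmax 10.7 x [411.4 470.7] y [-39.8  10.7]
z 2 12 n 20 [431.  -66.3] [6.5 3.2] 55.8 zmax 7.9 x [427.9 431.8] y [-68.6 -62.9]
z 2 12 n 18 [445.6 -66.6] [5.9 2.7] 88.1 zmax 8.5 x [444.1 446.9] y [-69.6 -63.6]
z 12 30 n 14 [440.1 -23.2] [ 0.3 13.1] 87.7 zmax 28.5 x [433.6 446.7] y [-23.6 -22.8]
z 38 47 n 454 [439.6 -24.2] [57.8 17.6] 88.4 zmax 47.0 x [430.8 448.4] y [-53.3   4.7]
z 38 47 n 28 [438.  -62.8] [3.  4.8] 86.8 zmax 45.0 x [435.6 440.5] y [-64.2 -61.2]
z 50 56 n 69 [431.4 -37.7] [ 2.8 30.4] 1.2 zmax 56.0 x [429.6 432.5] y [-52.9 -22.5]
z 50 56 n 53 [447.4 -36.3] [ 9.6 32.5] 12.0 zmax 56.0 x [439.3 449.6] y [-53.2 -21.4]
z 56 70 n 1302 [439.9 -38.1] [30.8 34.1] 0.0 zmax 70.0 x [424.5 455.3] y [-55.1 -21. ]
z 70 85 n 470 [421.6 -37.4] [30.4  8.4] 86.5 zmax 85.0 x [418.3 426.7] y [-52.8 -22.1]
z 70 85 n 475 [456.8 -38.9] [30.1  9.7] 85.5 zmax 85.0 x [451.4 462.8] y [-54.  -23.6]
z 85 103 n 637 [415.7 -36.7] [33.5  7.9] 87.4 zmax 99.8 x [411.4 420.2] y [-53.4 -20. ]
z 85 103 n 683 [462.8 -38.9] [33.2  8.6] 86.7 zmax 99.8 x [458.1 467.5] y [-55.4 -22.4]
```

View pics/w30c.png

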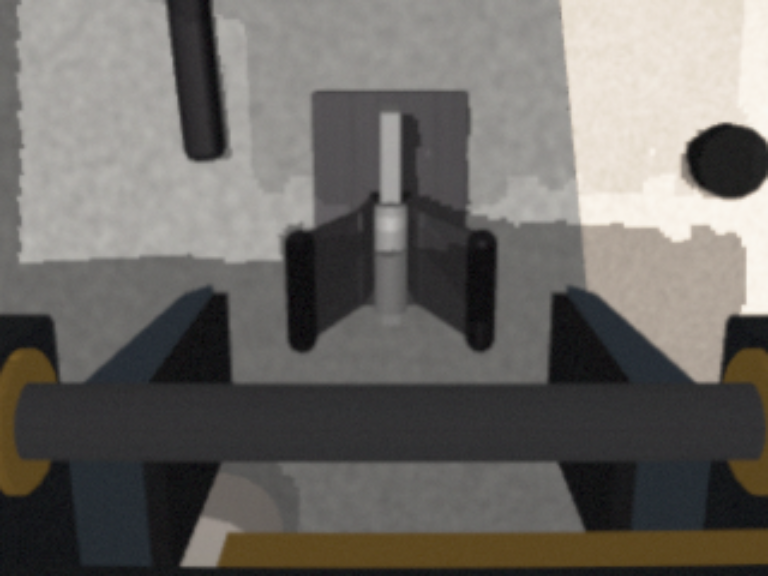

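Wrist view w30 (crop): the clip is squarely between the open fingers, with beads at (300,290) and (480,290), aligned with the jaws.

Request:
apply_moves([
  [[0,2,-15],0],
  [[0,2,-30],0],
  [[0,2,-43],0],
  [[0,2,-52],0],
  [[0,2,-56],0],
])

```text
t: 52.55
position: [0.4385, -0.0383, 0.079]
eef_rot: [[0.999, -0.05, -0.001], [-0.05, -0.999, 0.0], [-0.001, -0.0, -1.0]]
ft_force: [0.5, -0.5, -0.2]
grip_width: 0.762
```

Request:
apply_moves([
  [[0,0,0],0],
  [[0,0,0],0],
  [[0,0,0],0],
  [[0,0,0],0],
])

```text
t: 52.88
position: [0.4392, -0.0382, 0.0802]
eef_rot: [[0.999, -0.05, 0.001], [-0.05, -0.999, -0.0], [0.001, 0.0, -1.0]]
ft_force: [0.2, -0.5, 0.8]
grip_width: 0.761
```

Request:
apply_moves([
  [[0,0,0],0],
  [[0,0,0],0],
  [[0,0,0],0],
  [[0,0,0],0],
  [[0,0,0],0],
], fingers=46)

```text
t: 53.3
position: [0.4386, -0.0381, 0.0796]
eef_rot: [[0.999, -0.05, -0.0], [-0.05, -0.999, -0.0], [-0.0, 0.0, -1.0]]
ft_force: [0.6, -0.4, -1.1]
grip_width: 0.464
```

Request:
apply_moves([
  [[0,0,0],0],
  [[0,0,0],0],
  [[0,0,0],0],
  [[0,0,0],0],
  [[0,0,0],0],
], fingers=24)

```text
t: 53.72
position: [0.4387, -0.0381, 0.0795]
eef_rot: [[0.999, -0.05, -0.0], [-0.05, -0.999, 0.0], [-0.0, -0.0, -1.0]]
ft_force: [-0.4, -0.5, -0.7]
grip_width: 0.3
```

Run:
```python
from h import *
P,im,d=bottles('w31',(0.4,0.5,-0.1,0.05))
Q=clipinfo(P,d)
save('w31c',cv2.resize(im[100:340,160:480],None,fx=2.4,fy=2.4))
```

```text
t 53.77 tcp [438.7 -38.1  79.6] ang -2.86 grip 0.297 f [ 0.3  0.2 -0. ]
rect [438. -30.] [51. 58.] 34.8 ztop 133.3 topcirc [439.3 -29.7] 24.6 320 dTCP [0.6 8.4]
z 2 12 n 4772 [439.5 -29.9] [79.4 56. ] 87.1 zmax 11.8 x [410.9 469.1] y [-69.9  10.9]
z 12 30 n 114 [425.2 -32. ] [19.5  6.5] 85.4 zmax 29.9 x [421.4 429.2] y [-41.5 -22.2]
z 12 30 n 20 [441.1   4.6] [0.2 5.4] 87.3 zmax 26.5 x [438.4 443.8] y [4.4 4.8]
z 12 30 n 122 [454.7 -33.1] [18.9  7.2] 88.9 zmax 29.9 x [451.2 458.4] y [-42.6 -23.7]
z 38 47 n 30 [427.2 -25.2] [7.  2.6] 62.7 zmax 46.9 x [426.7 429.9] y [-28.9 -22.4]
z 38 47 n 450 [440.6  -8.6] [26.9  5.5] 87.2 zmax 46.6 x [437.2 444. ] y [-22.    4.8]
z 38 47 n 48 [452.9 -29.1] [ 3.9 12.2] 17.6 zmax 47.0 x [449.2 453.3] y [-35.5 -23.5]
z 50 56 n 947 [436.4 -37.1] [34.5 21.7] 75.5 zmax 56.0 x [428.8 450.7] y [-55.5 -20.9]
z 56 70 n 181 [438.4 -38.2] [30.6 22.3] 86.9 zmax 69.9 x [428.1 450.4] y [-53.6 -22.4]
z 70 85 n 112 [424.6 -22.5] [ 4.5 14.4] 64.7 zmax 84.8 x [417.1 430.4] y [-27.6 -21.2]
z 70 85 n 105 [453.2 -23.9] [13.   4.2] 20.4 zmax 84.8 x [447.8 459.9] y [-28.1 -22.9]
z 85 103 n 791 [423.2 -28.7] [16.7 17.6] 86.6 zmax 103.0 x [414.8 432.2] y [-37.5 -20.6]
z 85 103 n 822 [453.3 -30.3] [17.1 17.3] 87.6 zmax 103.0 x [444.4 462.3] y [-38.7 -21.5]
z 85 103 n 12 [450.9 -54.9] [3.5 0.1] 87.4 zmax 102.8 x [450.9 451.1] y [-56.6 -53.1]
```

View pics/w31c.png

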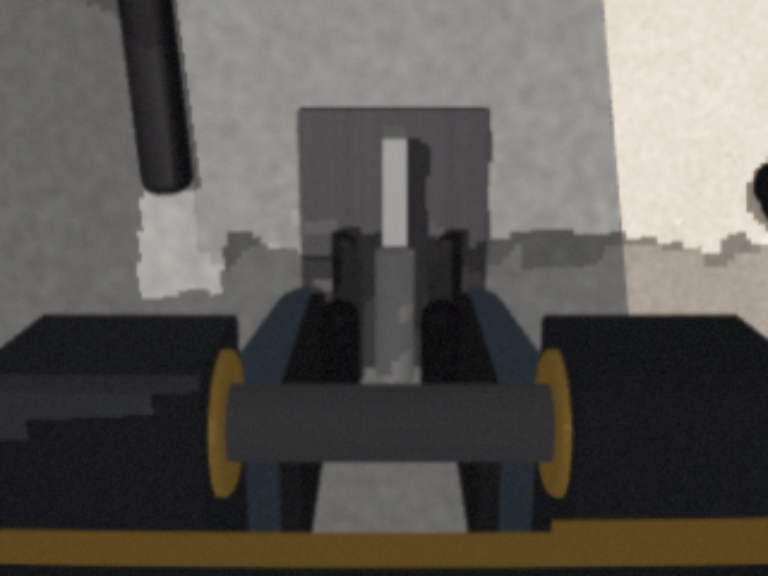

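Wrist view w31 (crop): both beads are squeezed between the pads at (335,320) and (450,320) and the jaws are spread clear of the rail. I'll lift and measure the hold.

Request:
apply_moves([
  [[0,0,4],0],
  [[0,0,12],0],
  [[0,0,25],0],
  [[0,0,40],0],
  [[0,0,60],0],
])

```text
t: 54.18
position: [0.4381, -0.038, 0.1402]
eef_rot: [[0.999, -0.05, -0.001], [-0.05, -0.999, 0.0], [-0.001, -0.0, -1.0]]
ft_force: [0.9, 0.7, -0.5]
grip_width: 0.3
```

Request:
apply_moves([
  [[0,0,20],0],
  [[0,0,28],0],
  [[0,0,28],0],
  [[0,0,28],0],
  [[0,0,28],0],
])

```text
t: 54.6
position: [0.4381, -0.038, 0.1667]
eef_rot: [[0.999, -0.05, -0.001], [-0.05, -0.999, 0.0], [-0.001, -0.0, -1.0]]
ft_force: [-0.9, -0.3, -0.6]
grip_width: 0.304
```

```bash
cat >> h.py <<'E'
def heldclip(P,d,s):
    T=s['position']*1000; E=s['eef_rot']; X=cloud(P,d)*1000; L=(X-T)@E; m=d>0
    L=L[m]
    k=(abs(L[:,0])<4)&(abs(L[:,1])<25)&(L[:,2]>5)&(L[:,2]<45)
    print('barrel: n',k.sum(),'toolz pct',np.round(np.percentile(L[k,2],[2,10,50,90]),1),'x',np.round(np.percentile(L[k,0],[2,98]),1),'y',np.round(np.percentile(L[k,1],[2,98]),1))
    for sg in (-1,1):
        for lo,hi in [(-5,10),(10,20),(20,30),(30,40),(40,52),(52,62)]:
            k=(L[:,0]*sg>3)&(L[:,0]*sg<24)&(abs(L[:,1])<22)&(L[:,2]>lo)&(L[:,2]<hi)
            if k.sum()>10: print(' side',sg,'z',lo,hi,k.sum(),'x',np.round(np.percentile(L[k,0],[2,50,98]),1),'y',np.round(np.percentile(L[k,1],[2,98]),1),'zmax',round(np.percentile(L[k,2],99),1))
E
python3 - <<'E'
from h import *
P,im,d=snap('w32'); s=state(); print(s['position'],s['grip_width'],s['ft_force'])
heldclip(P,d,s)
save('w32c',cv2.resize(im[100:340,160:480],None,fx=2.4,fy=2.4))
E
```

```text
[ 0.43800733 -0.03804656  0.16654155] 0.30139491168433974 [-0.16516271 -0.08487227 -0.66161018]
barrel: n 730 toolz pct [21.6 22.2 23.2 25.2] x [-3.2  4. ] y [-18.   14.6]
 side -1 z -5 10 94 x [-18.9 -10.   -7.9] y [-17.  -11.3] zmax 9.8
 side -1 z 10 20 67 x [-10.   -7.6  -7.2] y [-16.1  12.1] zmax 19.9
 side -1 z 20 30 150 x [-9.2 -6.7 -3.1] y [-16.8  13.7] zmax 28.4
 side -1 z 30 40 32 x [-11.5 -10.6  -8.4] y [-16.2 -10.2] zmax 38.7
 side -1 z 40 52 67 x [-14.3 -12.5  -9.4] y [-16.2  -4. ] zmax 51.9
 side -1 z 52 62 76 x [-16.1 -15.1 -11.6] y [-16.1   2.4] zmax 58.6
 side 1 z -5 10 85 x [ 9.5 11.5 19.1] y [-17.  -12.5] zmax 8.7
 side 1 z 10 20 36 x [ 9.3  9.8 11.8] y [-16.3  -8.4] zmax 19.4
 side 1 z 20 30 322 x [ 3.3  4.6 12.3] y [-18.   14.6] zmax 29.8
 side 1 z 30 40 52 x [10.7 13.9 15. ] y [-16.3  -4.9] zmax 38.9
 side 1 z 40 52 124 x [12.8 16.7 18.5] y [-16.2   0.9] zmax 51.9
 side 1 z 52 62 61 x [15.8 19.4 20.3] y [-16.1   0.2] zmax 57.0
```

View pics/w32c.png

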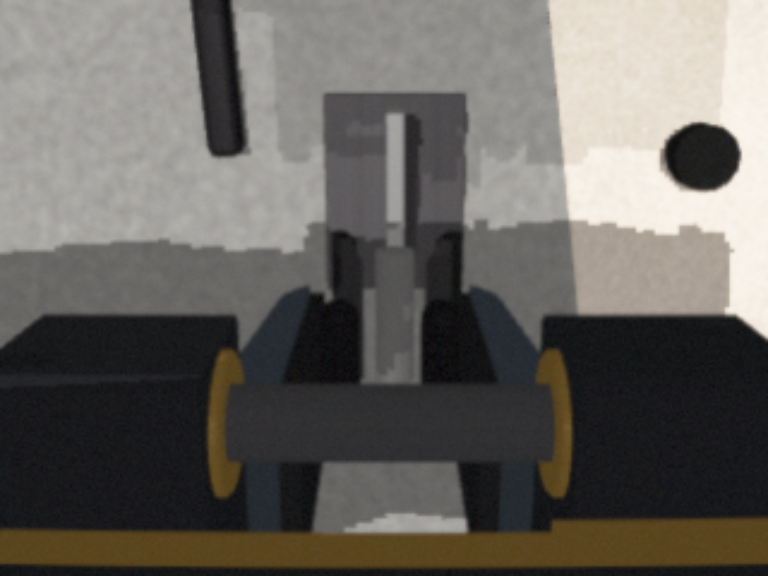

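Wrist view w32 (crop): the clip came off the rail and hangs symmetrically between the pads. Its barrel is at (393,300) and its open jaw tips at (345,250) and (450,250), about 60 mm below the TCP. I'll carry it over the tongue and turn it a quarter.

Request:
apply_moves([
  [[7,10,3],0.115],
  [[14,20,6],0.23],
  [[21,30,8],0.345],
  [[28,40,8],0.46],
  [[36,50,8],0.575],
])

```text
t: 55.07
position: [0.4744, 0.0124, 0.1745]
eef_rot: [[0.863, 0.506, -0.002], [0.506, -0.863, 0.0], [-0.001, -0.001, -1.0]]
ft_force: [-0.0, 0.8, -1.5]
grip_width: 0.298
```

Request:
apply_moves([
  [[7,10,0],0.115],
  [[14,20,0],0.23],
  [[21,30,0],0.345],
  [[28,40,0],0.46],
  [[36,50,0],0.575],
])

```text
t: 55.48
position: [0.5103, 0.0624, 0.1743]
eef_rot: [[0.448, 0.894, -0.002], [0.894, -0.448, -0.0], [-0.001, -0.002, -1.0]]
ft_force: [-0.4, -0.1, -1.1]
grip_width: 0.301
```

Request:
apply_moves([
  [[7,12,0],0.115],
  [[14,25,0],0.23],
  [[23,38,0],0.345],
  [[23,38,0],0.347],
  [[23,38,0],0.347],
])

```text
t: 55.9
position: [0.5332, 0.1, 0.1744]
eef_rot: [[0.125, 0.992, -0.002], [0.992, -0.125, -0.0], [-0.001, -0.002, -1.0]]
ft_force: [0.1, -0.4, -0.7]
grip_width: 0.302
```

Request:
apply_moves([
  [[0,0,0],0],
  [[0,0,0],0],
  [[0,0,0],0],
  [[0,0,0],0],
])

```text
t: 56.23
position: [0.5334, 0.0995, 0.1755]
eef_rot: [[0.125, 0.992, -0.0], [0.992, -0.125, -0.0], [-0.0, -0.0, -1.0]]
ft_force: [0.0, 0.0, -0.7]
grip_width: 0.303
```

Run:
```python
from h import *
P,im,d=snap('w33'); s=state(); T=s['position']*1000; print(T,np.degrees(np.arctan2(s['eef_rot'][1,0],s['eef_rot'][0,0])),s['grip_width'],s['ft_force'])
print('tcp u,v',T[:2]@EX,T[:2]@EY)
heldclip(P,d,s)
u,v,zz=pocketinfo(P,d,bias=(0,0,1.7))
save('w33c',cv2.resize(im[100:340,160:480],None,fx=2.4,fy=2.4))
```

```text
[533.55260128  99.54688584 175.60870236] 82.84353127639787 0.3023831601308986 [ 0.59753924 -0.07669259  0.1933615 ]
tcp u,v 517.7290140465834 162.92522465638407
barrel: n 731 toolz pct [22.  22.5 23.5 24.8] x [-3.5  3.7] y [-18.8  13.9]
 side -1 z -5 10 94 x [-20.2 -11.7  -9.6] y [-17.7 -12.5] zmax 8.9
 side -1 z 10 20 68 x [-11.4  -9.   -8.7] y [-17.   11.5] zmax 19.9
 side -1 z 20 30 264 x [-10.5  -4.7  -3.4] y [-18.5  13.2] zmax 28.2
 side -1 z 30 40 31 x [-13.  -12.1  -7.6] y [-17.6 -11. ] zmax 38.9
 side -1 z 40 52 67 x [-15.8 -14.  -10.9] y [-17.   -4.7] zmax 52.0
 side -1 z 52 62 77 x [-17.8 -16.7 -13.2] y [-17.    1.6] zmax 59.4
 side 1 z -5 10 88 x [ 8.  10.1 18.2] y [-17.7 -13.2] zmax 8.4
 side 1 z 10 20 38 x [ 7.9  8.4 10.4] y [-17.   -9.3] zmax 19.7
 side 1 z 20 30 197 x [ 3.   3.7 10.8] y [-18.6  14.1] zmax 29.2
 side 1 z 30 40 52 x [ 9.9 12.4 13.4] y [-17.   -5.7] zmax 39.3
 side 1 z 40 52 115 x [11.2 15.1 16.9] y [-17.  -0.] zmax 51.9
 side 1 z 52 62 71 x [14.5 17.7 18.8] y [-16.9  -0.7] zmax 58.2
z 80 88 n 328 u [492.4 513.3] v [157.1 159.3 161.8 166.4 169.3]
z 60 78 n 41 u [492.1 496.9] v [156.9 159.5 161.9 166.7 169.2]
z 35 42 n 175 u [484.8 527.4] v [148.  148.9 149.7 150.7 168.3]
z 29 35 n 274 u [484.5 548.6] v [149.9 151.5 152.3 153.2 165.4]
z 25 29 n 179 u [485.  548.3] v [153.3 154.4 155.1 158.1 165.2]
z 20 25 n 103 u [480.1 496.9] v [153.5 165.6 167.4 168.4 169.3]
z 0 8 n 1969 u [480.9 555.9] v [131.  173.8 181.9 192.6 199.6]
```

View pics/w33c.png

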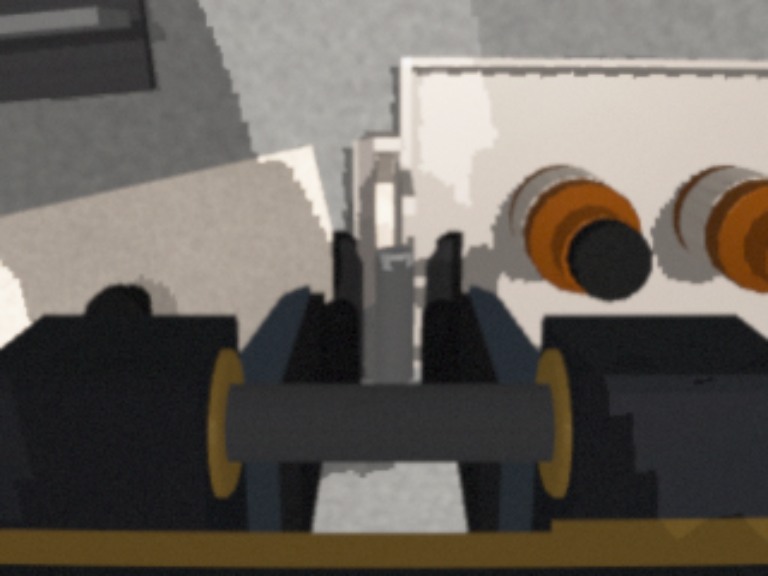

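Wrist view w33 (crop): the spread jaw tips, at (345,250) and (450,250), straddle the card and tongue at (385,230). Measured in this picture, the clip's middle is 0.1 mm from the pack's middle across and 1.7 mm off along it. I'll correct that and lower.

Request:
apply_moves([
  [[1.7,0.4,-5],0],
  [[1.7,0.4,-14],0],
  [[1.7,0.4,-24],0],
  [[1.7,0.4,-32],0],
  [[1.7,0.4,-35],0],
])

```text
t: 56.7
position: [0.5344, 0.1001, 0.1385]
eef_rot: [[0.123, 0.992, -0.002], [0.992, -0.123, -0.0], [-0.001, -0.002, -1.0]]
ft_force: [0.9, -0.7, -1.0]
grip_width: 0.302
```

Run:
```python
from h import *
P,im,d=snap('w34'); s=state(); T=s['position']*1000; print(T,s['grip_width'],s['ft_force'])
print('tcp u,v',T[:2]@EX,T[:2]@EY)
heldclip(P,d,s)
u,v,zz=pocketinfo(P,d,bias=(0,0,1.7))
save('w34c',cv2.resize(im[100:340,160:480],None,fx=2.4,fy=2.4))
```

```text
[534.43727612 100.16147926 138.66790913] 0.30062576220945825 [-0.29559999 -0.17658412 -1.46899246]
tcp u,v 518.5334461772787 163.6416488229192
barrel: n 757 toolz pct [22.1 22.6 23.6 25. ] x [-4.   3.8] y [-18.8  13.9]
 side -1 z -5 10 96 x [-20.2 -11.6  -9.2] y [-17.6 -11.9] zmax 10.0
 side -1 z 10 20 67 x [-11.3  -9.   -8.6] y [-16.9  11.5] zmax 20.0
 side -1 z 20 30 264 x [-10.4  -4.6  -3.4] y [-18.6  13.2] zmax 29.0
 side -1 z 30 40 31 x [-13.  -12.   -9.8] y [-16.9 -10.9] zmax 39.5
 side -1 z 40 52 63 x [-15.7 -13.9 -10.8] y [-16.9  -4.8] zmax 51.9
 side -1 z 52 62 251 x [-17.6  -6.4  -3.1] y [-21.3  18.4] zmax 58.3
 side 1 z -5 10 86 x [ 8.1 10.2 17.9] y [-17.7 -13.2] zmax 9.0
 side 1 z 10 20 38 x [ 8.   8.5 10.5] y [-16.9  -9.1] zmax 19.5
 side 1 z 20 30 204 x [ 3.1  3.8 10.2] y [-18.6  14.2] zmax 28.8
 side 1 z 30 40 55 x [ 9.8 12.5 13.5] y [-16.9  -5.8] zmax 39.3
 side 1 z 40 52 119 x [11.4 15.2 17. ] y [-17.    0.1] zmax 51.9
 side 1 z 52 62 169 x [ 3.6  5.7 18.8] y [-21.7  12.8] zmax 59.7
z 80 88 n 594 u [492.6 537.3] v [146.4 157.3 160.6 169.3 182.3]
z 60 78 n 62 u [492.2 498.8] v [153.8 159.3 162.3 167.4 169.5]
z 35 42 n 149 u [484.6 511.7] v [148.  148.8 149.7 150.5 168.5]
z 29 35 n 258 u [484.5 547.1] v [150.4 151.9 152.9 153.6 167.4]
z 25 29 n 198 u [484.4 548.7] v [153.1 154.5 155.  159.1 166.7]
z 20 25 n 112 u [480.6 496.5] v [154.4 165.9 167.1 168.4 169.2]
z 0 8 n 2158 u [480.8 550.1] v [131.5 174.  183.1 192.6 199.8]
```

View pics/w34c.png

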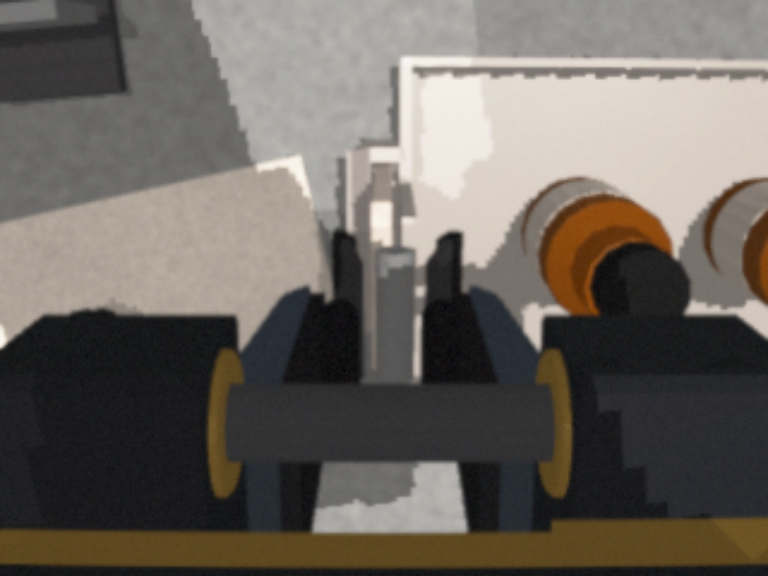

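Wrist view w34 (crop): the jaw tips are at card-top level on either side of the card and tongue, and nothing is touching. I'll lower it the rest of the way.

Request:
apply_moves([
  [[0.8,0,-4],0],
  [[0.8,0,-9],0],
  [[0.8,0,-14],0],
  [[0.8,0,-17],0],
  [[0.8,0,-18],0],
])

```text
t: 57.17
position: [0.5359, 0.1003, 0.122]
eef_rot: [[0.123, 0.992, -0.001], [0.992, -0.123, -0.0], [-0.0, -0.001, -1.0]]
ft_force: [-0.9, 0.1, 0.4]
grip_width: 0.299
```

Request:
apply_moves([
  [[0,0,0],0],
  [[0,0,0],0],
  [[0,0,0],0],
  [[0,0,0],0],
])

```text
t: 57.5
position: [0.5363, 0.1003, 0.1228]
eef_rot: [[0.123, 0.992, 0.0], [0.992, -0.123, 0.0], [0.0, 0.0, -1.0]]
ft_force: [-0.7, 0.2, -0.7]
grip_width: 0.305
```

Run:
```python
from h import *
P,im,d=snap('w35'); s=state(); T=s['position']*1000; print(s['t'],T,s['grip_width'],s['ft_force'])
print('tcp u,v',T[:2]@EX,T[:2]@EY)
heldclip(P,d,s)
u,v,zz=pocketinfo(P,d,bias=(0,0,1.7))
save('w35c',cv2.resize(im[100:340,160:480],None,fx=2.4,fy=2.4))
```

```text
57.55 [536.29990028 100.28549941 122.73670688] 0.3001363491779635 [0.04654565 0.0566295  0.21596221]
tcp u,v 520.3676805980622 163.98854051504415
barrel: n 874 toolz pct [21.8 22.3 23.5 37.1] x [-4.   3.8] y [-23.4  13.9]
 side -1 z -5 10 95 x [-20.1 -11.5  -9.2] y [-17.7 -12.3] zmax 9.9
 side -1 z 10 20 72 x [-11.3  -8.9  -8.5] y [-16.9  11.8] zmax 20.0
 side -1 z 20 30 258 x [-10.4  -4.6  -3.3] y [-18.5  13.8] zmax 29.1
 side -1 z 30 40 252 x [-12.9  -6.1  -3.5] y [-21.5  20.2] zmax 39.6
 side -1 z 40 52 73 x [-15.7 -13.9 -10.8] y [-17.   -3.8] zmax 51.9
 side -1 z 52 62 73 x [-17.6 -16.6 -13.1] y [-16.8   1.5] zmax 58.6
 side 1 z -5 10 82 x [ 8.2 10.2 18. ] y [-17.6 -12.9] zmax 8.8
 side 1 z 10 20 38 x [ 8.   8.5 10.5] y [-16.9  -9.1] zmax 19.5
 side 1 z 20 30 206 x [ 3.1  3.8 10.9] y [-18.5  13.8] zmax 29.8
 side 1 z 30 40 136 x [ 3.3  5.4 13.5] y [-21.4  14.5] zmax 39.2
 side 1 z 40 52 117 x [11.4 15.2 17. ] y [-16.9   0.2] zmax 51.8
 side 1 z 52 62 68 x [14.7 17.9 18.9] y [-17.   -0.4] zmax 57.8
z 80 88 n 519 u [492.5 540.5] v [151.2 157.9 159.4 167.4 177.5]
z 60 78 n 388 u [492.2 521.6] v [146.5 149.3 165.6 180.1 182.9]
z 35 42 n 167 u [484.6 509.6] v [147.9 148.7 149.6 150.4 167.8]
z 29 35 n 230 u [484.6 542.7] v [150.1 151.8 152.9 153.7 167.4]
z 25 29 n 240 u [484.4 547.9] v [153.8 154.6 155.2 160.  167. ]
z 20 25 n 116 u [480.5 496.7] v [153.8 166.2 167.4 168.5 169.3]
z 0 8 n 2303 u [480.8 549. ] v [131.7 174.1 183.4 192.5 199.7]
```

View pics/w35c.png

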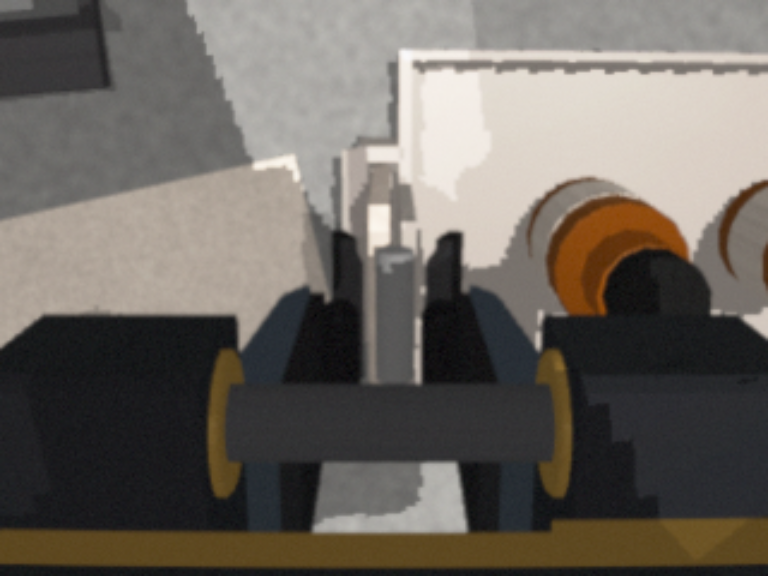

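Wrist view w35 (crop): the barrel sits just above the card and tongue tops at (393,300), with jaws on both sides and no force. It needs 3 mm more down and 1 mm across. Then I'll open the fingers in small steps while following down, so the clip does not creep up.

Request:
apply_moves([
  [[-1,0,-1.5],0],
  [[-1,0,-3],0],
  [[-1,0,-3.5],0],
  [[-1,0,-3.5],0],
  [[-1,0,-3.5],0],
])

```text
t: 57.97
position: [0.5352, 0.1003, 0.119]
eef_rot: [[0.123, 0.992, -0.0], [0.992, -0.123, -0.0], [-0.0, -0.0, -1.0]]
ft_force: [-0.0, 0.5, -1.2]
grip_width: 0.299
```

Request:
apply_moves([
  [[0,0,-0.5],0],
  [[0,0,-1],0],
  [[0,0,-1],0],
], fingers=36)

```text
t: 58.22
position: [0.5352, 0.1003, 0.118]
eef_rot: [[0.123, 0.992, -0.0], [0.992, -0.123, -0.0], [-0.0, -0.0, -1.0]]
ft_force: [-0.2, 0.0, -1.1]
grip_width: 0.362
```

Request:
apply_moves([
  [[0,0,-0.5],0],
  [[0,0,-1],0],
  [[0,0,-1.2],0],
], fingers=42)

```text
t: 58.47
position: [0.5352, 0.1003, 0.1168]
eef_rot: [[0.123, 0.992, -0.0], [0.992, -0.123, -0.0], [-0.0, -0.0, -1.0]]
ft_force: [-0.4, 0.3, -0.5]
grip_width: 0.419
```

Run:
```python
from h import *
P,im,d=snap('w36'); s=state(); T=s['position']*1000; print(s['t'],T,s['grip_width'],s['ft_force'])
heldclip(P,d,s)
save('w36c',cv2.resize(im[100:340,160:480],None,fx=2.4,fy=2.4))
```

```text
58.5167 [535.14151291 100.25802183 116.77414495] 0.42131318825552 [-0.39080878 -0.46958011 -0.05677265]
barrel: n 882 toolz pct [19.7 20.3 21.5 31.7] x [-3.9  3.8] y [-22.7  13. ]
 side -1 z -5 10 286 x [-23.  -12.8 -11.5] y [-16.9   6.7] zmax 9.6
 side -1 z 10 20 219 x [-12.5 -10.6  -9.7] y [-16.8  10.9] zmax 19.8
 side -1 z 20 30 330 x [-10.5  -4.6  -3.3] y [-18.5  13.2] zmax 28.3
 side -1 z 30 40 172 x [-11.1  -6.   -3.4] y [-21.7  17.4] zmax 38.0
 side -1 z 40 52 147 x [-12.9  -9.   -8.2] y [-16.8  12. ] zmax 51.3
 side -1 z 52 62 24 x [-13.9 -13.7 -10. ] y [-16.8  -9. ] zmax 57.9
 side 1 z -5 10 259 x [10.  11.1 22.8] y [-17.4   6.5] zmax 9.9
 side 1 z 10 20 182 x [ 8.4  9.3 11.1] y [-16.8  11. ] zmax 20.0
 side 1 z 20 30 245 x [3.1 4.3 9.7] y [-18.   12.8] zmax 28.6
 side 1 z 30 40 150 x [ 3.2  5.2 11.4] y [-21.9  16.4] zmax 38.9
 side 1 z 40 52 85 x [ 8.1  8.7 12.9] y [-16.9  11.9] zmax 51.2
 side 1 z 52 62 39 x [10.1 13.8 14.7] y [-16.9  -7.8] zmax 58.7
```

View pics/w36c.png

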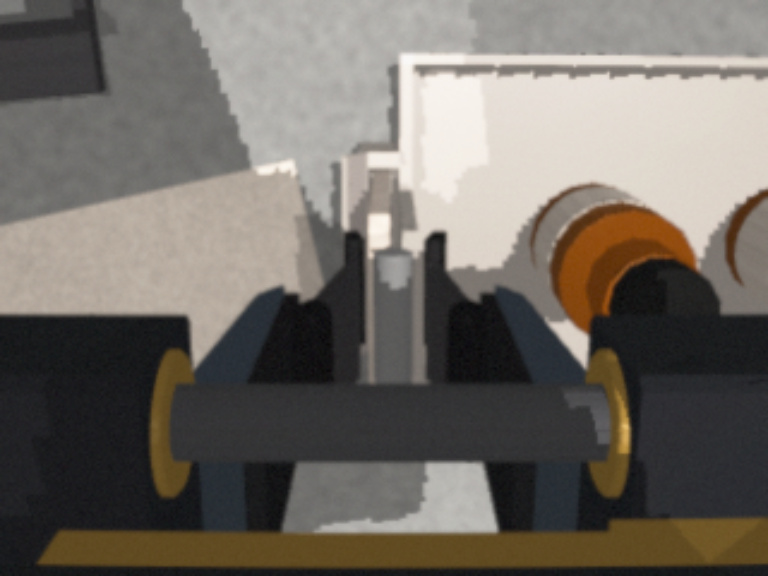

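Wrist view w36 (crop): the jaws are closing evenly on the card and tongue, at (355,250) and (437,250). The barrel has stayed about 6 mm above the tops.

Request:
apply_moves([
  [[0,0,-0.4],0],
  [[0,0,-0.8],0],
  [[0,0,-0.8],0],
], fingers=46)

```text
t: 58.77
position: [0.5351, 0.1003, 0.116]
eef_rot: [[0.123, 0.992, -0.0], [0.992, -0.123, -0.0], [-0.0, -0.0, -1.0]]
ft_force: [0.3, 0.8, -1.0]
grip_width: 0.456
```

Request:
apply_moves([
  [[0,0,-0.4],0],
  [[0,0,-0.8],0],
  [[0,0,-0.8],0],
], fingers=50)

```text
t: 59.02
position: [0.5351, 0.1003, 0.1152]
eef_rot: [[0.123, 0.992, -0.0], [0.992, -0.123, -0.0], [-0.0, -0.0, -1.0]]
ft_force: [0.4, -0.3, -0.7]
grip_width: 0.496
```

Request:
apply_moves([
  [[0,0,-0.4],0],
  [[0,0,-0.7],0],
  [[0,0,-0.7],0],
], fingers=54)

```text
t: 59.27
position: [0.5354, 0.1004, 0.1147]
eef_rot: [[0.124, 0.992, 0.0], [0.992, -0.124, 0.0], [0.0, 0.0, -1.0]]
ft_force: [-0.1, 0.9, 0.7]
grip_width: 0.54
```

Run:
```python
from h import *
P,im,d=snap('w37'); s=state(); T=s['position']*1000; print(s['t'],T,s['grip_width'],s['ft_force'])
heldclip(P,d,s)
u,v,zz=pocketinfo(P,d,bias=(0,0,1.7))
save('w37c',cv2.resize(im[100:340,160:480],None,fx=2.4,fy=2.4))
```

```text
59.3167 [535.32381155 100.36558476 114.67966011] 0.5389016929158819 [0.08798316 2.26897181 1.44282332]
barrel: n 936 toolz pct [17.  17.6 18.8 30. ] x [-3.9  3.7] y [-24.1  11.9]
 side -1 z -5 10 501 x [-18.2 -15.4 -13. ] y [-16.9   6.2] zmax 9.7
 side -1 z 10 20 481 x [-13.2 -10.7  -3.2] y [-16.9  11.5] zmax 20.0
 side -1 z 20 30 270 x [-10.3  -8.1  -3.4] y [-19.2  12.8] zmax 29.7
 side -1 z 30 40 118 x [-9.7 -7.7 -4. ] y [-19.7  12.2] zmax 38.7
 side -1 z 40 52 122 x [-8.7 -6.5 -4.9] y [-17.1  12.3] zmax 49.8
 side -1 z 52 62 22 x [-9.1 -5.7 -5. ] y [-21.1 -16.1] zmax 61.2
 side 1 z -5 10 465 x [11.7 14.  17.2] y [-16.9   6.5] zmax 9.8
 side 1 z 10 20 434 x [ 3.   9.8 12. ] y [-17.   11.5] zmax 19.9
 side 1 z 20 30 211 x [ 3.1  5.2 10.1] y [-21.2  13.5] zmax 29.9
 side 1 z 30 40 125 x [3.2 7.6 9.8] y [-21.5  13.2] zmax 39.6
 side 1 z 40 52 137 x [6.1 6.9 9.3] y [-17.   11.8] zmax 51.5
 side 1 z 52 62 13 x [ 7.2  9.6 10.4] y [-17.1 -14.8] zmax 55.7
z 80 88 n 460 u [492.4 533.4] v [154.4 160.1 164.3 169.1 173.4]
z 60 78 n 425 u [492.2 532.1] v [155.1 157.2 163.7 170.8 173.6]
z 35 42 n 201 u [484.4 516. ] v [147.9 148.9 149.7 150.5 168.8]
z 29 35 n 198 u [484.5 513. ] v [149.8 151.8 152.6 153.4 167.5]
z 25 29 n 169 u [484.5 548.8] v [153.9 155.4 157.  161.5 167.8]
z 20 25 n 131 u [480.3 496.8] v [154.2 166.1 167.6 168.4 169.2]
z 0 8 n 2280 u [480.6 536.3] v [131.1 176.2 185.3 193.  199.7]
```

View pics/w37c.png

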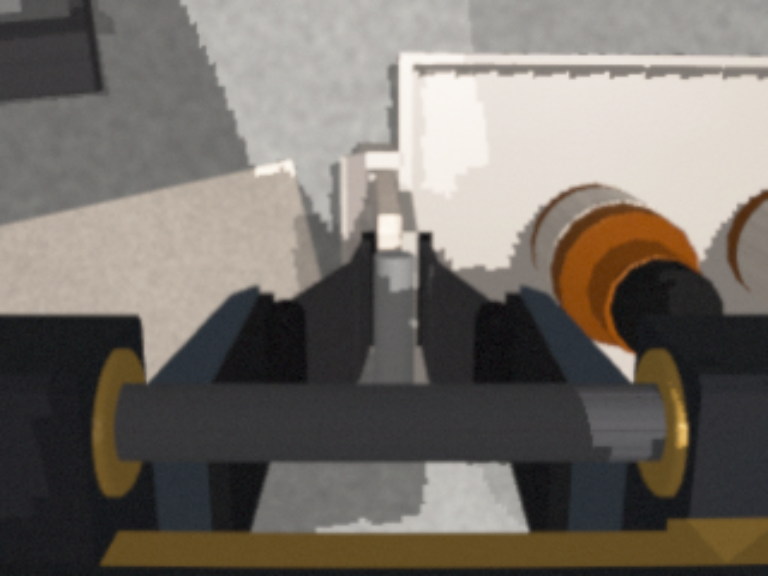

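Wrist view w37 (crop): the jaws are now biting the card and tongue together at (370,240) and (425,240), with the hinge about 7 mm above the tops. I'll let go fully and back off.

Request:
apply_moves([
  [[0,0,-0.3],0],
  [[0,0,-0.5],0],
  [[0,0,-0.5],0],
], fingers=58)

```text
t: 59.57
position: [0.5351, 0.1002, 0.114]
eef_rot: [[0.123, 0.992, -0.0], [0.992, -0.123, -0.0], [-0.0, -0.0, -1.0]]
ft_force: [-0.3, -0.1, 0.7]
grip_width: 0.581
```

Request:
apply_moves([
  [[0,0,0],0],
  [[0,0,0],0],
  [[0,0,0],0],
  [[0,0,0],0],
], fingers=78)

```text
t: 59.9
position: [0.5352, 0.1002, 0.1141]
eef_rot: [[0.124, 0.992, -0.0], [0.992, -0.124, -0.0], [-0.0, -0.0, -1.0]]
ft_force: [0.2, 0.1, -0.1]
grip_width: 0.776
```

Request:
apply_moves([
  [[0,0,10],0],
  [[0,0,25],0],
  [[0,0,45],0],
  [[0,0,65],0],
  [[0,0,80],0],
])

```text
t: 60.32
position: [0.5356, 0.1004, 0.1964]
eef_rot: [[0.123, 0.992, 0.001], [0.992, -0.123, 0.0], [0.0, 0.001, -1.0]]
ft_force: [-0.4, 0.3, -0.4]
grip_width: 0.779
```

Request:
apply_moves([
  [[35,-4,0],0],
  [[70,-8,0],0],
  [[80,-8,0],0],
  [[80,-8,0],0],
  [[80,-8,0],0],
])

```text
t: 60.73
position: [0.6147, 0.0922, 0.1941]
eef_rot: [[0.124, 0.992, -0.001], [0.992, -0.124, -0.0], [-0.0, -0.001, -1.0]]
ft_force: [-0.0, 0.5, 1.0]
grip_width: 0.781
```

Run:
```python
from h import *
P,im,d=snap('w38'); s=state(); T=s['position']*1000; print(s['t'],T,s['grip_width'],s['ft_force'])
Q=clipinfo(P,d,bias=(0.8,1.0,1.7),c=(533,100),r=45)
X=cloud(P,d)[d>0]*1000-np.array([0.8,1,1.7]); U=X[:,:2]@EX; V=X[:,:2]@EY
for lo,hi in [(45,60),(60,70),(70,80),(80,86),(86,92),(92,97),(97,105),(105,118),(118,124),(124,140)]:
    k=(X[:,2]>lo)&(X[:,2]<hi)&(abs(U-516)<35)&(abs(V-164)<36)
    if k.sum()>8: print(lo,hi,k.sum(),'u',np.round(np.percentile(U[k],[1,50,99]),1),'v',np.round(np.percentile(V[k],[1,25,50,75,99]),1))
k=(abs(V-164)<3)&(abs(U-516)<14)&(X[:,2]>80)&(X[:,2]<130); print('barrel top z',np.percentile(X[k,2],[50,90,98]))
save('w38c',cv2.resize(im[60:320,160:480],None,fx=2.3,fy=2.3))
im,d=vision.capture('scene'); save('scene3c',cv2.resize(im[60:260,180:480],None,fx=2.6,fy=2.6))
```

```text
60.7833 [614.12037766  92.27365195 193.91748528] 0.7847089461662761 [ 0.19715818 -0.33011989  0.35863007]
60 70 100 u [502.3 513.3 531.8] v [156.8 157.7 169.2 169.3 170.1]
70 80 78 u [502.9 518.7 531.8] v [156.1 156.3 156.6 170.  170. ]
80 86 285 u [492.7 518.1 541.9] v [155.5 160.2 163.4 168.2 170.6]
86 92 114 u [500.4 517.  533.2] v [153.7 155.1 159.  167.3 171.1]
92 97 776 u [500.6 517.2 534. ] v [152.3 159.7 162.7 165.8 172.5]
97 105 340 u [502.3 516.7 531.8] v [149.6 150.6 152.  173.8 175.1]
105 118 624 u [502.2 516.8 531.8] v [144.9 146.9 149.1 176.9 178.7]
118 124 62 u [502.9 516.1 531.8] v [144.2 144.5 144.7 145.3 179.1]
124 140 1242 u [501.5 517.3 533.2] v [137.3 141.4 178.5 182.2 186.2]
barrel top z [94.61442312 95.63903668 96.23961994]
```

View pics/w38c.png

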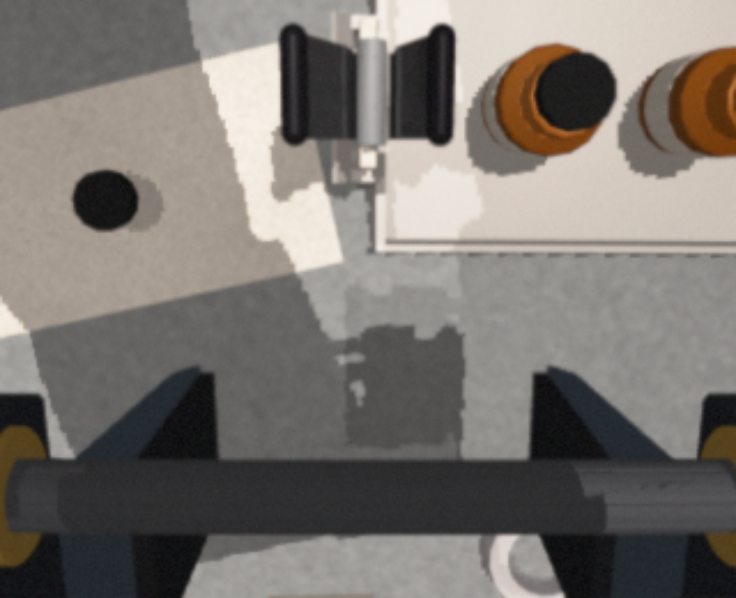

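View pics/scene3c.png

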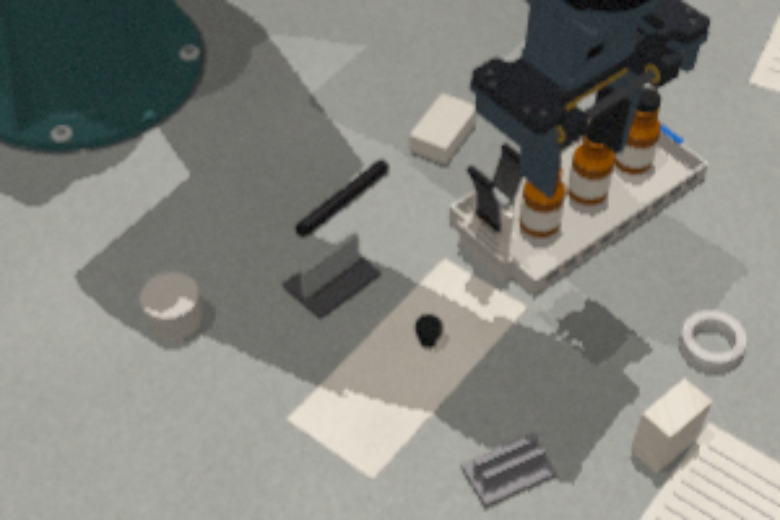

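Wrist view w38 and the scene crop: the clip sits on the card and tongue at (370,85) with beads level. Its hinge is 7 mm above their tops, and its middle is 517.0 against the card's 517.3. I'll move the arm well clear and make a final check of everything.

Request:
apply_moves([
  [[20,-35,20],0],
  [[30,-75,40],0],
  [[40,-115,60],0],
  [[50,-155,70],0],
  [[50,-195,70],0],
])

```text
t: 61.25
position: [0.6654, -0.0942, 0.2663]
eef_rot: [[0.123, 0.992, 0.003], [0.992, -0.123, -0.0], [-0.0, 0.003, -1.0]]
ft_force: [0.3, -0.6, 0.2]
grip_width: 0.781
```

Request:
apply_moves([
  [[0,-30,0],0],
  [[0,-60,0],0],
  [[0,-60,0],0],
  [[0,-60,0],0],
  [[0,-60,0],0],
])

```text
t: 61.67
position: [0.6639, -0.1522, 0.2634]
eef_rot: [[0.124, 0.992, -0.001], [0.992, -0.124, 0.0], [0.0, -0.001, -1.0]]
ft_force: [0.4, -0.9, 1.1]
grip_width: 0.779
```

Request:
apply_moves([
  [[0,0,0],0],
  [[0,0,0],0],
  [[0,0,0],0],
  [[0,0,0],0],
  [[0,0,0],0],
])

```text
t: 62.08
position: [0.6647, -0.1525, 0.2634]
eef_rot: [[0.123, 0.992, 0.0], [0.992, -0.123, 0.0], [0.0, 0.0, -1.0]]
ft_force: [-0.8, -0.1, 0.1]
grip_width: 0.782
```

Run:
```python
from h import *
print(state()['t'],state()['position'])
for n in ['top','scene']:
    P=params(n); im,d=vision.capture(n); save(n+'9',im); np.savez(n+'9.npz',im=im,d=d)
    X=cloud(P,d)[d>0]
    print(n)
    for q in clusters(X,0.012 if n=='top' else 0.02,0.16,(0.33,0.85,-0.5,0.4),minpx=15):
        (c,sz,a)=cv2.minAreaRect((q[:,:2]*1000).astype(np.float32)); print(np.round(c),np.round(sz),round(a,1),'zmax',round(np.percentile(q[:,2],98)*1000),len(q))
    for q in clusters(X,0.080,0.16,(0.45,0.65,0.05,0.4),minpx=5):
        print('  high',np.round(q[:,:2].mean(0)*1000),np.round(q[:,2].max()*1000,1),len(q))
    save(n+'9c',cv2.resize(im[60:260,180:480] if n=='scene' else im[100:290,150:450],None,fx=2.6,fy=2.6))
```

```text
62.0833 [ 0.66469982 -0.15250925  0.26344051]
top
[383. 199.] [46. 76.] 15.5 zmax 28 438
[547. 215.] [282. 127.] 83.1 zmax 134 760
[ 525. -442.] [22. 25.] 66.1 zmax 55 90
[543. 165.] [34. 41.] 84.2 zmax 97 233
[551. 235.] [39. 34.] 0.9 zmax 96 252
[558. 301.] [34. 42.] 79.8 zmax 96 272
[755. 162.] [59. 59.] 43.6 zmax 22 204
[ 793. -436.] [113. 128.] 0.2 zmax 134 2817
[785.  43.] [55. 34.] 84.4 zmax 66 334
  high [535. 104.] 135.9 254
  high [542. 169.] 97.6 90
  high [551. 236.] 97.2 99
  high [558. 304.] 99.4 92
scene
[ 366. -165.] [54. 56.] 78.2 zmax 39 405
[498. 307.] [100.  15.] 76.1 zmax 24 36
[ 526. -447.] [19. 18.] 40.7 zmax 55 118
[555. 233.] [41. 38.] 7.7 zmax 94 391
[593. 128.] [119.  44.] 55.4 zmax 48 113
[560. 301.] [42. 37.] 1.9 zmax 94 379
[560. -19.] [22. 26.] 42.5 zmax 29 85
[560. 164.] [35. 11.] 79.2 zmax 57 60
[604. 329.] [41. 91.] 41.1 zmax 24 58
[706. -75.] [60. 22.] 70.3 zmax 31 205
[ 739. -186.] [32. 32.] 48.8 zmax 63 314
[ 798. -438.] [125. 104.] 89.3 zmax 134 3741
[787.  41.] [57. 32.] 84.9 zmax 63 529
  high [553. 235.] 96.0 97
  high [560. 303.] 95.9 94
```

View pics/scene9c.png

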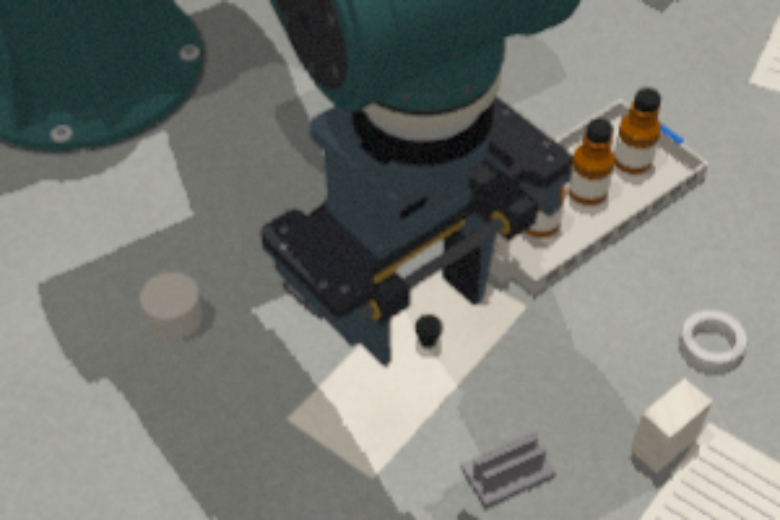

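View pics/top9.png

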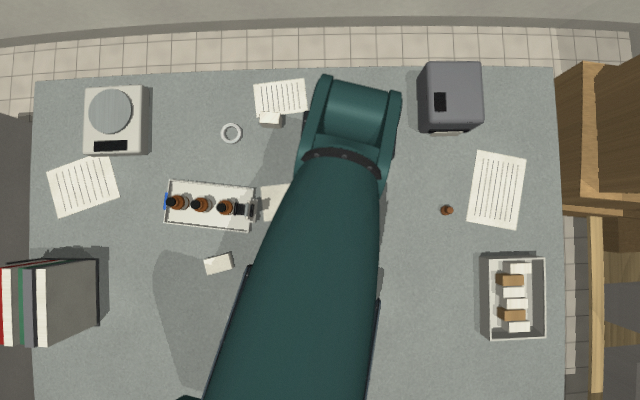

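The final pictures show all three stoppers with tops at 96–97 mm in the top camera, the card and clip in place, and the bystanders where they started. I'm handing in.

Run:
```python
from h import *
print(arm.hand_in()); print(state()['t'])
```

```text
the job is handed in; nothing more can be done
None
the job is handed in; nothing more can be done
```

The order is ready and handed in at about 62 s. I moved the three open bottles into the white tray and pressed a stopper home in each. Next I moved the card from its stand into the tray's pocket. Last, I took the clip off its rail and clipped the card to the tongue.

**Stoppers:** each was pushed to 34–42 N at the wrist. The tops read 95.0–95.1 mm in the wrist camera, about 93 mm after its +1.7 mm bias, and fully home is 93 mm.

**Card:** it stands upright in the pocket with its top at 84 mm, level with the tongue.

**Clip:**
- It bites the card and tongue together and did not creep up after I let go. The beads are about 49 mm apart, which fits a jaw angle of about 0.17 rad.
- The hinge is 7 mm above their top edges, so the jaw tips should be near 56 mm height.
- It is centred within about 0.3 mm of the card's middle.

**Disagreements and limits:**
- The cameras differ by 1–2 mm; the overhead camera's highest single reading on a stopper was 99 mm.
- In the last pictures the arm hid the clip and nearest bottle from the scene camera. It also hid several bystanders from the top camera. The marker was hidden in both, so the last I saw of it was a picture taken just before, where it had not moved.
- I saw no bottle or stopper knocked aside.

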